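Stack the coasters, tap them square and snap down the clip bar

TASK

Stack all the dark coasters that are lying on the bench flat on one another in the white caddy, and tap the stack's edges until every coaster is flush against both the back stop and the side stop. Then lay the green clip bar across and push it straight down between the two orange snap hooks until both ends have clicked and the bar sits level on its two seats; leave the other things on the bench where they are.

Things in the scene. Friction and masses are not known exactly. Their poses are not given: they have to be found in the camera images.
- caddy: white plastic caddy, fixed. Origin at bench height under the centre of the squared-up stack's place. Floor 12 mm thick, x -70 to 44, y -142 to 90 mm; back stop at +x, side stop at +y; open to -x, and between stack and right seat. A coaster is flush with both stops when its centre is at x = 0, y = 0 and its edges are square to the caddy
- back_stop (a point): top middle of the face of the back stop, a wall 98 mm wide and 10 mm thick: caddy x = 31, y = 0, 52 mm above the bench
- side_stop (a point): top middle of the face of the side stop, a block that is also the bar's left seat: x -22 to 22, y 48 to 68 mm in the caddy, top 56 mm above the bench
- right_seat (a point): middle of the top of the bar's right seat, a block at caddy x -22 to 22, y -120 to -106 mm, 56 mm above the bench
- lay (a point): point on the caddy floor, caddy x = -31, y = -6 mm, 12 mm above the bench: a good place to lay the coasters' centres one on another, short of both stops so that fingers on the long edges fit, before all are pushed home together by upright straight finger sides reaching down to the lowest coaster
- seat (a point): point at caddy x = 0, y = -26 mm, 56 mm above the bench: here lies the centre of the bar's underside when the bar is fully home
- hook_left (a joint): angle of the springy orange hook at the caddy's left end (+y): 0 = upright, grows as its top bends outwards, springs back by itself. Stem 22 mm wide, inner face at caddy y = +74 mm; a barb sticks out 6 mm inwards, its underside 65 mm and its sloping top 67.5 to 81 mm above the bench. Clicked: below 0.04 with the bar under the barb
- hook_right (a joint): angle of the springy orange hook at the caddy's right end (-y): 0 = upright, grows as its top bends outwards, springs back by itself. Stem 22 mm wide, inner face at caddy y = -126 mm; a barb sticks out 6 mm inwards, its underside 65 mm and its sloping top 67.5 to 81 mm above the bench. Clicked: below 0.04 with the bar under the barb
- bar: green clip bar, 44 (x) x 197 (y) x 8 mm, 90 g, with a grip ridge on its middle, 20 (x) x 60 mm (y), up to 43 mm above the bar's underside. Origin at the centre of its underside; same either way round. 1.5 mm of play at each end between the hook stems; its ends slide down the barbs and bend the hooks out, about 10 to 20 N in all, pushed at the middle
- coaster1: dark wooden oblong coaster with a cork top, 62 (its x) x 96 (its y) x 8 mm, 45 g, flat on the bench at the start; origin at the centre of its underside; either way round will do. Three to five of the five are there in a run, the others are None
- coaster2: dark wooden oblong coaster with a cork top, 62 (its x) x 96 (its y) x 8 mm, 45 g, flat on the bench at the start; origin at the centre of its underside; either way round will do. Three to five of the five are there in a run, the others are None
- coaster3: dark wooden oblong coaster with a cork top, 62 (its x) x 96 (its y) x 8 mm, 45 g, flat on the bench at the start; origin at the centre of its underside; either way round will do. Three to five of the five are there in a run, the others are None
- coaster4: dark wooden oblong coaster with a cork top, 62 (its x) x 96 (its y) x 8 mm, 45 g, flat on the bench at the start; origin at the centre of its underside; either way round will do. Three to five of the five are there in a run, the others are None
- coaster5: dark wooden oblong coaster with a cork top, 62 (its x) x 96 (its y) x 8 mm, 45 g, flat on the bench at the start; origin at the centre of its underside; either way round will do. Three to five of the five are there in a run, the others are None
- brush: wooden shoe brush, 150 by 48 by 38 mm, origin under its centre; not to be moved
- whistle: small green plastic whistle, 60 mm long, 18 mm high; not to be moved
- spoon_rest: stainless spoon rest, round dish 112 mm across, 10 mm high, with a short tongue to its -x; not to be moved
- coil_tin: round green tin with a yellow screw lid, 124 mm across, 34 mm high; not to be moved
- mug: blue mug, 80 mm across, 85 mm high; not to be moved
- polish: amber jar with a black cap, 64 mm across, 55 mm high; not to be moved
Mind the look-alikes: they are no part of the job. What is shaped like the coaster3 but red is not meant. Of the things that look like the bar, the larger one is meant.

How it is judged:
By the outcome, as a careful person would: the job done as asked, in the order asked, and still so for the second after the job is handed in, with the robot touching nothing.
Of coaster1, coaster2, coaster3, coaster4, coaster5 only 3 to 5 are there at a start; the rules pass over those that are not, and their reading is None.
At some moment in a run one of bar may be knocked a few centimetres aside while the robot is not near it.
Once in a run the grip may slacken for a moment while it holds something.
It also fails if it takes over 210 s, if anything falls off the work surface, if the arm or the gripper's body presses on something with over 40 N, if the wrist force passes 120 N, or if a joint passes its speed limit or range.

ROBOT

A 6-joint arm with a two-finger parallel gripper is mounted at the origin on the work surface. World frame = base frame: x ahead of the robot, y to its left, z up, the work surface at z = 0. Lengths are in mm, angles in rad, forces in N, time in s.
With the tool pointing down it reaches from about 300 to 875 mm from the base axis. Payload 6.4 kg.
Tool frame: the origin (TCP) lies midway between the tips of the shut fingers; the grasp point (between the pads) lies 19 mm behind it; y points along the fingers, z is the direction in which the jaws open and shut, and the axes are right-handed (so a half turn about y gives the same grasp; the last joint's range is limited). The gripper opens to 88 mm and grips with 3 to 60 N. Pads are 18 mm wide; open, the fingers measure 123 mm over their backs; the gripper's body (75 mm by 187 mm) begins 45 mm behind the grasp point.
Start: joints at [-1.462, 0.181, 1.607, -0, 1.354, -0.206], TCP at [178.051, -546.753, 214.614] pointing down, gripper open.
Joint ranges: [-2.99, 2.99], [-0.89, 2.07], [0.3, 2.58], [-1.14, 4.28], [0, 2.63], [-3.12, 3.12]. Speed limits (rad/s): [2.57, 2.57, 3.01, 3.14, 3.14, 3.14].

INTERFACE

Orientations are given as a rotation vector (axis times angle).
In Python, from cell import sense, vision, order gives the robot as it stands. The module is installed in compiled form; this text tells all that it offers.
- The arm moves only by the tool move_arm, never from a script. Its argument "targets" is one flat list of numbers, 5 for each row, row after row: the finger opening in m, from 0 to 0.0881, then the shift along the tool's x, y, z in m, then the turn about the tool's y in rad. In form: [jaw, tx, ty, tz, yaw, jaw, tx, ty, tz, yaw, ...]. A call has 1 to 5 rows; each row is the pose to reach, as a shift and turn from the pose measured when the call began, along the tool's axes at that moment; what a row does not reach only later rows make up. A row lasts 1/10 s, in which the tool goes at most 50 mm and 8.59 degrees, less where a joint would pass 70% of its speed; a pose out of reach is approached as far as the arm can. A call with a gripper value outside its range is refused whole. The fingers move at their own pace and stop on an object; "force" is the grip in N (left out, the last holds). Time passes only in rows, so rows that repeat a pose let the fingers close. It gives the time, the measured TCP pose, the force and the opening at its end, in the units of the state.
- sense(): the state, without advancing time (a new reading comes with each control period).
- vision.snapshot(name): name is "scene" or "top" or "wrist"; returns a dict with "color" (400x640x3 uint8, red, green, blue), "depth" (400x640 float32, mm along the optical axis (not along the pixel's ray), 0 where there is no reading), "K" (3x3 intrinsics, pixels), "dist_coeffs" ([k1, k2, p1, p2, k3] as OpenCV has them; the pictures are not rectified), "world_from_camera" (4x4, takes a point from camera to world coordinates); the wrist camera has in their place "mount" (4x4, takes a point from camera to tool coordinates, whose origin is the TCP and whose axes are the tool frame's). Camera axes: x right, y up, looking along -z (the intrinsics and any distortion apply to the point x, -y, -z); pixel columns grow to the right and rows downward; lengths in mm; the calibration is good to about 2 mm. A picture is of the moment at which its call begins: read the wrist's pose just before it.
- order.job_done(): hands the job in, once; it reports no verdict.
The state is a dict: "clock": time; "joint_positions": joint angles; "dq": joint speeds; "joint_efforts": joint torques, N m; "ee_pos": TCP position; "tcp_rot": TCP orientation; "ft_force": force on the tool from outside, world axes, zero at the start; "moment": the same for the moment, N m; "grip_width": finger opening in mm.
Only numpy, scipy, OpenCV 4.12 (cv2) and the standard library are available. Lean on these libraries where they do the work, as an engineer would, in place of code of your own. Each camera call takes 0.05 s, during which the arm holds its last target.

## Working session

There is one attempt and no reset: what is moved stays moved. The work goes in short steps, Python scripts to look and compute and a tool call to move; the robot and the scene stay as the last step left them, time stands still between calls to the robot, and variables do not carry over. Pictures are saved under pics/ and viewed, and the job is handed in when it is done.

Besides the shell and the picture viewer there is one more tool, called after ">>>" by a JSON object that holds its "op" and its "data". move_arm: Moves the arm, as the interface text tells. Its arguments: {"type":"object","properties":{"targets":{"type":"array"},"force":{"type":"number"}},"required":["targets"]}

```bash
mkdir -p pics; cat > h.py <<'E'
import numpy as np, cv2
from scipy.spatial.transform import Rotation as R
from cell import sense, vision, order
def snap(n,f=None):
    s=sense(); d=vision.snapshot(n)
    if n=='wrist':
        T=np.eye(4); T[:3,:3]=R.from_rotvec(s['tcp_rot']).as_matrix(); T[:3,3]=s['ee_pos']
        d['world_from_camera']=T@np.array(d['mount'])
    np.save('last_%s.npy'%n,d,allow_pickle=True)
    if f: cv2.imwrite('pics/'+f,d['color'][:,:,::-1])
    return d
def load(n): return np.load('last_%s.npy'%n,allow_pickle=True).item()
def rays(d,px):
    p=cv2.undistortPoints(np.array(px,float).reshape(-1,1,2),np.array(d['K'],float),np.array(d['dist_coeffs'],float)).reshape(-1,2)
    W=np.array(d['world_from_camera']); r=np.c_[p[:,0],-p[:,1],-np.ones(len(p))]
    return W[:3,3], r@W[:3,:3].T
def onz(d,px,z):
    o,r=rays(d,px); return o+r*((z-o[2])/r[:,2])[:,None]
def cloud(d):
    h,w=d['depth'].shape; u,v=np.meshgrid(np.arange(w),np.arange(h))
    o,r=rays(d,np.c_[u.ravel(),v.ravel()]); P=o+r*d['depth'].ravel()[:,None]
    P[d['depth'].ravel()==0]=np.nan
    return P.reshape(h,w,3)
def st():
    s=sense(); print(round(s['clock'],2),np.round(s['ee_pos'],1),np.round(s['tcp_rot'],3),'F',np.round(s['ft_force'],1),'w',round(s['grip_width'],1)); print(np.round(R.from_rotvec(s['tcp_rot']).as_matrix(),3).tolist(), np.round(s['joint_positions'],2))
E
python3 -c "
from h import *
st()
for n in ['scene','top','wrist']:
    d=snap(n,n+'0.png'); print(n,np.round(d['world_from_camera'],2).tolist(),d['K'][0])
"
```

```text
0.0 [ 178.  -546.2  213.7] [-0.326  2.053 -2.05 ] F [-0.1  0.3  0.1] w 88.5
[[-0.951, -0.0, 0.31], [-0.31, 0.002, -0.951], [-0.0, -1.0, -0.002]] [-1.46  0.18  1.61 -0.    1.35 -0.21]
scene [[0.71, -0.55, 0.44, 1015.08], [0.7, 0.57, -0.42, -490.91], [-0.02, 0.61, 0.79, 919.22], [0.0, 0.0, 0.0, 1.0]] [399.38390156   0.         319.1373875 ]
top [[0.02, 0.98, -0.22, 220.41], [-1.0, 0.02, -0.0, -33.93], [0.0, 0.22, 0.98, 1478.59], [0.0, 0.0, 0.0, 1.0]] [470.4661167    0.         321.65302997]
wrist [[0.31, 0.92, 0.25, 243.81], [-0.95, 0.3, 0.08, -526.33], [-0.0, -0.26, 0.97, 383.67], [0.0, 0.0, 0.0, 1.0]] [353.49272492   0.         314.46379164]
```

View pics/top0.png

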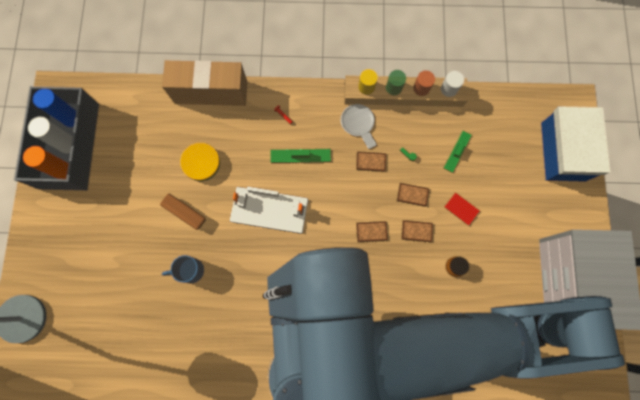

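View pics/scene0.png

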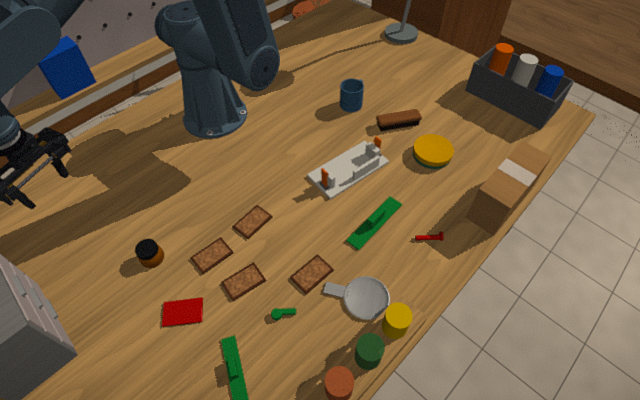

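View pics/wrist0.png

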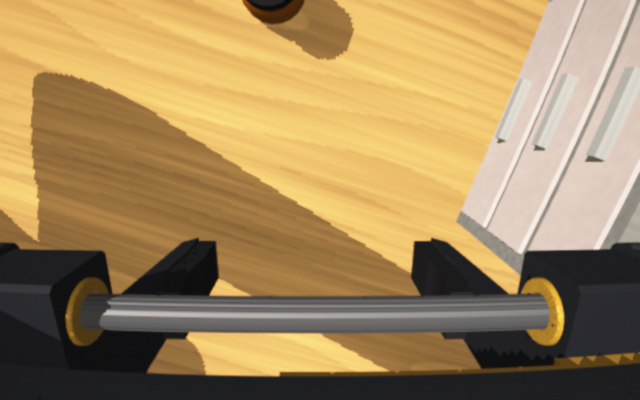

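```bash
python3 - <<'E'
from h import *
d=load('top')
c=cv2.resize(d['color'][110:280,150:500],None,fx=2.25,fy=2.25,interpolation=cv2.INTER_CUBIC)
cv2.imwrite('pics/topcrop.png',c[:,:,::-1])
d=load('scene')
c=cv2.resize(d['color'][100:350,150:450],None,fx=2.4,fy=2.4,interpolation=cv2.INTER_CUBIC)
cv2.imwrite('pics/scenecrop.png',c[:,:,::-1])
E
```

```text
(no output)
```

View pics/topcrop.png

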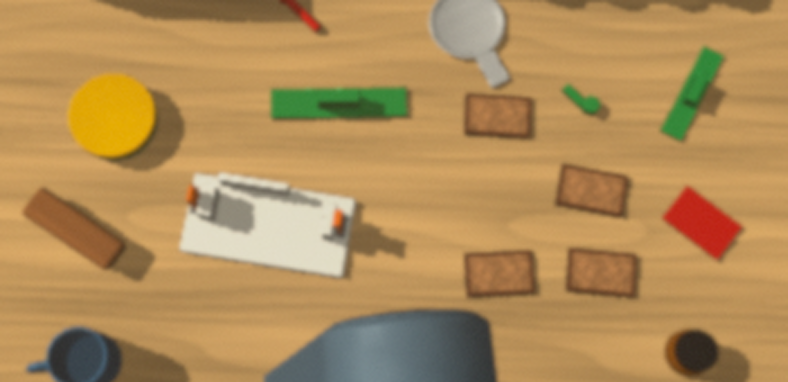

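View pics/scenecrop.png

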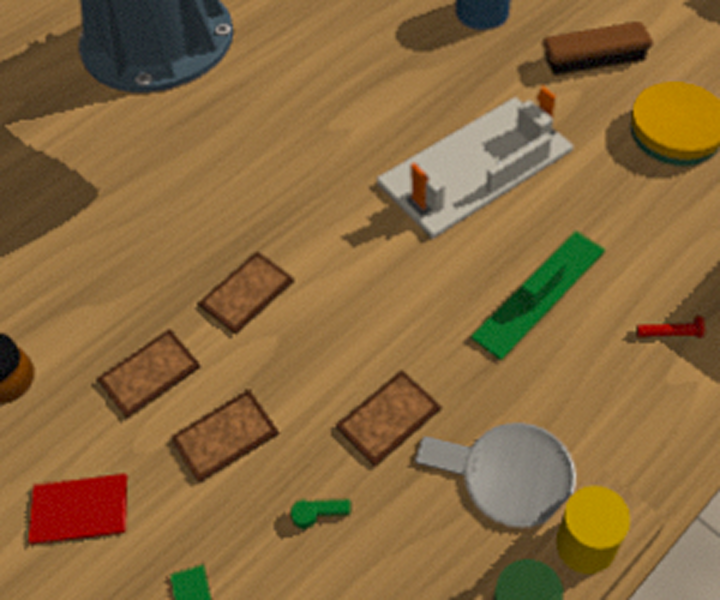

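```bash
cat > seg.py <<'E'
from h import *
def coasters(d,z=8,show=None):
    c=d['color'].astype(int); P=cloud(d)
    hsv=cv2.cvtColor(d['color'],cv2.COLOR_RGB2HSV)
    ratio=c[...,0]/(c[...,2]+1.)
    lab=cv2.cvtColor(d['color'],cv2.COLOR_RGB2LAB)
    return hsv,lab
E
python3 - <<'E'
from seg import *
d=load('top'); hsv,lab=coasters(d)
for (u,v) in [(372,162),(413,194),(418,231),(372,231),(395,162),(395,212),(440,250),(330,220)]: print(u,v,d['color'][v,u],hsv[v,u],lab[v,u],d['depth'][v,u])
P=cloud(d)
print(P[162,372],P[212,395])
c=lambda pts:onz(d,np.array(pts)/2.25+[150,110],0)
# caddy floor corners
print(np.round(onz(d,np.array([[195,172],[356,200],[343,276],[180,250]])/2.25+[150,110],12)[:,:2],0))
E
```

```text
372 162 [167 116  71] [ 14 147 167] [135 143 160] 1536.8328
413 194 [162 111  67] [ 14 150 162] [131 143 160] 1512.527
418 231 [169 117  71] [ 14 148 169] [137 143 161] 1489.2334
372 231 [162 112  67] [ 14 150 162] [131 143 161] 1491.0938
395 162 [187 145  89] [ 17 134 187] [161 137 164] 1541.5344
395 212 [204 157  95] [ 17 136 204] [173 138 167] 1500.0859
440 250 [176 137  83] [ 17 135 176] [152 136 163] 1481.5607
330 220 [178 138  84] [ 17 135 178] [154 136 163] 1499.5627
[ 662.42722642 -192.60680719    1.99434819] [ 498.05347174 -266.00034414    3.21403351]
[[567. 242.]
 [532.  12.]
 [423.  26.]
 [454. 256.]]
```

```bash
python3 - <<'E'
from seg import *
for n in ['top','scene']:
    d=load(n); hsv,lab=coasters(d)
    m=((lab[...,1]>140)&(lab[...,1]<152)&(lab[...,0]<158)&(hsv[...,1]<190)).astype(np.uint8)
    m|=0
    m=cv2.morphologyEx(m,cv2.MORPH_CLOSE,np.ones((3,3)))
    k,L,S,C=cv2.connectedComponentsWithStats(m)
    for i in range(1,k):
        if 150<S[i,4]<3000:
            ct,_=cv2.findContours((L==i).astype(np.uint8),0,1)
            w=onz(d,ct[0].reshape(-1,2).astype(float),8)[:,:2]
            r=cv2.minAreaRect(w.astype(np.float32))
            print(n,S[i],np.round(C[i]),np.round(r[0],1),np.round(r[1],1),round(r[2],1))
    g=((lab[...,1]<110)).astype(np.uint8)
    k,L,S,C=cv2.connectedComponentsWithStats(g)
    for i in range(1,k):
        if 80<S[i,4]<3000:
            ct,_=cv2.findContours((L==i).astype(np.uint8),0,1)
            w=onz(d,ct[0].reshape(-1,2).astype(float),8)[:,:2]
            r=cv2.minAreaRect(w.astype(np.float32))
            print('green',n,S[i],np.round(C[i]),np.round(r[0],1),np.round(r[1],1),round(r[2],1))
E
```

```text
top [357 153  29  17 437] [371. 161.] [ 664.  -188.8] [54.2 91.9] 1.4
top [398 184  30  22 473] [413. 194.] [ 557.1 -321.5] [92.6 55.8] 79.7
top [160 194  44  35 638] [181. 211.] [484.3 412.5] [146.   45.7] 58.4
top [402 221  30  20 508] [417. 231.] [ 439.2 -332.6] [91.9 56.3] 86.6
top [357 222  30  19 496] [372. 231.] [ 435.  -190.8] [55.9 91. ] 4.6
green top [390  71  15  15 180] [397.  78.] [ 958.9 -276.1] [47.4 51.6] 89.7
green top [444 131  27  41 413] [457. 151.] [ 705.7 -471.3] [ 32.6 144.7] 62.5
green top [271 149  60  13 702] [301. 155.] [678.5  41.4] [ 40.9 192.9] 1.5
green top [401 148  16  12  85] [409. 154.] [ 694.3 -311. ] [53.5 24.4] 48.6
scene [377 109  45  16 388] [399. 116.] [471.  429.1] [149.4  47.9] 58.2
scene [235 207  36  31 543] [252. 221.] [ 441.8 -193.2] [60.2 92.3] 5.7
scene [192 239  40  33 654] [211. 255.] [ 447.  -335.6] [92.  58.9] 85.3
scene [291 255  42  37 741] [311. 273.] [ 672.  -190.9] [92.4 59.6] 87.6
scene [223 264  42  35 754] [243. 281.] [ 563.8 -324.2] [93.2 59.2] 81.0
green scene [347 197  55  53 946] [374. 223.] [686.6  39.7] [ 42.5 197.5] 2.2
green scene [271 308  25  12 185] [282. 312.] [ 698.2 -312.4] [57.1 27.1] 44.5
green scene [357 333  27  28 597] [370. 347.] [ 896.  -228.1] [58.6 61. ] 41.5
green scene [221 336  28  64 956] [234. 369.] [ 713.2 -473.5] [ 32.9 145.1] 63.0
```

```bash
cat > plan.py <<'E'
from h import *
def plan(x,y,z,azdeg=None):
    """az = azimuth of the tool z (jaw) axis, deg; mod 180 chosen nearest"""
    s=sense(); R0=R.from_rotvec(s['tcp_rot']).as_matrix(); p=np.array(s['ee_pos'])
    t=R0.T@(np.array([x,y,z])-p)/1000
    az0=np.degrees(np.arctan2(R0[1,2],R0[0,2])); yaw=0
    if azdeg is not None:
        da=(azdeg-az0+90)%180-90; yaw=-np.radians(da)   # tool y points down
    st(); print('az0',round(az0,2),'-> t',np.round(t,4),'yaw',round(yaw,4))
E
python3 -c "
from plan import *
plan(440,-190,230,0)"
```

```text
0.15 [ 178.  -546.3  213.9] [-0.326  2.053 -2.05 ] F [-0.5 -0.1 -0.5] w 88.1
[[-0.951, -0.0, 0.31], [-0.31, 0.001, -0.951], [-0.0, -1.0, -0.001]] [-1.46  0.18  1.61 -0.    1.35 -0.21]
az0 -71.96 -> t [-0.3594 -0.0157 -0.2577] yaw -1.256
```

>>> {"op": "move_arm", "data": {"targets": [0.088,-0.36,-0.016,-0.258,-1.256,0.088,-0.36,-0.016,-0.258,-1.256,0.088,-0.36,-0.016,-0.258,-1.256,0.088,-0.36,-0.016,-0.258,-1.256,0.088,-0.36,-0.016,-0.258,-1.256], "force": 25}}

```text
clock: 0.65
ee_pos: [326.6, -343.6, 223.4]
tcp_rot: [-0.929, 1.568, -1.567]
ft_force: [1.2, -0.0, 0.6]
grip_width: 87.9
```

```bash
python3 -c "
from plan import *
plan(440,-190,230,0)"
```

```text
0.65 [ 326.6 -343.6  223.4] [-0.929  1.568 -1.567] F [ 1.2 -0.   0.6] w 87.9
[[-0.48, 0.0, 0.877], [-0.877, 0.001, -0.48], [-0.001, -1.0, -0.0]] [-1.06 -0.06  1.84  0.    1.36 -0.56]
az0 -28.67 -> t [-0.1891 -0.0064  0.0258] yaw -0.5004
```

>>> {"op": "move_arm", "data": {"targets": [0.088,-0.189,-0.006,0.026,-0.5,0.088,-0.189,-0.006,0.026,-0.5,0.088,-0.189,-0.006,0.026,-0.5,0.088,-0.189,-0.006,0.026,-0.5,0.088,-0.189,-0.006,0.026,-0.5]}}

```text
clock: 1.15
ee_pos: [442.2, -186.1, 229.7]
tcp_rot: [-1.21, 1.204, -1.203]
ft_force: [-0.4, -1.2, 0.2]
grip_width: 88.1
```

```bash
python3 -c "
from plan import *
snap('wrist','w1.png')
plan(500,120,260,-9)"
```

```text
1.2 [ 441.  -188.1  229.5] [-1.21   1.207 -1.205] F [ 0.3 -0.1  0.9] w 88.2
[[0.004, -0.0, 1.0], [-1.0, 0.001, 0.004], [-0.001, -1.0, -0.0]] [-0.65 -0.05  1.82  0.    1.37 -0.66]
az0 0.25 -> t [-0.3079 -0.0302  0.0604] yaw 0.1614
```

View pics/w1.png

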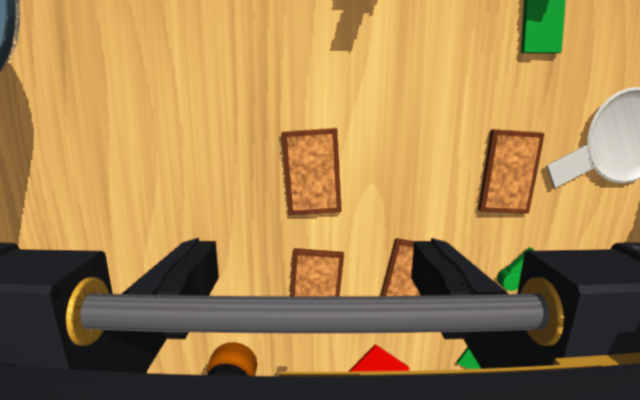

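```bash
cat >> seg.py <<'E'
def wr(d,z=8,amin=1500,th=None,rows=400):
    hsv,lab=coasters(d)
    b=hsv[...,0].astype(int)
    m=((hsv[...,0]<=14)&(hsv[...,1]>120)&(hsv[...,1]<235)&(lab[...,1]>140)).astype(np.uint8)
    m[rows:]=0
    m=cv2.morphologyEx(m,cv2.MORPH_OPEN,np.ones((3,3)));m=cv2.morphologyEx(m,cv2.MORPH_CLOSE,np.ones((5,5)))
    cv2.imwrite('pics/mask.png',m*255)
    k,L,S,C=cv2.connectedComponentsWithStats(m)
    for i in range(1,k):
        if amin<S[i,4]<60000:
            ct,_=cv2.findContours((L==i).astype(np.uint8),0,1)
            w=onz(d,ct[0].reshape(-1,2).astype(float),z)[:,:2]
            r=cv2.minAreaRect(w.astype(np.float32))
            a=r[2] if r[1][0]<r[1][1] else r[2]-90   # azimuth of short axis
            print('px',np.round(C[i]),'c',np.round(r[0],1),'size',np.round(r[1],1),'short az',round(a,1))
E
python3 -c "
from seg import *
d=load('wrist')
for p in [(310,170),(310,132),(285,170),(260,170)]: print(d['color'][p[1],p[0]],cv2.cvtColor(d['color'],cv2.COLOR_RGB2HSV)[p[1],p[0]],cv2.cvtColor(d['color'],cv2.COLOR_RGB2LAB)[p[1],p[0]])
wr(d,rows=235)"
```

```text
[186 120  63] [ 14 169 186] [144 148 169]
[118  60  32] [ 10 186 118] [ 82 151 156]
[99 54 30] [ 10 178  99] [ 71 146 152]
[219 169  93] [ 18 147 219] [185 138 174]
px [311. 171.] c [ 441.2 -193.1] size [61.  95.6] short az 4.5
px [511. 171.] c [ 671.  -190.4] size [95.5 61.1] short az -2.2
```

>>> {"op": "move_arm", "data": {"targets": [0.088,-0.308,-0.03,0.06,0.16,0.088,-0.308,-0.03,0.06,0.16,0.088,-0.308,-0.03,0.06,0.16,0.088,-0.308,-0.03,0.06,0.16,0.088,-0.308,-0.03,0.06,0.16]}}

```text
clock: 1.7
ee_pos: [485.9, 48.7, 253.0]
tcp_rot: [-1.129, 1.326, -1.325]
ft_force: [1.2, -0.7, 0.2]
grip_width: 87.8
```

```bash
python3 -c "
from plan import *
snap('wrist','w2.png')
plan(500,120,260,-9)"
```

```text
1.75 [486.7  55.7 253.9] [-1.128  1.323 -1.318] F [-1.7  3.9  0.8] w 87.9
[[-0.153, 0.002, 0.988], [-0.988, 0.005, -0.153], [-0.005, -1.0, 0.001]] [-0.13 -0.05  1.77  0.01  1.42  0.02]
az0 -8.81 -> t [-0.0656 -0.0057  0.0033] yaw 0.0034
```

View pics/w2.png

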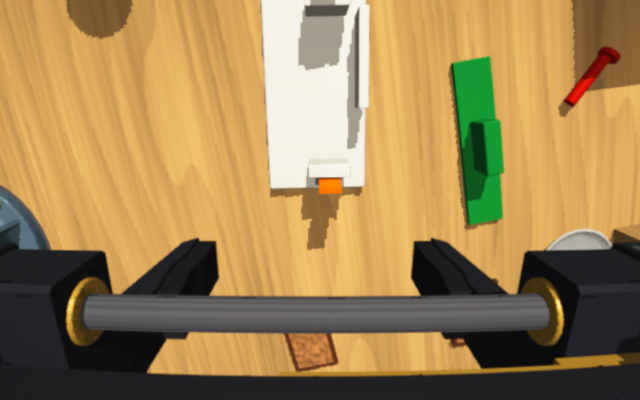

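>>> {"op": "move_arm", "data": {"targets": [0.088,-0.05,-0.08,0.01,0.0,0.088,-0.05,-0.08,0.01,0.0,0.088,-0.05,-0.08,0.01,0.0,0.088,-0.05,-0.08,0.01,0.0]}}

```text
clock: 2.15
ee_pos: [504.6, 102.1, 334.7]
tcp_rot: [-1.126, 1.322, -1.32]
ft_force: [-0.5, -0.1, -0.2]
grip_width: 88.0
```

```bash
python3 -c "
from plan import *
d=snap('wrist','w3.png'); st()
cv2.imwrite('pics/w3c.png',cv2.resize(d['color'][0:240,180:520],None,fx=2.35,fy=2.35,interpolation=cv2.INTER_CUBIC)[:,:,::-1])
"
```

```text
2.2 [503.8 101.8 333.3] [-1.128  1.324 -1.319] F [-0.4 -0.3 -0.7] w 87.8
[[-0.155, 0.001, 0.988], [-0.988, 0.004, -0.155], [-0.005, -1.0, 0.0]] [-0.03 -0.03  1.6   0.    1.58  0.12]
```

View pics/w3c.png

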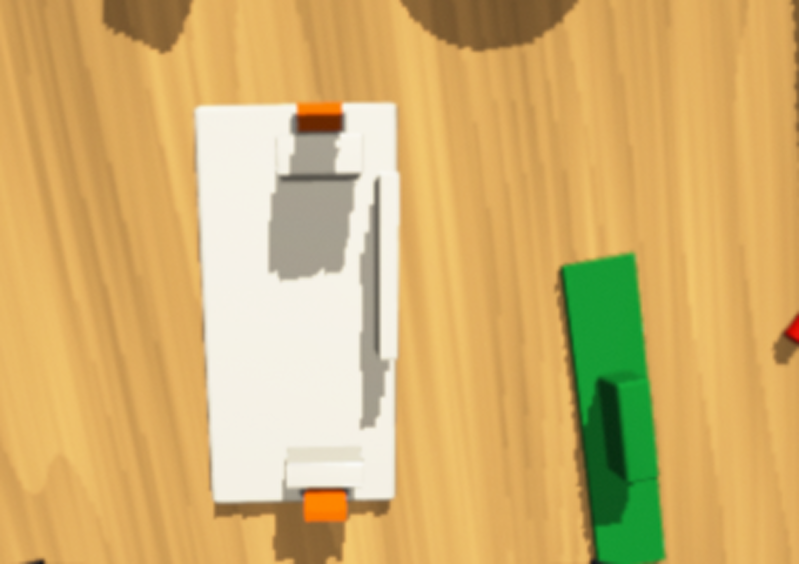

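```bash
cat > caddy.py <<'E'
from h import *
def fit(d,px,model):
    # px raw pixels, model (x,y,z)
    from scipy.optimize import least_squares
    model=np.array(model,float)
    o,r=rays(d,px)
    W=o+r*((model[:,2]-o[2])/r[:,2])[:,None]
    def f(p):
        c,s=np.cos(p[2]),np.sin(p[2])
        M=model[:,:2]@np.array([[c,s],[-s,c]])+p[:2]
        return (M-W[:,:2]).ravel()
    q=least_squares(f,[510,150,-.15])
    print('caddy',np.round(q.x[:2],2),'yaw deg',np.degrees(q.x[2]),'res',np.round(q.fun.reshape(-1,2),1).tolist())
    return q.x
E
python3 - <<'E'
from caddy import *
d=load('wrist')
px=np.array([(197,107),(214,501),(394,498),(396,103),(380,173),(380,356),(278,178),(360,178),(287,461),(363,461)])/2.35+[180,0]
m=[(-70,90,12),(-70,-142,12),(44,-142,12),(44,90,12),(31,49,52),(31,-49,52),(-22,48,56),(22,48,56),(-22,-106,56),(22,-106,56)]
fit(d,px,m); fit(d,px[:4],m[:4])
d=load('top')
px=np.array([[180,250],[343,276],[356,200],[195,172]])/2.25+[150,110]
fit(d,px,m[:4])
E
```

```text
caddy [519.26 157.48] yaw deg -7.818983519061136 res [[-2.0, 1.4], [-1.5, -1.5], [0.8, -1.7], [1.1, 0.8], [0.2, 0.9], [-0.2, -1.7], [0.2, 1.9], [2.0, 2.3], [-1.1, -1.4], [0.6, -0.9]]
caddy [519.71 157.71] yaw deg -7.91649421905752 res [[-1.4, 1.7], [-1.3, -1.1], [1.0, -1.5], [1.6, 1.0]]
caddy [510.56 157.78] yaw deg -8.015672333653997 res [[-0.4, 1.0], [-1.8, 0.6], [2.4, -0.5], [-0.2, -1.1]]
```

```bash
python3 -c "
from plan import *
plan(441.2,-193.1,90,4.5)"
```

```text
2.2 [503.8 101.8 333.3] [-1.128  1.324 -1.319] F [-0.4 -0.3 -0.7] w 87.8
[[-0.155, 0.001, 0.988], [-0.988, 0.004, -0.155], [-0.005, -1.0, 0.0]] [-0.03 -0.03  1.6   0.    1.58  0.12]
az0 -8.89 -> t [ 0.3021  0.242  -0.0163] yaw -0.2337
```

>>> {"op": "move_arm", "data": {"targets": [0.088,0.302,0.242,-0.016,-0.234,0.088,0.302,0.242,-0.016,-0.234,0.088,0.302,0.242,-0.016,-0.234,0.088,0.302,0.242,-0.016,-0.234,0.088,0.302,0.242,-0.016,-0.234]}}

```text
clock: 2.7
ee_pos: [461.7, -88.1, 175.6]
tcp_rot: [-1.242, 1.156, -1.148]
ft_force: [0.5, -0.1, 0.2]
grip_width: 88.5
```

>>> {"op": "move_arm", "data": {"targets": [0.088,0.12,0.09,0.0,0.0,0.088,0.12,0.09,0.0,0.0,0.088,0.12,0.09,0.0,0.0]}}

```text
clock: 3.0
ee_pos: [468.0, -206.7, 84.3]
tcp_rot: [-1.241, 1.16, -1.148]
ft_force: [0.7, 0.3, 0.7]
grip_width: 87.8
```

```bash
python3 -c "
from plan import *
snap('wrist','w4.png')
from seg import wr; wr(load('wrist'))
plan(441.2,-193.1,3,4.5)"
```

```text
px [276. 175.] c [ 441.3 -192.7] size [61.1 94.5] short az 4.5
px [583. 192.] c [ 671.  -188.2] size [91.  61.3] short az -2.1
px [270. 353.] c [ 444.1 -341.3] size [62.7 42.3] short az -85.2
px [414. 351.] c [ 561.9 -329.4] size [68.6 37.4] short az -85.8
3.05 [ 465.8 -210.4   79.1] [-1.243  1.167 -1.146] F [-2.5 -3.3 -2.3] w 88.3
[[0.071, -0.009, 0.997], [-0.997, 0.008, 0.071], [-0.009, -1.0, -0.009]] [-0.66  0.22  1.86  0.    1.07 -0.73]
az0 4.09 -> t [-0.0184  0.0764 -0.0226] yaw -0.0071
```

View pics/w4.png

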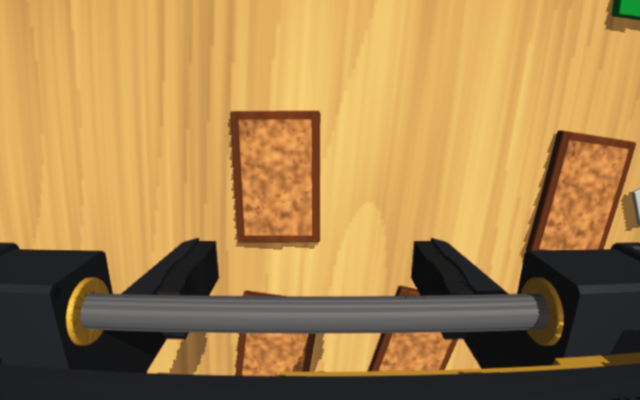

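>>> {"op": "move_arm", "data": {"targets": [0.088,-0.0184,0.02,-0.0226,-0.007,0.088,-0.0184,0.045,-0.0226,-0.007,0.088,-0.0184,0.072,-0.0226,-0.007,0.088,-0.0184,0.076,-0.0226,-0.007,0.088,-0.0184,0.076,-0.0226,-0.007]}}

```text
clock: 3.55
ee_pos: [439.2, -192.8, 2.2]
tcp_rot: [-1.245, 1.166, -1.139]
ft_force: [0.1, 0.1, 0.3]
grip_width: 88.0
```

```bash
python3 -c "
from plan import *
plan(441.2,-193.1,3,4.5)"
```

```text
3.55 [ 439.2 -192.8    2.2] [-1.245  1.166 -1.139] F [0.1 0.1 0.3] w 88.0
[[0.077, -0.012, 0.997], [-0.997, 0.01, 0.077], [-0.011, -1.0, -0.012]] [-0.66  0.3   1.96  0.    0.89 -0.74]
az0 4.4 -> t [ 0.0005 -0.0008  0.002 ] yaw -0.0017
```

Now close.

>>> {"op": "move_arm", "data": {"targets": [0.055,0.0,-0.001,0.002,0.0,0.055,0.0,-0.001,0.002,0.0,0.055,0.0,-0.001,0.002,0.0,0.055,0.0,-0.001,0.002,0.0,0.055,0.0,-0.001,0.002,0.0], "force": 25}}

```text
clock: 4.05
ee_pos: [441.5, -192.7, 3.6]
tcp_rot: [-1.245, 1.165, -1.139]
ft_force: [-0.6, 0.3, 0.5]
grip_width: 55.0
```

```bash
python3 -c "
from plan import *
d=snap('wrist','w5.png'); d=snap('scene')
cv2.imwrite('pics/s5.png',cv2.resize(d['color'][150:350,130:400],None,fx=2.8,fy=2.8)[:,:,::-1]);st()"
```

```text
4.15 [ 441.3 -192.6    3.4] [-1.245  1.166 -1.139] F [ 0.  -0.2  0. ] w 55.0
[[0.077, -0.012, 0.997], [-0.997, 0.01, 0.077], [-0.011, -1.0, -0.011]] [-0.66  0.3   1.96  0.    0.9  -0.74]
```

View pics/w5.png

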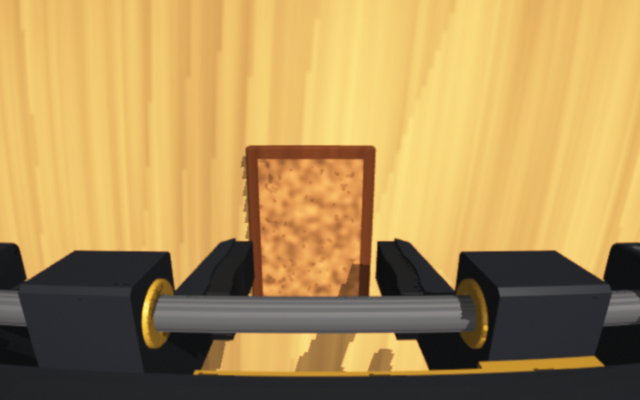

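View pics/s5.png

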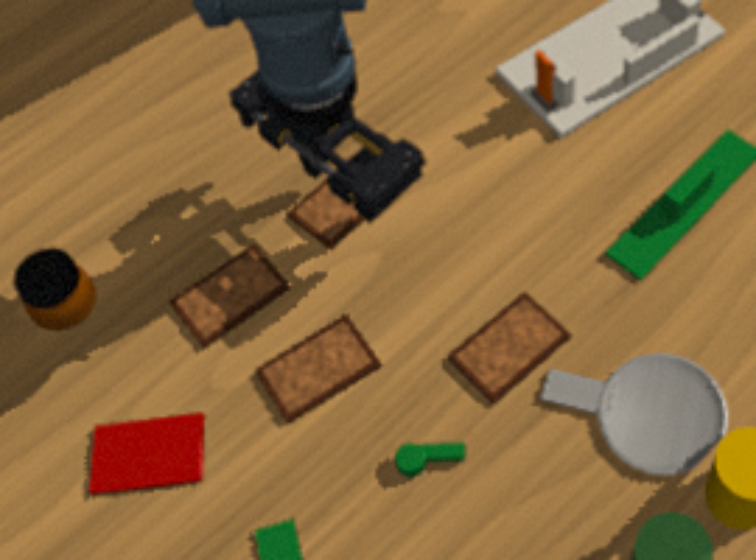

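>>> {"op": "move_arm", "data": {"targets": [0.045,0.0,0.0,0.0,0.0,0.045,0.0,0.0,0.0,0.0,0.045,0.0,0.0,0.0,0.0], "force": 25}}

```text
clock: 4.45
ee_pos: [441.4, -192.6, 3.4]
tcp_rot: [-1.246, 1.166, -1.139]
ft_force: [-0.1, 0.2, 0.8]
grip_width: 44.3
```

```bash
python3 -c "
from plan import *
d=snap('wrist','w6.png');st()"
```

```text
4.5 [ 441.4 -192.6    3.4] [-1.245  1.166 -1.139] F [ 0.2 -0.5 -0.8] w 44.9
[[0.077, -0.012, 0.997], [-0.997, 0.01, 0.077], [-0.011, -1.0, -0.011]] [-0.66  0.3   1.96  0.    0.9  -0.74]
```

View pics/w6.png

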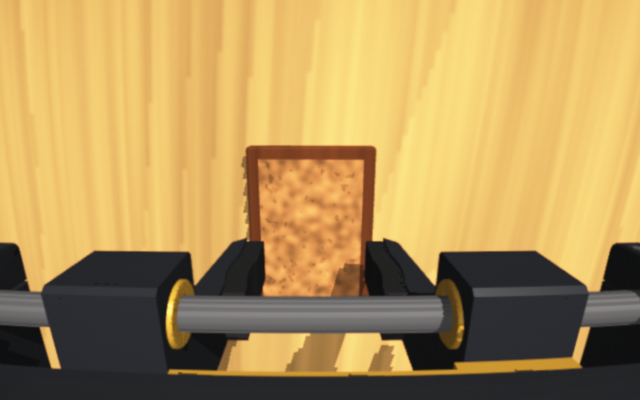

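>>> {"op": "move_arm", "data": {"targets": [0.072,0.0,-0.015,0.0,0.0,0.072,0.0,-0.015,0.0,0.0,0.072,0.0,-0.015,0.0,0.0,0.072,0.0,-0.008,0.0,0.0,0.072,0.0,0.0,0.0,0.0]}}

```text
clock: 5.0
ee_pos: [441.2, -192.5, 2.5]
tcp_rot: [-1.246, 1.166, -1.139]
ft_force: [0.1, 0.1, -0.9]
grip_width: 72.0
```

>>> {"op": "move_arm", "data": {"targets": [0.072,0.0,0.003,0.0,0.0,0.072,0.0,0.003,0.0,0.0]}}

```text
clock: 5.2
ee_pos: [440.2, -191.8, -1.8]
tcp_rot: [-1.246, 1.168, -1.137]
ft_force: [-0.5, -0.3, 0.9]
grip_width: 72.2
```

>>> {"op": "move_arm", "data": {"targets": [0.072,0.0,0.002,0.0,0.0,0.072,0.0,0.002,0.0,0.0]}}

```text
clock: 5.4
ee_pos: [439.8, -191.5, -4.2]
tcp_rot: [-1.246, 1.169, -1.136]
ft_force: [-0.3, 0.9, -0.6]
grip_width: 72.0
```

>>> {"op": "move_arm", "data": {"targets": [0.072,0.0,0.002,0.0,0.0,0.072,0.0,0.002,0.0,0.0]}}

```text
clock: 5.6
ee_pos: [439.8, -191.4, -6.3]
tcp_rot: [-1.246, 1.169, -1.136]
ft_force: [0.2, 0.7, 0.4]
grip_width: 72.2
```

>>> {"op": "move_arm", "data": {"targets": [0.072,0.0,0.0015,0.001,0.0,0.072,0.0,0.0015,0.001,0.0]}}

```text
clock: 5.8
ee_pos: [440.8, -191.3, -7.9]
tcp_rot: [-1.246, 1.169, -1.136]
ft_force: [0.8, -0.3, 0.5]
grip_width: 72.2
```

>>> {"op": "move_arm", "data": {"targets": [0.072,0.0,0.0015,0.0,0.0,0.072,0.0,0.0015,0.0,0.0]}}

```text
clock: 6.0
ee_pos: [440.7, -191.3, -9.6]
tcp_rot: [-1.246, 1.169, -1.136]
ft_force: [0.4, 0.2, 0.7]
grip_width: 72.0
```

```bash
python3 -c "
from plan import *
d=snap('wrist','w7.png');plan(441.2,-193.1,-10,4.5)"
```

```text
6.05 [ 440.7 -191.2   -9.5] [-1.246  1.169 -1.136] F [-0.1  0.4 -0.2] w 71.9
[[0.077, -0.015, 0.997], [-0.997, 0.012, 0.077], [-0.014, -1.0, -0.014]] [-0.66  0.33  1.96  0.    0.87 -0.73]
az0 4.41 -> t [0.0019 0.0005 0.0003] yaw -0.0016
```

View pics/w7.png

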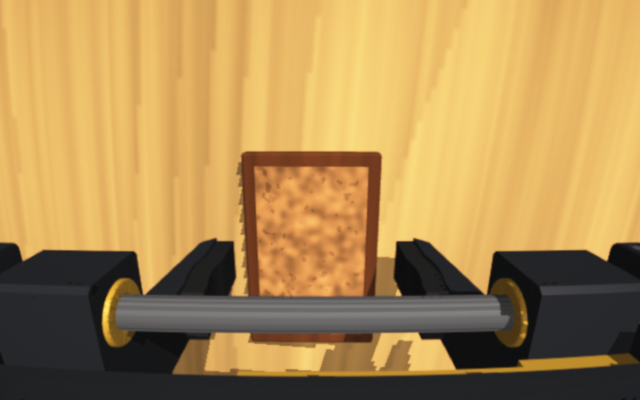

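>>> {"op": "move_arm", "data": {"targets": [0.05,0.0,0.0,0.0,0.0,0.05,0.0,0.0,0.0,0.0,0.05,0.0,0.0,0.0,0.0], "force": 20}}

```text
clock: 6.35
ee_pos: [440.8, -191.3, -9.5]
tcp_rot: [-1.246, 1.169, -1.136]
ft_force: [0.6, -0.1, 1.1]
grip_width: 50.9
```

>>> {"op": "move_arm", "data": {"targets": [0.074,0.0,-0.004,0.0,0.0,0.074,0.0,-0.004,0.0,0.0,0.074,0.002,0.0,0.0,0.0,0.074,0.002,0.001,0.0,0.0]}}

```text
clock: 6.75
ee_pos: [440.8, -193.4, -10.8]
tcp_rot: [-1.246, 1.169, -1.136]
ft_force: [0.4, 0.3, -0.4]
grip_width: 74.4
```

>>> {"op": "move_arm", "data": {"targets": [0.074,0.0,0.0015,0.0,0.0,0.074,0.0,0.0015,0.0,0.0]}}

```text
clock: 6.95
ee_pos: [440.4, -193.2, -12.8]
tcp_rot: [-1.246, 1.17, -1.135]
ft_force: [-0.3, 0.2, 0.8]
grip_width: 73.7
```

>>> {"op": "move_arm", "data": {"targets": [0.074,0.0,0.0015,0.0,0.0,0.074,0.0,0.0015,0.0,0.0]}}

```text
clock: 7.15
ee_pos: [440.2, -193.0, -14.5]
tcp_rot: [-1.246, 1.171, -1.135]
ft_force: [-1.2, 0.0, 0.5]
grip_width: 74.3
```

>>> {"op": "move_arm", "data": {"targets": [0.074,0.0,0.0015,0.0,0.0,0.074,0.0,0.0015,0.0,0.0]}}

```text
clock: 7.35
ee_pos: [440.1, -192.9, -16.2]
tcp_rot: [-1.246, 1.171, -1.135]
ft_force: [0.4, -0.1, -1.1]
grip_width: 74.1
```

>>> {"op": "move_arm", "data": {"targets": [0.074,0.0,0.0015,0.0,0.0,0.074,0.0,0.0015,0.0,0.0]}}

```text
clock: 7.55
ee_pos: [439.9, -192.7, -17.9]
tcp_rot: [-1.246, 1.171, -1.134]
ft_force: [-0.6, 0.0, -0.4]
grip_width: 73.8
```

```bash
python3 -c "
from plan import *
d=snap('wrist','w8.png');plan(441.2,-193.1,-10,4.5)
d=snap('scene'); P=cloud(d)
cv2.imwrite('pics/s8.png',cv2.resize(d['color'][150:260,180:330],None,fx=5,fy=5,interpolation=cv2.INTER_CUBIC)[:,:,::-1])
"
```

```text
7.6 [ 439.9 -192.8  -17.8] [-1.246  1.171 -1.134] F [0.4 0.6 0.9] w 74.1
[[0.077, -0.017, 0.997], [-0.997, 0.014, 0.077], [-0.015, -1.0, -0.016]] [-0.66  0.34  1.96  0.    0.86 -0.74]
az0 4.4 -> t [ 0.0003 -0.0078  0.0011] yaw -0.0017
```

View pics/w8.png

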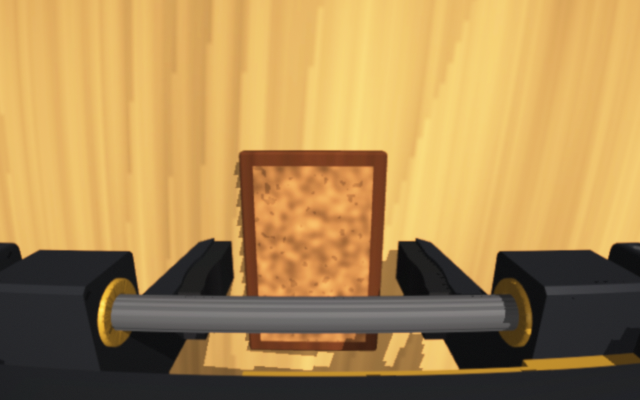

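View pics/s8.png

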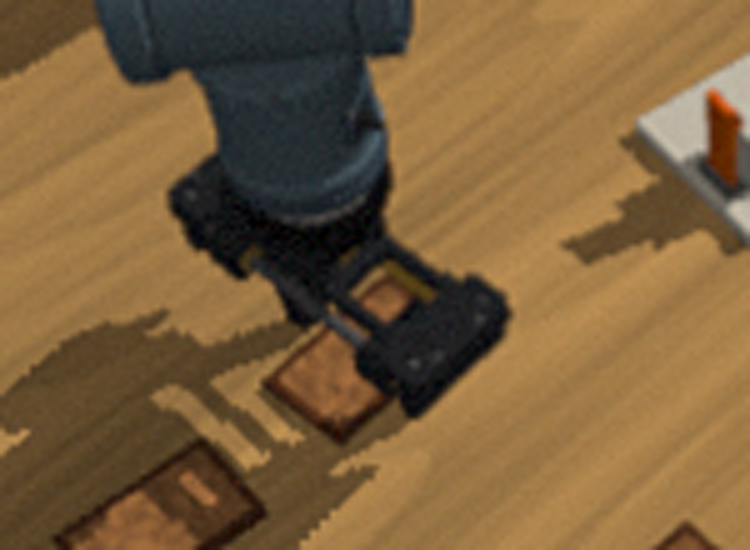

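```bash
python3 -c "
from plan import *
d=load('scene')
px=np.array([(410,412),(385,400)])/5+[180,150]
for z in (0,10,20,30): print(z,np.round(onz(d,px,z),0).tolist())
P=cloud(d)
for r in range(226,236): print([tuple(np.round(P[r,c]).astype(int)) for c in (260,262,264)])
"
```

```text
0 [[486.0, -196.0, 0.0], [470.0, -201.0, 0.0]]
10 [[491.0, -199.0, 10.0], [476.0, -204.0, 10.0]]
20 [[497.0, -203.0, 20.0], [482.0, -207.0, 20.0]]
30 [[503.0, -206.0, 30.0], [488.0, -210.0, 30.0]]
[(np.int64(528), np.int64(-221), np.int64(104)), (np.int64(535), np.int64(-220), np.int64(111)), (np.int64(538), np.int64(-216), np.int64(109))]
[(np.int64(527), np.int64(-221), np.int64(99)), (np.int64(535), np.int64(-220), np.int64(106)), (np.int64(538), np.int64(-217), np.int64(106))]
[(np.int64(527), np.int64(-222), np.int64(95)), (np.int64(533), np.int64(-220), np.int64(100)), (np.int64(537), np.int64(-217), np.int64(100))]
[(np.int64(526), np.int64(-222), np.int64(89)), (np.int64(534), np.int64(-221), np.int64(97)), (np.int64(536), np.int64(-217), np.int64(95))]
[(np.int64(523), np.int64(-221), np.int64(81)), (np.int64(531), np.int64(-220), np.int64(87)), (np.int64(529), np.int64(-213), np.int64(78))]
[(np.int64(479), np.int64(-198), np.int64(1)), (np.int64(529), np.int64(-220), np.int64(81)), (np.int64(530), np.int64(-214), np.int64(76))]
[(np.int64(480), np.int64(-199), np.int64(0)), (np.int64(530), np.int64(-220), np.int64(78)), (np.int64(529), np.int64(-215), np.int64(71))]
[(np.int64(482), np.int64(-201), np.int64(-1)), (np.int64(530), np.int64(-221), np.int64(74)), (np.int64(491), np.int64(-194), np.int64(0))]
[(np.int64(485), np.int64(-203), np.int64(-2)), (np.int64(490), np.int64(-200), np.int64(0)), (np.int64(493), np.int64(-196), np.int64(-1))]
[(np.int64(487), np.int64(-205), np.int64(-2)), (np.int64(492), np.int64(-202), np.int64(1)), (np.int64(495), np.int64(-198), np.int64(-1))]
```

```bash
python3 -c "
from plan import *
d=load('wrist'); M=np.array(d['mount'])
print(np.round(M,3).tolist())
W=d['world_from_camera']; d['world_from_camera']=M; P=cloud(d)
for r in range(236,300,6): print(r,[ (c,np.round(P[r,c]).astype(int).tolist()) for c in range(180,240,12)])
for r in range(236,300,10): print(r,[ (c,np.round(P[r,c]).astype(int).tolist()) for c in range(395,450,12)])
"
```

```text
[[-0.001, -0.965, -0.262, -66.364], [0.0, 0.262, -0.965, -169.844], [1.0, -0.001, -0.0, 1.926], [0.0, 0.0, 0.0, 1.0]]
236 [(180, [-7, -17, -61]), (192, [-7, -16, -55]), (204, [-7, -16, -50]), (216, [-8, -18, -44]), (228, [-8, -17, -38])]
242 [(180, [-5, -17, -61]), (192, [-5, -17, -55]), (204, [-10, -30, -45]), (216, [-8, -25, -42]), (228, [-8, -25, -36])]
248 [(180, [-1, -16, -62]), (192, [-10, -37, -48]), (204, [-10, -36, -43]), (216, [-8, -33, -39]), (228, [-7, -29, -35])]
254 [(180, [2, -16, -62]), (192, [-10, -43, -46]), (204, [-9, -40, -42]), (216, [-8, -38, -38]), (228, [-4, -30, -35])]
260 [(180, [-10, -47, -49]), (192, [-10, -48, -44]), (204, [-8, -44, -41]), (216, [-8, -44, -37]), (228, [-3, -32, -35])]
266 [(180, [-10, -53, -47]), (192, [-9, -51, -44]), (204, [-8, -50, -39]), (216, [-7, -47, -36]), (228, [0, -32, -35])]
272 [(180, [-10, -57, -46]), (192, [-8, -55, -42]), (204, [-8, -54, -38]), (216, [-4, -47, -36]), (228, [2, -33, -35])]
278 [(180, [-9, -62, -44]), (192, [-8, -59, -41]), (204, [-8, -59, -37]), (216, [-2, -48, -36]), (228, [5, -34, -35])]
284 [(180, [-10, -
[... 574 characters left out ...]
 -31, 46]), (431, [-10, -34, 51]), (443, [-4, -20, 61])]
256 [(395, [2, -18, 40]), (407, [-8, -40, 39]), (419, [-8, -40, 44]), (431, [-10, -45, 47]), (443, [-10, -44, 52])]
266 [(395, [7, -18, 40]), (407, [-5, -42, 39]), (419, [-8, -50, 41]), (431, [-8, -50, 46]), (443, [-9, -52, 49])]
276 [(395, [9, -24, 39]), (407, [-1, -43, 39]), (419, [-6, -53, 40]), (431, [-9, -58, 43]), (443, [-9, -59, 47])]
286 [(395, [17, -19, 40]), (407, [4, -43, 39]), (419, [-3, -55, 40]), (431, [-8, -65, 41]), (443, [-8, -65, 45])]
296 [(395, [-26, -101, 20]), (407, [-25, -100, 23]), (419, [-26, -101, 25]), (431, [-25, -100, 28]), (443, [-26, -101, 30])]<string>:6: RuntimeWarning: invalid value encountered in cast
```

>>> {"op": "move_arm", "data": {"targets": [0.074,0.0,0.002,0.001,0.0,0.074,0.0,0.002,0.001,0.0]}}

```text
clock: 7.85
ee_pos: [441.0, -192.6, -19.9]
tcp_rot: [-1.246, 1.171, -1.134]
ft_force: [0.5, -0.3, 0.9]
grip_width: 73.6
```

>>> {"op": "move_arm", "data": {"targets": [0.074,0.0,0.0015,0.0,0.0,0.074,0.0,0.0015,0.0,0.0]}}

```text
clock: 8.05
ee_pos: [440.8, -192.5, -21.7]
tcp_rot: [-1.246, 1.171, -1.134]
ft_force: [-0.1, 0.6, -0.2]
grip_width: 73.8
```

>>> {"op": "move_arm", "data": {"targets": [0.074,0.0,0.0015,0.0,0.0,0.074,0.0,0.0015,0.0,0.0]}}

```text
clock: 8.25
ee_pos: [440.9, -192.6, -22.9]
tcp_rot: [-1.246, 1.171, -1.134]
ft_force: [-1.7, -0.6, 2.1]
grip_width: 74.1
```

>>> {"op": "move_arm", "data": {"targets": [0.074,0.0,-0.003,0.0,0.0,0.05,0.0,-0.003,0.0,0.0,0.05,0.0,-0.003,0.0,0.0,0.05,0.0,-0.003,0.0,0.0], "force": 20}}

```text
clock: 8.65
ee_pos: [441.0, -192.7, -19.8]
tcp_rot: [-1.246, 1.171, -1.134]
ft_force: [0.2, -0.2, 2.5]
grip_width: 61.4
```

>>> {"op": "move_arm", "data": {"targets": [0.05,0.0,-0.03,0.0,0.0,0.05,0.0,-0.08,0.0,0.0,0.05,0.0,-0.13,0.0,0.0,0.05,0.0,-0.13,0.0,0.0], "force": 25}}

```text
clock: 9.05
ee_pos: [447.4, -197.5, 116.9]
tcp_rot: [-1.245, 1.16, -1.145]
ft_force: [0.7, -0.7, -0.1]
grip_width: 61.2
```

```bash
python3 -c "
from plan import *
d=snap('wrist','w9.png');plan(487.8,155.8,110,-7.85)
M=np.array(d['mount']); d['world_from_camera']=M; P=cloud(d)
m=(P[...,1]<-5)&(P[...,1]>-100)
print([ (r,c,np.round(P[r,c]).tolist()) for r in (262,270,290,320,335) for c in (60,100,560)])
cork=P[160:230,270:350].reshape(-1,3); print('cork',np.nanmedian(cork,0))"
```

```text
9.1 [ 445.7 -196.3  113.7] [-1.245  1.164 -1.141] F [-0.9  0.5 -0.6] w 61.4
[[0.077, -0.01, 0.997], [-0.997, 0.009, 0.077], [-0.01, -1.0, -0.01]] [-0.66  0.11  1.9   0.    1.14 -0.74]
az0 4.41 -> t [-0.3477  0.0063  0.0691] yaw 0.214
[(262, 60, [-33.0, -100.0, -55.0]), (262, 100, [-33.0, -100.0, -46.0]), (262, 560, [-33.0, -100.0, 57.0]), (270, 60, [-33.0, -103.0, -53.0]), (270, 100, [-33.0, -103.0, -44.0]), (270, 560, [-33.0, -104.0, 54.0]), (290, 60, [-32.0, -111.0, -47.0]), (290, 100, [-33.0, -112.0, -38.0]), (290, 560, [-32.0, -111.0, 50.0]), (320, 60, [-26.0, -111.0, -49.0]), (320, 100, [-27.0, -113.0, -39.0]), (320, 560, [-27.0, -112.0, 50.0]), (335, 60, [-22.0, -112.0, -50.0]), (335, 100, [-22.0, -111.0, -41.0]), (335, 560, [-22.0, -111.0, 52.0])]
cork [-3.02031980e+01 -2.72314492e+01  3.00780128e-02]
```

View pics/w9.png

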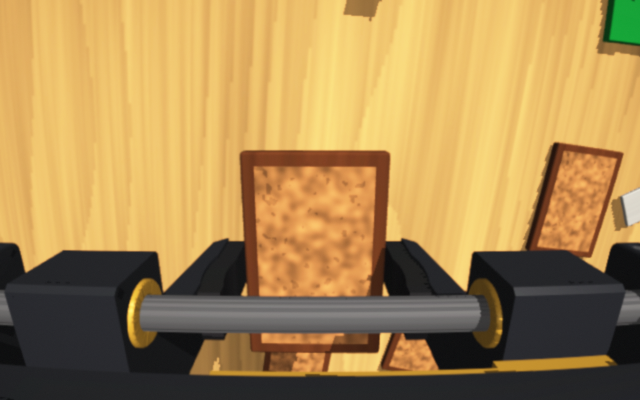

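>>> {"op": "move_arm", "data": {"targets": [0.05,-0.348,0.0,0.069,0.214,0.05,-0.348,0.0,0.069,0.214,0.05,-0.348,0.0,0.069,0.214,0.05,-0.348,0.0,0.069,0.214,0.05,-0.348,0.0,0.069,0.214]}}

```text
clock: 9.6
ee_pos: [472.8, 50.8, 112.7]
tcp_rot: [-1.145, 1.324, -1.297]
ft_force: [1.6, 0.7, 0.1]
grip_width: 61.4
```

```bash
python3 -c "
from plan import *
plan(487.8,155.8,60,-7.85)"
```

```text
9.6 [472.8  50.8 112.7] [-1.145  1.324 -1.297] F [1.6 0.7 0.1] w 61.4
[[-0.137, -0.013, 0.99], [-0.991, 0.009, -0.137], [-0.007, -1.0, -0.014]] [-0.15  0.09  1.93  0.01  1.13 -0.01]
az0 -7.88 -> t [-0.1056  0.0535  0.0012] yaw -0.0005
```

>>> {"op": "move_arm", "data": {"targets": [0.05,-0.053,0.0,0.0,0.0,0.05,-0.106,0.0,0.001,0.0,0.05,-0.106,0.04,0.001,0.0,0.05,-0.106,0.06,0.001,0.0,0.05,-0.106,0.06,0.001,0.0]}}

```text
clock: 10.1
ee_pos: [483.0, 156.6, 48.7]
tcp_rot: [-1.154, 1.33, -1.293]
ft_force: [-1.0, 0.1, -0.1]
grip_width: 61.1
```

```bash
python3 -c "
from plan import *
snap('wrist','w10.png')
plan(487.8,155.8,-5,-7.85)"
```

```text
10.15 [484.8 156.2  50.7] [-1.151  1.328 -1.294] F [0.8 0.3 0.7] w 61.6
[[-0.137, -0.02, 0.99], [-0.991, 0.009, -0.137], [-0.006, -1.0, -0.021]] [0.07 0.26 1.88 0.01 1.02 0.2 ]
az0 -7.85 -> t [0.0003 0.0557 0.0042] yaw -0.0
```

View pics/w10.png

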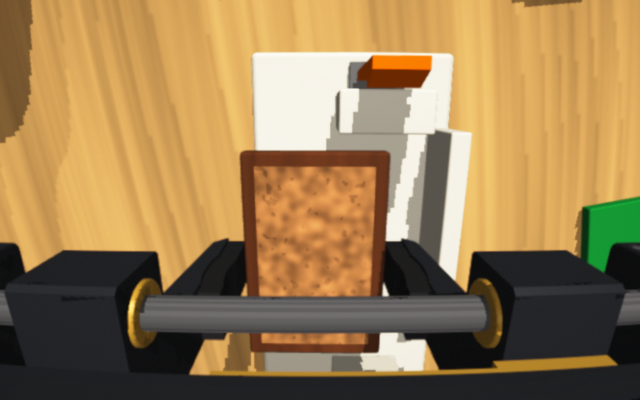

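>>> {"op": "move_arm", "data": {"targets": [0.05,0.0,0.025,0.003,0.0,0.05,0.0,0.045,0.003,0.0,0.05,0.0,0.055,0.003,0.0,0.05,0.0,0.055,0.003,0.0,0.05,0.0,0.055,0.003,0.0]}}

```text
clock: 10.65
ee_pos: [487.5, 156.1, -3.4]
tcp_rot: [-1.149, 1.328, -1.295]
ft_force: [-0.1, 0.1, -0.2]
grip_width: 61.2
```

>>> {"op": "move_arm", "data": {"targets": [0.05,0.0,0.0015,0.0,0.0,0.05,0.0,0.0015,0.0,0.0]}}

```text
clock: 10.85
ee_pos: [488.5, 156.1, -3.8]
tcp_rot: [-1.147, 1.326, -1.296]
ft_force: [0.6, 0.4, -0.9]
grip_width: 60.9
```

>>> {"op": "move_arm", "data": {"targets": [0.05,0.0,0.001,0.0,0.0,0.05,0.0,0.001,0.0,0.0]}}

```text
clock: 11.05
ee_pos: [488.8, 156.2, -4.4]
tcp_rot: [-1.147, 1.326, -1.296]
ft_force: [0.3, -1.1, -0.7]
grip_width: 61.3
```

```bash
python3 -c "
from plan import *
plan(487.8,155.8,-8,-7.85)"
```

```text
11.05 [488.8 156.2  -4.4] [-1.147  1.326 -1.296] F [ 0.3 -1.1 -0.7] w 61.3
[[-0.137, -0.015, 0.99], [-0.991, 0.009, -0.137], [-0.007, -1.0, -0.016]] [0.07 0.37 1.88 0.01 0.9  0.2 ]
az0 -7.89 -> t [ 0.0005  0.0036 -0.0009] yaw -0.0006
```

>>> {"op": "move_arm", "data": {"targets": [0.05,0.0,0.002,-0.001,0.0,0.05,0.0,0.002,-0.001,0.0,0.05,0.0,0.003,-0.001,0.0]}}

```text
clock: 11.35
ee_pos: [487.7, 156.4, -7.4]
tcp_rot: [-1.147, 1.326, -1.296]
ft_force: [-0.3, -0.7, -0.5]
grip_width: 61.3
```

>>> {"op": "move_arm", "data": {"targets": [0.05,0.0,0.001,0.0,0.0,0.05,0.0,0.001,0.0,0.0]}}

```text
clock: 11.55
ee_pos: [487.7, 156.4, -7.9]
tcp_rot: [-1.147, 1.326, -1.296]
ft_force: [-3.8, -0.7, 8.4]
grip_width: 61.1
```

>>> {"op": "move_arm", "data": {"targets": [0.072,0.0,-0.001,0.0,0.0,0.072,0.0,-0.001,0.0,0.0,0.072,0.0,-0.03,0.0,0.0,0.074,0.0,-0.08,0.0,0.0,0.08,0.0,-0.13,0.0,0.0]}}

```text
clock: 12.05
ee_pos: [488.7, 155.1, 122.6]
tcp_rot: [-1.149, 1.328, -1.295]
ft_force: [0.6, -0.2, 0.8]
grip_width: 79.0
```

```bash
python3 -c "
from seg import *
from plan import *
d=snap('wrist','w11.png'); wr(d,z=20)
plan(444,-334,110,-4)"
```

```text
px [315. 189.] c [490.2 156.5] size [94.4 60.1] short az -7.9
12.1 [494.7 155.8 131.9] [-1.138  1.317 -1.3  ] F [4.2 1.7 4.6] w 80.1
[[-0.137, -0.004, 0.991], [-0.991, 0.01, -0.137], [-0.009, -1.0, -0.005]] [0.07 0.15 1.82 0.01 1.17 0.2 ]
az0 -7.85 -> t [0.4923 0.0174 0.0168] yaw -0.0672
```

View pics/w11.png

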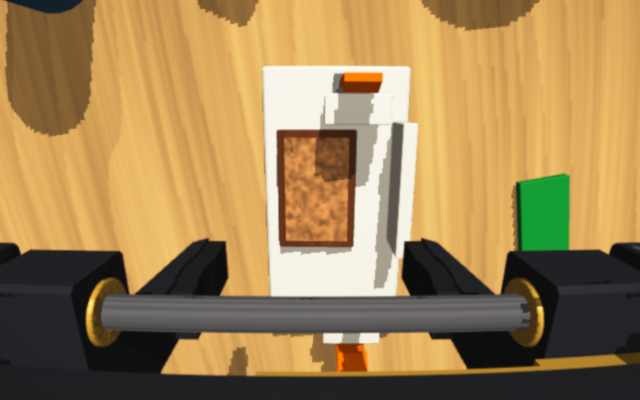

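>>> {"op": "move_arm", "data": {"targets": [0.088,0.5,0.01,0.017,-0.067,0.088,0.5,0.01,0.017,-0.067,0.088,0.5,0.01,0.017,-0.067,0.088,0.5,0.01,0.017,-0.067,0.088,0.5,0.01,0.017,-0.067]}}

```text
clock: 12.6
ee_pos: [466.1, -95.5, 119.7]
tcp_rot: [-1.171, 1.267, -1.252]
ft_force: [1.0, -0.0, -0.2]
grip_width: 88.0
```

```bash
python3 -c "
from plan import *
plan(446,-345,90,-4)"
```

```text
12.6 [466.1 -95.5 119.7] [-1.171  1.267 -1.252] F [ 1.  -0.  -0.2] w 88.0
[[-0.07, -0.003, 0.998], [-0.998, 0.009, -0.07], [-0.009, -1.0, -0.004]] [-0.46  0.07  1.93  0.01  1.14 -0.39]
az0 -3.99 -> t [ 0.2505  0.0274 -0.0025] yaw 0.0001
```

>>> {"op": "move_arm", "data": {"targets": [0.088,0.25,0.027,-0.002,0.0,0.088,0.25,0.027,-0.002,0.0,0.088,0.25,0.027,-0.002,0.0,0.088,0.25,0.027,-0.002,0.0,0.088,0.25,0.027,-0.002,0.0]}}

```text
clock: 13.1
ee_pos: [446.3, -343.3, 90.2]
tcp_rot: [-1.171, 1.267, -1.252]
ft_force: [0.9, -0.0, -0.2]
grip_width: 87.7
```

```bash
python3 -c "
from seg import *
from plan import *
d=snap('wrist','w12.png'); wr(d,z=8)
plan(446,-335,-20,-4)"
```

```text
px [610.  17.] c [ 663.2 -226.8] size [49. 24.] short az -89.0
px [470. 161.] c [ 563.4 -325. ] size [95.3 61.3] short az -9.9
px [311. 186.] c [ 446.3 -336.4] size [94.9 61.1] short az -4.0
13.15 [ 445.4 -350.8   90. ] [-1.172  1.267 -1.259] F [-2.8 -4.9  1.2] w 87.9
[[-0.074, -0.003, 0.997], [-0.997, 0.004, -0.074], [-0.004, -1.0, -0.003]] [-0.88  0.31  1.72  0.    1.12 -0.8 ]
az0 -4.22 -> t [-0.0153  0.11   -0.0002] yaw -0.0038
```

View pics/w12.png

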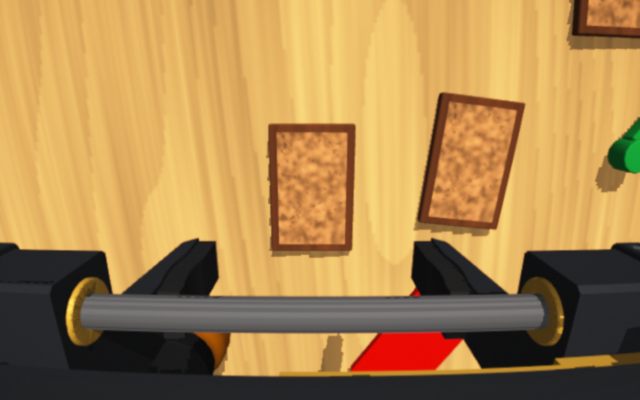

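>>> {"op": "move_arm", "data": {"targets": [0.086,-0.014,0.02,0.0,-0.004,0.082,-0.014,0.06,0.0,-0.004,0.078,-0.014,0.095,0.0,-0.004,0.078,-0.014,0.104,0.0,-0.004,0.078,-0.014,0.104,0.0,-0.004]}}

```text
clock: 13.65
ee_pos: [445.2, -335.1, -15.5]
tcp_rot: [-1.174, 1.267, -1.252]
ft_force: [0.2, 0.2, -0.3]
grip_width: 77.7
```

```bash
python3 -c "
from seg import *
from plan import *
plan(446.3,-336.4,-20,-4)"
```

```text
13.65 [ 445.2 -335.1  -15.5] [-1.174  1.267 -1.252] F [ 0.2  0.2 -0.3] w 77.7
[[-0.069, -0.005, 0.998], [-0.998, 0.007, -0.069], [-0.007, -1.0, -0.006]] [-0.86  0.46  1.77  0.    0.91 -0.79]
az0 -3.98 -> t [0.0013 0.0045 0.0012] yaw 0.0003
```

>>> {"op": "move_arm", "data": {"targets": [0.078,0.001,0.004,0.001,0.0,0.078,0.001,0.004,0.001,0.0,0.05,0.001,0.004,0.001,0.0,0.05,0.001,0.004,0.001,0.0,0.05,0.001,0.004,0.001,0.0]}}

```text
clock: 14.15
ee_pos: [446.6, -336.6, -18.6]
tcp_rot: [-1.174, 1.266, -1.254]
ft_force: [-0.3, 2.3, 4.2]
grip_width: 61.1
```

>>> {"op": "move_arm", "data": {"targets": [0.05,0.0,-0.02,0.0,0.0,0.05,0.0,-0.07,0.0,0.0,0.05,0.0,-0.12,0.0,0.0,0.05,0.0,-0.13,0.0,0.0]}}

```text
clock: 14.55
ee_pos: [449.9, -340.5, 118.1]
tcp_rot: [-1.175, 1.257, -1.263]
ft_force: [0.8, -0.3, 1.0]
grip_width: 61.1
```

```bash
python3 -c "
from seg import *
from plan import *
plan(487.8,155.8,110,-7.85)"
```

```text
14.55 [ 449.9 -340.5  118.1] [-1.175  1.257 -1.263] F [ 0.8 -0.3  1. ] w 61.1
[[-0.069, 0.003, 0.998], [-0.998, -0.002, -0.069], [0.002, -1.0, 0.003]] [-0.86  0.26  1.72  0.    1.16 -0.79]
az0 -3.97 -> t [-0.4977  0.0072  0.0034] yaw 0.0678
```

>>> {"op": "move_arm", "data": {"targets": [0.05,-0.498,0.0,0.003,0.068,0.05,-0.498,0.0,0.003,0.068,0.05,-0.498,0.0,0.003,0.068,0.05,-0.498,0.0,0.003,0.068,0.05,-0.498,0.0,0.003,0.068]}}

```text
clock: 15.05
ee_pos: [466.9, -86.3, 114.1]
tcp_rot: [-1.14, 1.307, -1.313]
ft_force: [0.7, -0.2, -0.1]
grip_width: 60.9
```

```bash
python3 -c "
from seg import *
from plan import *
plan(487.8,155.8,90,-7.85)"
```

```text
15.05 [466.9 -86.3 114.1] [-1.14   1.307 -1.313] F [ 0.7 -0.2 -0.1] w 60.9
[[-0.137, 0.003, 0.991], [-0.991, -0.002, -0.137], [0.001, -1.0, 0.003]] [-0.43  0.07  1.95 -0.    1.12 -0.3 ]
az0 -7.9 -> t [-0.2427  0.0237 -0.0127] yaw -0.0009
```

>>> {"op": "move_arm", "data": {"targets": [0.05,-0.243,0.024,-0.013,0.0,0.05,-0.243,0.024,-0.013,0.0,0.05,-0.243,0.024,-0.013,0.0,0.05,-0.243,0.024,-0.013,0.0,0.05,-0.243,0.024,-0.013,0.0]}}

```text
clock: 15.55
ee_pos: [486.9, 158.4, 89.2]
tcp_rot: [-1.14, 1.307, -1.312]
ft_force: [0.5, -0.1, -1.1]
grip_width: 61.2
```

```bash
python3 -c "
from seg import *
from plan import *
plan(487.8,155.8,6,-7.85)"
```

```text
15.55 [486.9 158.4  89.2] [-1.14   1.307 -1.312] F [ 0.5 -0.1 -1.1] w 61.2
[[-0.137, 0.003, 0.991], [-0.991, -0.002, -0.137], [0.001, -1.0, 0.003]] [ 0.08  0.19  1.87 -0.    1.08  0.22]
az0 -7.88 -> t [0.0023 0.0832 0.001 ] yaw -0.0005
```

>>> {"op": "move_arm", "data": {"targets": [0.05,0.002,0.01,0.001,0.0,0.05,0.002,0.05,0.001,0.0,0.05,0.002,0.075,0.001,0.0,0.05,0.002,0.083,0.001,0.0,0.05,0.002,0.083,0.001,0.0]}}

```text
clock: 16.05
ee_pos: [486.6, 155.4, 4.8]
tcp_rot: [-1.142, 1.309, -1.312]
ft_force: [-0.1, -0.4, 0.5]
grip_width: 60.9
```

```bash
python3 -c "
from seg import *
from plan import *
plan(487.8,155.8,2,-7.85)"
```

```text
16.05 [486.6 155.4   4.8] [-1.142  1.309 -1.312] F [-0.1 -0.4  0.5] w 60.9
[[-0.138, -0.0, 0.99], [-0.99, -0.002, -0.138], [0.002, -1.0, -0.0]] [ 0.08  0.34  1.9  -0.    0.9   0.22]
az0 -7.92 -> t [-0.0006  0.0028  0.0012] yaw -0.0012
```

>>> {"op": "move_arm", "data": {"targets": [0.05,0.0,0.001,0.001,0.0,0.05,0.0,0.002,0.001,0.0,0.05,0.0,0.002,0.001,0.0]}}

```text
clock: 16.35
ee_pos: [488.6, 155.1, 3.9]
tcp_rot: [-1.141, 1.308, -1.313]
ft_force: [-0.4, 0.9, -0.2]
grip_width: 61.0
```

>>> {"op": "move_arm", "data": {"targets": [0.05,0.0,0.001,0.0,0.0,0.05,0.0,0.001,0.0,0.0]}}

```text
clock: 16.55
ee_pos: [489.1, 155.1, 3.4]
tcp_rot: [-1.14, 1.307, -1.313]
ft_force: [-1.0, -0.9, 0.0]
grip_width: 61.1
```

>>> {"op": "move_arm", "data": {"targets": [0.05,0.0,0.001,0.0,0.0,0.05,0.0,0.001,0.0,0.0]}}

```text
clock: 16.75
ee_pos: [489.1, 155.1, 2.5]
tcp_rot: [-1.14, 1.307, -1.313]
ft_force: [-0.3, 0.2, -1.2]
grip_width: 61.3
```

>>> {"op": "move_arm", "data": {"targets": [0.05,0.0,0.0015,-0.001,0.0,0.05,0.0,0.0015,-0.001,0.0]}}

```text
clock: 16.95
ee_pos: [488.9, 155.3, 1.6]
tcp_rot: [-1.139, 1.306, -1.314]
ft_force: [-0.3, -0.6, 4.7]
grip_width: 61.0
```

>>> {"op": "move_arm", "data": {"targets": [0.05,0.0,0.001,0.0,0.0,0.05,0.0,0.001,0.0,0.0]}}

```text
clock: 17.15
ee_pos: [488.9, 155.3, 1.5]
tcp_rot: [-1.139, 1.306, -1.314]
ft_force: [-2.6, -0.4, 10.3]
grip_width: 60.6
```

Contact; release, rise and head for coaster C (563.4,-325).

>>> {"op": "move_arm", "data": {"targets": [0.072,0.0,-0.001,0.0,0.0,0.072,0.0,-0.001,0.0,0.0,0.072,0.0,-0.03,0.0,0.0,0.076,0.0,-0.08,0.0,0.0,0.08,0.0,-0.12,0.0,0.0]}}

```text
clock: 17.65
ee_pos: [488.2, 155.6, 122.9]
tcp_rot: [-1.139, 1.307, -1.313]
ft_force: [0.7, -0.3, -0.3]
grip_width: 79.8
```

```bash
python3 -c "
from seg import *
from plan import *
d=snap('wrist','w13.png'); wr(d,z=28)
plan(563,-340,90,-9.9)"
```

```text
px [313. 191.] c [491.  156.5] size [94.6 60.2] short az -8.0
17.7 [492.7 156.2 129.9] [-1.13   1.299 -1.317] F [3.9 1.3 3.6] w 79.8
[[-0.137, 0.014, 0.99], [-0.991, -0.001, -0.137], [-0.001, -1.0, 0.014]] [ 0.08  0.14  1.84 -0.    1.15  0.22]
az0 -7.9 -> t [0.4818 0.0415 0.1372] yaw 0.035
```

View pics/w13.png

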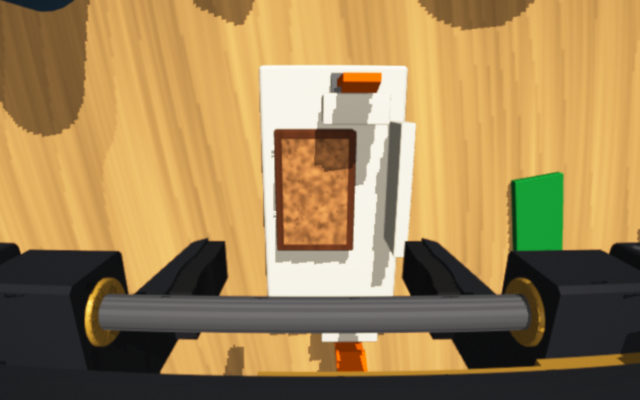

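>>> {"op": "move_arm", "data": {"targets": [0.088,0.482,0.03,0.137,0.035,0.088,0.482,0.03,0.137,0.035,0.088,0.482,0.03,0.137,0.035,0.088,0.482,0.03,0.137,0.035,0.088,0.482,0.03,0.137,0.035]}}

```text
clock: 18.2
ee_pos: [525.3, -93.4, 111.2]
tcp_rot: [-1.112, 1.324, -1.342]
ft_force: [0.7, 0.3, -0.2]
grip_width: 88.2
```

```bash
python3 -c "
from plan import *
plan(563,-338,90,-9.9)"
```

```text
18.2 [525.3 -93.4 111.2] [-1.112  1.324 -1.342] F [ 0.7  0.3 -0.2] w 88.2
[[-0.172, 0.014, 0.985], [-0.985, -0.001, -0.172], [-0.001, -1.0, 0.014]] [-0.4   0.2   1.81  0.    1.12 -0.23]
az0 -9.89 -> t [0.2345 0.022  0.0789] yaw 0.0001
```

>>> {"op": "move_arm", "data": {"targets": [0.088,0.234,0.022,0.079,0.0,0.088,0.234,0.022,0.079,0.0,0.088,0.234,0.022,0.079,0.0,0.088,0.234,0.022,0.079,0.0,0.088,0.234,0.022,0.079,0.0]}}

```text
clock: 18.7
ee_pos: [563.1, -339.5, 89.1]
tcp_rot: [-1.112, 1.325, -1.342]
ft_force: [0.8, 0.2, 0.1]
grip_width: 87.9
```

```bash
python3 -c "
from seg import *
from plan import *
d=snap('wrist','w14.png'); wr(d,z=8)
plan(563.4,-325,-16,-9.9)"
```

```text
px [436.  14.] c [ 669.5 -229.2] size [20.9 60.9] short az 84.8
px [308. 176.] c [ 564.2 -325. ] size [95.4 60.9] short az -9.8
18.75 [ 563.  -347.4   88.6] [-1.111  1.324 -1.349] F [-3.5 -2.9  1.6] w 87.8
[[-0.176, 0.015, 0.984], [-0.984, -0.006, -0.176], [0.003, -1.0, 0.016]] [-0.74  0.48  1.48  0.01  1.16 -0.56]
az0 -10.15 -> t [-0.0225  0.1045 -0.0053] yaw -0.0043
```

View pics/w14.png

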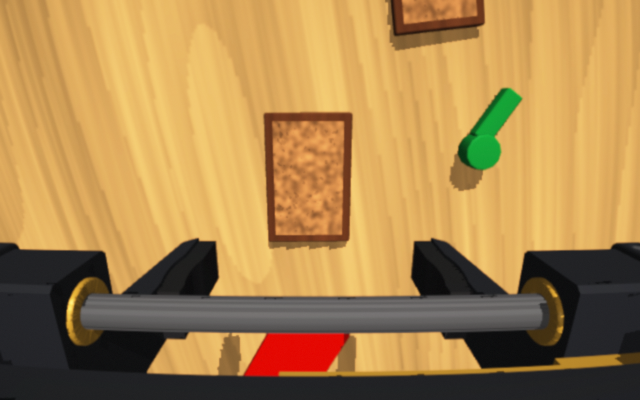

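>>> {"op": "move_arm", "data": {"targets": [0.086,-0.022,0.01,-0.004,-0.004,0.082,-0.022,0.055,-0.004,-0.004,0.078,-0.022,0.095,-0.004,-0.004,0.078,-0.022,0.104,-0.004,-0.004,0.078,-0.022,0.104,-0.004,-0.004]}}

```text
clock: 19.25
ee_pos: [563.2, -324.3, -17.6]
tcp_rot: [-1.114, 1.325, -1.343]
ft_force: [0.4, 0.1, 0.4]
grip_width: 78.2
```

```bash
python3 -c "
from seg import *
from plan import *
plan(564,-325,-20,-9.9)"
```

```text
19.25 [ 563.2 -324.3  -17.6] [-1.114  1.325 -1.343] F [0.4 0.1 0.4] w 78.2
[[-0.172, 0.012, 0.985], [-0.985, -0.003, -0.172], [0.001, -1.0, 0.012]] [-0.71  0.61  1.54  0.01  0.98 -0.54]
az0 -9.91 -> t [0.0006 0.0024 0.0009] yaw -0.0003
```

>>> {"op": "move_arm", "data": {"targets": [0.078,0.001,0.0015,0.001,0.0,0.078,0.001,0.0015,0.001,0.0,0.05,0.001,0.0015,0.001,0.0,0.05,0.001,0.0015,0.001,0.0,0.05,0.001,0.0015,0.001,0.0]}}

```text
clock: 19.75
ee_pos: [564.5, -326.0, -17.9]
tcp_rot: [-1.114, 1.324, -1.344]
ft_force: [-2.1, 0.1, 5.0]
grip_width: 60.6
```

>>> {"op": "move_arm", "data": {"targets": [0.05,0.0,-0.02,0.0,0.0,0.05,0.0,-0.07,0.0,0.0,0.05,0.0,-0.12,0.0,0.0,0.05,0.0,-0.13,0.0,0.0]}}

```text
clock: 20.15
ee_pos: [566.1, -328.1, 119.7]
tcp_rot: [-1.112, 1.314, -1.353]
ft_force: [0.1, -0.7, 1.2]
grip_width: 60.7
```

```bash
python3 -c "
from seg import *
from plan import *
plan(487.8,155.8,110,-7.85)"
```

```text
20.15 [ 566.1 -328.1  119.7] [-1.112  1.314 -1.353] F [ 0.1 -0.7  1.2] w 60.7
[[-0.172, 0.022, 0.985], [-0.985, -0.011, -0.172], [0.007, -1.0, 0.023]] [-0.71  0.43  1.49  0.01  1.2  -0.54]
az0 -9.9 -> t [-0.4633  0.0026 -0.1605] yaw -0.0358
```

>>> {"op": "move_arm", "data": {"targets": [0.05,-0.463,0.003,-0.16,-0.036,0.05,-0.463,0.003,-0.16,-0.036,0.05,-0.463,0.003,-0.16,-0.036,0.05,-0.463,0.003,-0.16,-0.036,0.05,-0.463,0.003,-0.16,-0.036]}}

```text
clock: 20.65
ee_pos: [523.6, -76.5, 110.4]
tcp_rot: [-1.131, 1.288, -1.327]
ft_force: [1.0, 0.3, 1.2]
grip_width: 60.7
```

```bash
python3 -c "
from seg import *
from plan import *
plan(487.8,155.8,95,-7.85)"
```

```text
20.65 [523.6 -76.5 110.4] [-1.131  1.288 -1.327] F [1.  0.3 1.2] w 60.7
[[-0.137, 0.022, 0.99], [-0.991, -0.011, -0.137], [0.008, -1.0, 0.023]] [-0.37  0.18  1.83 -0.    1.1  -0.23]
az0 -7.87 -> t [-0.2253  0.0121 -0.0676] yaw -0.0003
```

>>> {"op": "move_arm", "data": {"targets": [0.05,-0.225,0.012,-0.068,0.0,0.05,-0.225,0.012,-0.068,0.0,0.05,-0.225,0.012,-0.068,0.0,0.05,-0.225,0.012,-0.068,0.0,0.05,-0.225,0.012,-0.068,0.0]}}

```text
clock: 21.15
ee_pos: [485.9, 158.1, 94.6]
tcp_rot: [-1.132, 1.288, -1.326]
ft_force: [0.5, 0.8, -1.3]
grip_width: 60.8
```

>>> {"op": "move_arm", "data": {"targets": [0.05,0.0,0.0,0.0,0.0]}}

```text
clock: 21.25
ee_pos: [484.1, 161.8, 93.9]
tcp_rot: [-1.135, 1.286, -1.321]
ft_force: [-0.7, -0.6, 0.1]
grip_width: 60.6
```

```bash
python3 -c "
from seg import *
from plan import *
snap('wrist','w15.png')
plan(487.8,155.8,14,-7.85)"
```

```text
21.3 [484.5 160.3  93.9] [-1.135  1.286 -1.322] F [ 0.1 -0.5 -0.7] w 60.9
[[-0.132, 0.02, 0.991], [-0.991, -0.01, -0.131], [0.008, -1.0, 0.021]] [ 0.09  0.17  1.88 -0.01  1.07  0.23]
az0 -7.55 -> t [0.0034 0.08   0.0021] yaw 0.0053
```

View pics/w15.png

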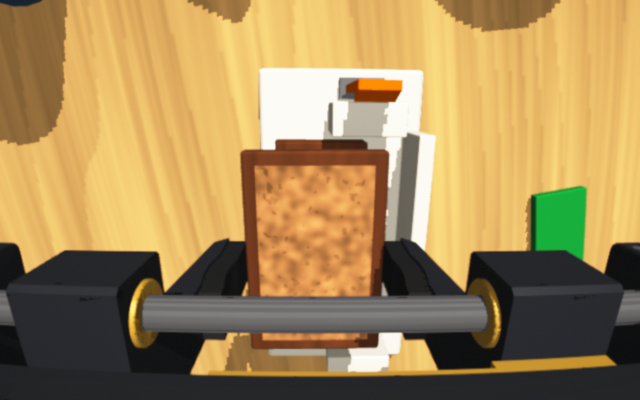

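>>> {"op": "move_arm", "data": {"targets": [0.05,0.004,0.01,0.003,0.005,0.05,0.004,0.045,0.003,0.005,0.05,0.004,0.07,0.003,0.005,0.05,0.004,0.08,0.003,0.005,0.05,0.004,0.08,0.003,0.005]}}

```text
clock: 21.8
ee_pos: [487.7, 153.5, 12.4]
tcp_rot: [-1.134, 1.293, -1.326]
ft_force: [-0.2, -0.2, -0.2]
grip_width: 60.2
```

```bash
python3 -c "
from seg import *
from plan import *
plan(487.8,155.8,10.5,-7.85)"
```

```text
21.8 [487.7 153.5  12.4] [-1.134  1.293 -1.326] F [-0.2 -0.2 -0.2] w 60.2
[[-0.139, 0.017, 0.99], [-0.99, -0.011, -0.139], [0.008, -1.0, 0.018]] [ 0.08  0.32  1.91 -0.02  0.9   0.23]
az0 -7.97 -> t [-0.0023  0.0018 -0.0003] yaw -0.002
```

>>> {"op": "move_arm", "data": {"targets": [0.05,-0.002,0.001,0.0,-0.002,0.05,-0.002,0.001,0.0,-0.002,0.05,-0.002,0.002,0.0,-0.002]}}

```text
clock: 22.1
ee_pos: [489.0, 155.4, 11.4]
tcp_rot: [-1.134, 1.29, -1.326]
ft_force: [1.3, -0.4, -0.7]
grip_width: 60.2
```

>>> {"op": "move_arm", "data": {"targets": [0.05,0.0,0.001,0.0,0.0,0.05,0.0,0.001,0.0,0.0]}}

```text
clock: 22.3
ee_pos: [489.5, 155.6, 10.9]
tcp_rot: [-1.133, 1.289, -1.326]
ft_force: [-0.3, 0.2, -0.1]
grip_width: 60.3
```

>>> {"op": "move_arm", "data": {"targets": [0.05,0.0,0.001,0.0,0.0,0.05,0.0,0.001,0.0,0.0]}}

```text
clock: 22.5
ee_pos: [489.7, 155.6, 10.3]
tcp_rot: [-1.133, 1.289, -1.326]
ft_force: [-1.5, -0.6, 3.7]
grip_width: 60.6
```

>>> {"op": "move_arm", "data": {"targets": [0.05,0.0,0.001,-0.001,0.0,0.05,0.0,0.001,-0.001,0.0]}}

```text
clock: 22.7
ee_pos: [489.7, 155.7, 10.3]
tcp_rot: [-1.132, 1.287, -1.327]
ft_force: [-1.3, -1.1, 6.8]
grip_width: 60.6
```

>>> {"op": "move_arm", "data": {"targets": [0.072,0.0,-0.001,0.0,0.0,0.072,0.0,-0.001,0.0,0.0,0.072,0.0,-0.03,0.0,0.0,0.076,0.0,-0.08,0.0,0.0,0.08,0.0,-0.12,0.0,0.0]}}

```text
clock: 23.2
ee_pos: [486.7, 157.0, 131.6]
tcp_rot: [-1.132, 1.288, -1.326]
ft_force: [-0.3, 0.9, -0.2]
grip_width: 79.6
```

```bash
python3 -c "
from seg import *
from plan import *
d=snap('wrist','w16.png'); wr(d,z=36)
plan(671,-205,95,-2.1)"
```

```text
px [314. 190.] c [491.4 156.9] size [95.  60.2] short az -7.9
23.25 [491.  157.7 138.6] [-1.123  1.28  -1.33 ] F [4.  2.4 3.5] w 79.7
[[-0.136, 0.032, 0.99], [-0.991, -0.01, -0.135], [0.005, -0.999, 0.033]] [ 0.09  0.11  1.85 -0.01  1.15  0.23]
az0 -7.79 -> t [0.3347 0.053  0.2259] yaw -0.0993
```

View pics/w16.png

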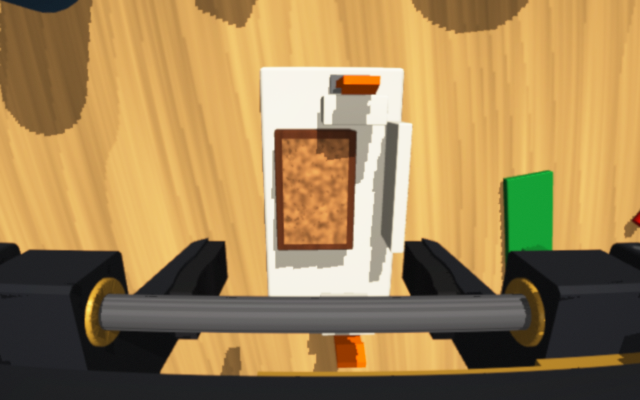

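```bash
cat >> plan.py <<'E'
def settle(n=4):
    for _ in range(n): vision.snapshot('top')
E
python3 -c "
from plan import *
settle(3)
plan(671,-205,95,-2.1)"
```

```text
23.4 [487.6 157.1 130.9] [-1.13   1.286 -1.327] F [0.2 0.4 0.1] w 80.3
[[-0.136, 0.024, 0.99], [-0.991, -0.011, -0.136], [0.007, -1.0, 0.025]] [ 0.09  0.12  1.86 -0.01  1.14  0.23]
az0 -7.81 -> t [0.3335 0.0442 0.2299] yaw -0.0996
```

>>> {"op": "move_arm", "data": {"targets": [0.088,0.333,0.044,0.23,-0.1,0.088,0.333,0.044,0.23,-0.1,0.088,0.333,0.044,0.23,-0.1,0.088,0.333,0.044,0.23,-0.1,0.088,0.333,0.044,0.23,-0.1]}}

```text
clock: 23.9
ee_pos: [599.1, -66.4, 105.8]
tcp_rot: [-1.183, 1.217, -1.252]
ft_force: [1.6, 0.6, 0.6]
grip_width: 88.2
```

```bash
python3 -c "
from plan import *
settle(3)
plan(671,-205,95,-2.1)"
```

```text
24.05 [599.1 -67.4 105.6] [-1.182  1.22  -1.255] F [-0.6  1.2  0.2] w 88.2
[[-0.041, 0.02, 0.999], [-0.999, -0.01, -0.041], [0.009, -1.0, 0.02]] [-0.31  0.34  1.64 -0.    1.14 -0.26]
az0 -2.33 -> t [0.1345 0.0134 0.0772] yaw -0.0039
```

>>> {"op": "move_arm", "data": {"targets": [0.088,0.134,0.013,0.077,-0.004,0.088,0.134,0.013,0.077,-0.004,0.088,0.134,0.013,0.077,-0.004,0.088,0.134,0.013,0.077,-0.004]}}

```text
clock: 24.45
ee_pos: [670.8, -207.6, 92.7]
tcp_rot: [-1.184, 1.22, -1.254]
ft_force: [-1.2, 0.6, -0.6]
grip_width: 87.8
```

```bash
python3 -c "
from plan import *
from seg import *
settle(2)
d=snap('wrist','w17.png'); wr(d,z=8)
plan(671,-205,95,-2.1)"
```

```text
px [312. 174.] c [ 671.8 -190.5] size [95.3 61.1] short az -2.2
24.6 [ 669.5 -202.7   93.4] [-1.184  1.22  -1.249] F [-0.4  0.1 -0.7] w 88.2
[[-0.037, 0.017, 0.999], [-0.999, -0.007, -0.036], [0.007, -1.0, 0.017]] [-0.46  0.55  1.37  0.    1.2  -0.43]
az0 -2.09 -> t [ 0.0023 -0.0015  0.0016] yaw 0.0002
```

View pics/w17.png

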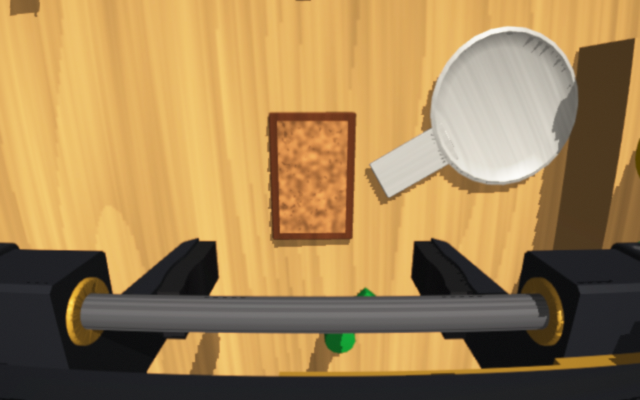

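```bash
python3 -c "
from plan import *
plan(672.9,-160.5,-16.5,-2.2)"
```

```text
24.6 [ 669.5 -202.7   93.4] [-1.184  1.22  -1.249] F [-0.4  0.1 -0.7] w 88.2
[[-0.037, 0.017, 0.999], [-0.999, -0.007, -0.036], [0.007, -1.0, 0.017]] [-0.46  0.55  1.37  0.    1.2  -0.43]
az0 -2.09 -> t [-0.043   0.1096  0.    ] yaw 0.002
```

>>> {"op": "move_arm", "data": {"targets": [0.082,-0.043,0.0,0.0,0.002,0.078,-0.043,0.03,0.0,0.002,0.076,-0.043,0.07,0.0,0.002,0.076,-0.043,0.095,0.0,0.002,0.076,-0.043,0.1,0.0,0.002]}}

```text
clock: 25.1
ee_pos: [668.9, -156.2, -11.0]
tcp_rot: [-1.188, 1.227, -1.243]
ft_force: [-0.9, -0.2, -0.0]
grip_width: 76.5
```

```bash
python3 -c "
from plan import *
snap('wrist','w18.png')
plan(672.9,-160.5,-18,-2.2)"
```

```text
25.15 [ 670.  -157.1   -9.7] [-1.187  1.225 -1.245] F [-0.2 -0.2 -1. ] w 76.0
[[-0.036, 0.011, 0.999], [-0.999, -0.005, -0.036], [0.004, -1.0, 0.012]] [-0.4   0.67  1.43  0.    1.03 -0.37]
az0 -2.08 -> t [0.0033 0.0084 0.0029] yaw 0.0022
```

View pics/w18.png

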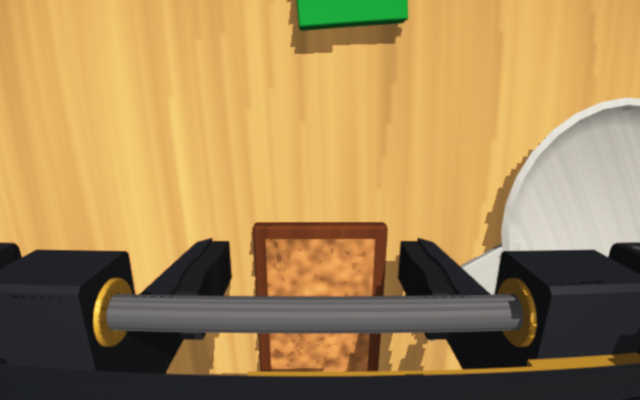

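>>> {"op": "move_arm", "data": {"targets": [0.076,0.003,0.0,0.003,0.002,0.076,0.003,0.005,0.003,0.002,0.076,0.003,0.008,0.003,0.002,0.076,0.003,0.008,0.003,0.002]}}

```text
clock: 25.55
ee_pos: [673.2, -160.4, -17.2]
tcp_rot: [-1.185, 1.226, -1.247]
ft_force: [-1.3, -0.1, -0.1]
grip_width: 75.7
```

>>> {"op": "move_arm", "data": {"targets": [0.05,0.0,0.0,0.0,0.0,0.05,0.0,0.0,0.0,0.0,0.05,0.0,0.0,0.0,0.0,0.05,0.0,0.0,0.0,0.0]}}

```text
clock: 25.95
ee_pos: [674.6, -161.1, -14.3]
tcp_rot: [-1.184, 1.224, -1.249]
ft_force: [-4.1, 1.1, 13.6]
grip_width: 50.3
```

```bash
python3 -c "
from plan import *
snap('wrist','w19.png')
plan(672.9,-160.5,-18,-2.2)"
```

```text
26.0 [ 674.8 -161.1  -14.2] [-1.184  1.223 -1.249] F [-4.2  1.1 12.3] w 50.0
[[-0.039, 0.015, 0.999], [-0.999, -0.006, -0.039], [0.006, -1.0, 0.015]] [-0.41  0.68  1.41  0.    1.03 -0.37]
az0 -2.21 -> t [-0.0006  0.0037 -0.0019] yaw -0.0002
```

View pics/w19.png

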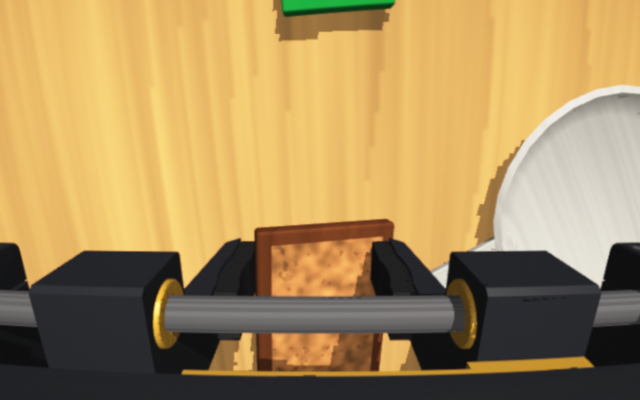

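>>> {"op": "move_arm", "data": {"targets": [0.078,0.0,0.0,0.0,0.0,0.078,0.0,-0.004,0.0,0.0,0.078,0.0,-0.008,0.0,0.0,0.078,0.0,-0.008,0.0,0.0]}}

```text
clock: 26.4
ee_pos: [675.0, -161.2, -5.6]
tcp_rot: [-1.184, 1.223, -1.25]
ft_force: [0.5, 0.5, 0.4]
grip_width: 77.8
```

```bash
python3 -c "
from plan import *
settle(2)
snap('wrist','w20.png')
plan(672.9,-160.5,-20,-2.2)"
```

```text
26.55 [ 674.4 -161.    -6.5] [-1.184  1.224 -1.249] F [ 0.5 -0.6 -0.9] w 78.1
[[-0.039, 0.015, 0.999], [-0.999, -0.006, -0.038], [0.006, -1.0, 0.015]] [-0.41  0.67  1.42  0.    1.04 -0.37]
az0 -2.21 -> t [-0.0005  0.0135 -0.0018] yaw -0.0001
```

View pics/w20.png

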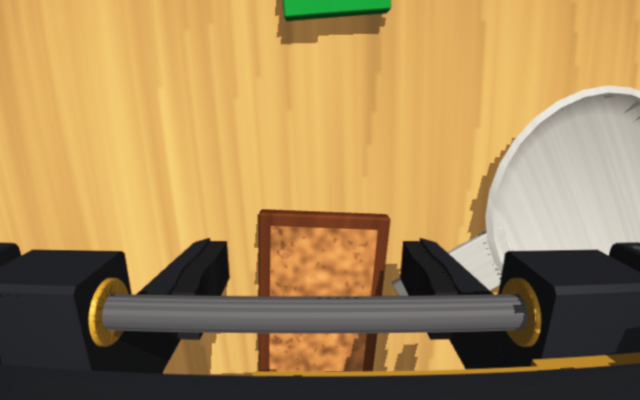

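>>> {"op": "move_arm", "data": {"targets": [0.078,0.02,-0.04,0.0,0.0,0.088,0.043,-0.08,0.0,0.0,0.088,0.043,-0.1,0.0,0.0,0.088,0.043,-0.1,0.0,0.0]}}

```text
clock: 26.95
ee_pos: [673.7, -205.2, 98.1]
tcp_rot: [-1.181, 1.218, -1.255]
ft_force: [0.1, -0.2, -0.7]
grip_width: 88.1
```

```bash
python3 -c "
from plan import *
from seg import *
settle(2)
d=snap('wrist','w21.png'); wr(d,z=8); settle(1)
plan(671,-160.5,-20,-2.2)
P=cloud(d); print(np.round(np.nanmedian(P[140:210,285:340].reshape(-1,3),0),1))"
```

```text
px [318. 177.] c [ 677.6 -191.5] size [95.3 61.1] short az -4.8
27.15 [ 670.  -202.2   91.2] [-1.186  1.227 -1.246] F [ 0.4 -0.5  0.3] w 87.9
[[-0.038, 0.011, 0.999], [-0.999, -0.004, -0.038], [0.004, -1.0, 0.011]] [-0.46  0.56  1.36  0.    1.21 -0.43]
az0 -2.18 -> t [-0.0421  0.1111 -0.0018] yaw 0.0003
[ 673.  -186.5    7.9]
```

View pics/w21.png

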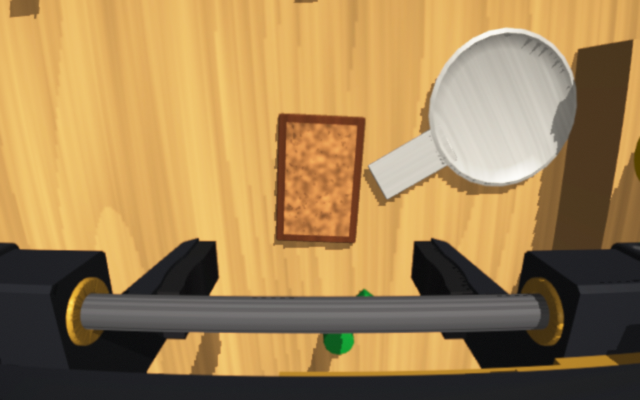

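```bash
python3 -c "
from plan import *
plan(680.6,-155.6,-20,-4.8)"
```

```text
27.15 [ 670.  -202.2   91.2] [-1.186  1.227 -1.246] F [ 0.4 -0.5  0.3] w 87.9
[[-0.038, 0.011, 0.999], [-0.999, -0.004, -0.038], [0.004, -1.0, 0.011]] [-0.46  0.56  1.36  0.    1.21 -0.43]
az0 -2.18 -> t [-0.0474  0.1111  0.0076] yaw 0.0457
```

>>> {"op": "move_arm", "data": {"targets": [0.078,-0.047,0.0,0.008,0.046,0.074,-0.047,0.03,0.008,0.046,0.073,-0.047,0.065,0.008,0.046,0.073,-0.047,0.085,0.008,0.046,0.073,-0.047,0.085,0.008,0.046]}}

```text
clock: 27.65
ee_pos: [676.2, -153.4, -0.4]
tcp_rot: [-1.168, 1.269, -1.271]
ft_force: [-0.2, -0.2, -1.1]
grip_width: 73.1
```

```bash
python3 -c "
from plan import *
settle(3)
snap('wrist','w22.png')
plan(680.6,-155.6,-20.5,-4.8)"
```

```text
27.85 [ 681.5 -156.1    7.2] [-1.162  1.259 -1.28 ] F [-0.1  0.2  0.5] w 73.2
[[-0.084, 0.013, 0.996], [-0.996, -0.005, -0.084], [0.004, -1.0, 0.013]] [-0.39  0.66  1.39  0.    1.07 -0.31]
az0 -4.81 -> t [-0.0005  0.0277 -0.0013] yaw -0.0001
```

View pics/w22.png

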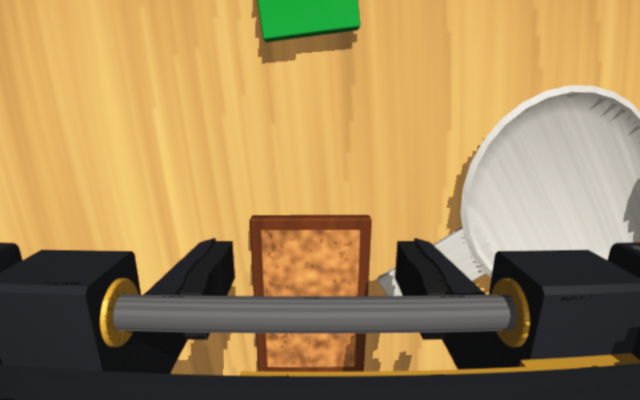

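>>> {"op": "move_arm", "data": {"targets": [0.073,0.0,0.01,-0.001,0.0,0.073,0.0,0.02,-0.001,0.0,0.073,0.0,0.026,-0.001,0.0,0.073,0.0,0.026,-0.001,0.0,0.073,0.0,0.026,-0.001,0.0]}}

```text
clock: 28.35
ee_pos: [680.6, -156.1, -19.2]
tcp_rot: [-1.162, 1.26, -1.28]
ft_force: [0.2, 0.1, 0.5]
grip_width: 73.3
```

```bash
python3 -c "
from plan import *
settle(2)
plan(680.6,-155.6,-20.5,-4.8)"
```

```text
28.45 [ 681.1 -156.3  -18.5] [-1.162  1.259 -1.281] F [-0.4  0.1 -0.1] w 72.7
[[-0.084, 0.013, 0.996], [-0.996, -0.005, -0.084], [0.004, -1.0, 0.014]] [-0.4   0.7   1.4   0.    1.03 -0.31]
az0 -4.81 -> t [-0.0006  0.002  -0.0006] yaw -0.0002
```

>>> {"op": "move_arm", "data": {"targets": [0.073,0.0,0.0025,0.0,0.0,0.073,0.0,0.0025,0.0,0.0,0.05,0.0,0.0025,0.0,0.0,0.05,0.0,0.0025,0.0,0.0,0.05,0.0,0.0025,0.0,0.0]}}

```text
clock: 28.95
ee_pos: [681.2, -156.3, -20.9]
tcp_rot: [-1.162, 1.258, -1.281]
ft_force: [-0.2, 0.6, 0.2]
grip_width: 61.4
```

>>> {"op": "move_arm", "data": {"targets": [0.05,0.0,-0.01,0.0,0.0,0.05,0.0,-0.05,0.0,0.0,0.05,0.0,-0.09,0.0,0.0,0.05,0.0,-0.13,0.0,0.0,0.05,0.0,-0.13,0.0,0.0], "force": 35}}

```text
clock: 29.45
ee_pos: [684.0, -157.3, 118.0]
tcp_rot: [-1.156, 1.247, -1.289]
ft_force: [1.0, -0.3, -0.9]
grip_width: 61.2
```

```bash
python3 -c "
from plan import *
settle(2)
snap('wrist','w23.png')
c,s=np.cos(np.radians(-7.85)),np.sin(np.radians(-7.85))
x,y=519.3+c*-31-s*30, 157.5+s*-31+c*30
print(x,y)
plan(x,y,110,-7.85)"
```

```text
492.687903436436 191.45285432024156
29.6 [ 679.1 -155.4  109.1] [-1.162  1.259 -1.28 ] F [-0.9  0.5 -0.7] w 61.3
[[-0.084, 0.013, 0.996], [-0.996, -0.005, -0.084], [0.004, -1.0, 0.013]] [-0.4   0.53  1.37  0.    1.23 -0.31]
az0 -4.8 -> t [-0.3301 -0.0051 -0.2148] yaw 0.0532
```

View pics/w23.png

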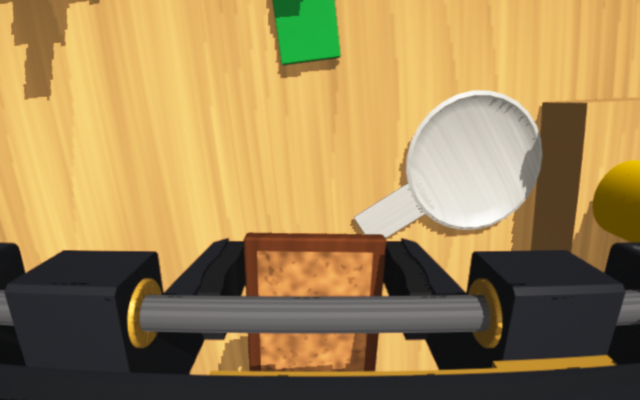

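>>> {"op": "move_arm", "data": {"targets": [0.05,-0.33,-0.005,-0.214,0.053,0.05,-0.33,-0.005,-0.214,0.053,0.05,-0.33,-0.005,-0.214,0.053,0.05,-0.33,-0.005,-0.214,0.053,0.05,-0.33,-0.005,-0.214,0.053]}}

```text
clock: 30.1
ee_pos: [558.5, 66.3, 107.4]
tcp_rot: [-1.137, 1.301, -1.317]
ft_force: [-0.0, 0.8, -0.6]
grip_width: 60.8
```

```bash
python3 -c "
from plan import *
settle(3)
plan(494,191.5,105,-7.85)"
```

```text
30.25 [558.4  67.4 107.5] [-1.14   1.298 -1.313] F [ 0.8 -0.7  0.7] w 61.1
[[-0.132, 0.009, 0.991], [-0.991, -0.005, -0.132], [0.003, -1.0, 0.009]] [-0.09  0.27  1.74 -0.    1.13  0.05]
az0 -7.6 -> t [-0.1145  0.0014 -0.0803] yaw 0.0044
```

>>> {"op": "move_arm", "data": {"targets": [0.05,-0.114,0.001,-0.08,0.004,0.05,-0.114,0.001,-0.08,0.004,0.05,-0.114,0.001,-0.08,0.004,0.05,-0.114,0.001,-0.08,0.004,0.05,-0.114,0.001,-0.08,0.004]}}

```text
clock: 30.75
ee_pos: [494.2, 190.6, 104.6]
tcp_rot: [-1.14, 1.3, -1.316]
ft_force: [-0.0, -0.1, -1.4]
grip_width: 61.1
```

```bash
python3 -c "
from plan import *
settle(3); snap('wrist','w24.png')
plan(494,191.5,20,-7.85)"
```

```text
30.95 [495.2 189.4 105.2] [-1.137  1.302 -1.318] F [-0.  -0.1  0.3] w 61.6
[[-0.138, 0.008, 0.99], [-0.99, -0.005, -0.138], [0.004, -1.0, 0.009]] [ 0.15  0.21  1.82 -0.01  1.11  0.29]
az0 -7.96 -> t [-0.0022  0.0852 -0.0022] yaw -0.0019
```

View pics/w24.png

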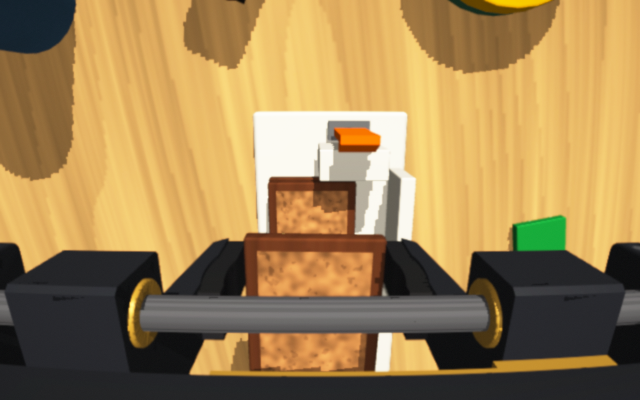

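>>> {"op": "move_arm", "data": {"targets": [0.05,-0.002,0.02,-0.002,-0.002,0.05,-0.002,0.05,-0.002,-0.002,0.05,-0.002,0.075,-0.002,-0.002,0.05,-0.002,0.084,-0.002,-0.002,0.05,-0.002,0.084,-0.002,-0.002]}}

```text
clock: 31.45
ee_pos: [493.6, 190.2, 19.9]
tcp_rot: [-1.14, 1.304, -1.317]
ft_force: [0.9, 0.6, -1.1]
grip_width: 60.9
```

```bash
python3 -c "
from plan import *
settle(3)
plan(494,191.5,16,-7.85)"
```

```text
31.6 [495.6 191.1  22.5] [-1.136  1.3   -1.318] F [-0.8 -0.5 -0.1] w 61.6
[[-0.137, 0.011, 0.991], [-0.991, -0.005, -0.137], [0.003, -1.0, 0.011]] [ 0.15  0.34  1.85 -0.01  0.94  0.29]
az0 -7.88 -> t [-0.0002  0.0065 -0.0017] yaw -0.0005
```

>>> {"op": "move_arm", "data": {"targets": [0.05,0.0,0.002,-0.0015,0.0,0.05,0.0,0.004,-0.0015,0.0,0.05,0.0,0.006,-0.0015,0.0,0.05,0.0,0.006,-0.0015,0.0]}}

```text
clock: 32.0
ee_pos: [494.0, 191.3, 16.4]
tcp_rot: [-1.136, 1.3, -1.318]
ft_force: [-0.7, 0.1, -1.2]
grip_width: 61.1
```

>>> {"op": "move_arm", "data": {"targets": [0.05,0.0,0.001,0.0,0.0,0.05,0.0,0.001,0.0,0.0]}}

```text
clock: 32.2
ee_pos: [493.9, 191.4, 15.3]
tcp_rot: [-1.136, 1.3, -1.318]
ft_force: [-0.7, -0.6, -0.4]
grip_width: 61.3
```

>>> {"op": "move_arm", "data": {"targets": [0.05,0.0,0.001,0.0,0.0,0.05,0.0,0.001,0.0,0.0]}}

```text
clock: 32.4
ee_pos: [494.0, 191.4, 15.0]
tcp_rot: [-1.136, 1.299, -1.318]
ft_force: [-2.8, -0.6, 7.6]
grip_width: 61.3
```

Contact. Release and rise.

>>> {"op": "move_arm", "data": {"targets": [0.072,0.0,-0.001,0.0,0.0,0.072,0.0,-0.001,0.0,0.0,0.072,0.01,-0.04,0.0,0.0,0.076,0.03,-0.09,0.0,0.0,0.088,0.045,-0.12,0.0,0.0]}}

```text
clock: 32.9
ee_pos: [487.0, 147.0, 137.3]
tcp_rot: [-1.135, 1.298, -1.318]
ft_force: [0.6, -0.4, 0.4]
grip_width: 81.7
```

```bash
python3 -c "
from plan import *
from seg import *
settle(3); d=snap('wrist','w25.png'); wr(d,z=44)
cv2.imwrite('pics/w25c.png',cv2.resize(d['color'][40:260,220:460],None,fx=2.7,fy=2.7,interpolation=cv2.INTER_CUBIC)[:,:,::-1])
plan(519,157,100,-7.85)"
```

```text
px [309. 181.] c [490.2 156.6] size [95.2 60.8] short az -8.5
33.1 [487.2 147.2 135.7] [-1.134  1.299 -1.319] F [ 0.1  0.6 -0.1] w 87.9
[[-0.138, 0.012, 0.99], [-0.99, -0.005, -0.138], [0.003, -1.0, 0.013]] [ 0.06  0.11  1.85 -0.01  1.16  0.2 ]
az0 -7.9 -> t [-0.0142  0.036   0.0297] yaw -0.0009
```

View pics/w25c.png

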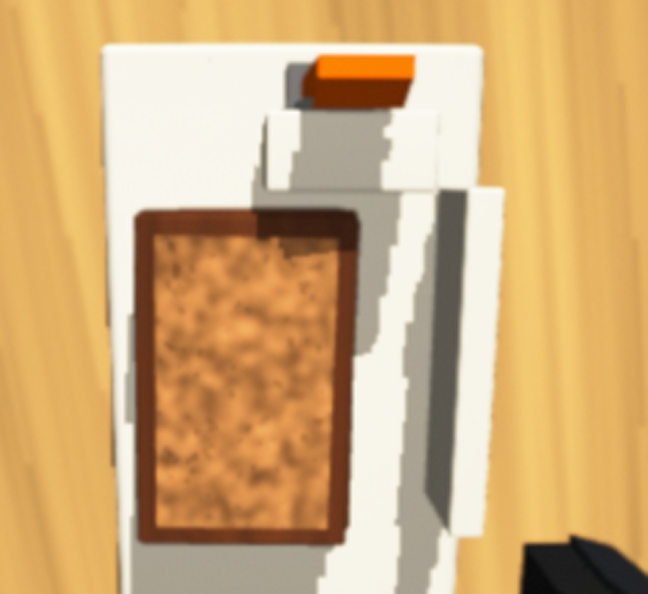

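```bash
cat >> plan.py <<'E'
CAD=[519.3,157.5,-7.85]
def cw(X,Y):
    a=np.radians(CAD[2]);c,s=np.cos(a),np.sin(a); return CAD[0]+c*X-s*Y, CAD[1]+s*X+c*Y
def wc(x,y):
    a=np.radians(CAD[2]);c,s=np.cos(a),np.sin(a); dx,dy=x-CAD[0],y-CAD[1]; return c*dx+s*dy, -s*dx+c*dy
def cplan(X,Y,z,rel=0):
    x,y=cw(X,Y); plan(x,y,z,CAD[2]+rel); s=sense(); print('caddy TCP',np.round(wc(*s['ee_pos'][:2]),1))
E
python3 -c "
from plan import *
cplan(-92,-6,100,-89.99)
print(wc(490.2,156.6))"
```

```text
33.1 [487.2 147.2 135.7] [-1.134  1.299 -1.319] F [ 0.1  0.6 -0.1] w 87.9
[[-0.138, 0.012, 0.99], [-0.99, -0.005, -0.138], [0.003, -1.0, 0.013]] [ 0.06  0.11  1.85 -0.01  1.16  0.2 ]
az0 -7.9 -> t [-0.0086  0.0349 -0.062 ] yaw 1.5697
caddy TCP [-30.4 -14.6]
(np.float64(-28.704382645482738), np.float64(-4.866047363282375))
```

>>> {"op": "move_arm", "data": {"targets": [0.03,-0.009,0.0,-0.062,1.57,0.03,-0.009,0.0,-0.062,1.57,0.03,-0.009,0.0,-0.062,1.57,0.03,-0.009,0.0,-0.062,1.57,0.03,-0.009,0.0,-0.062,1.57], "force": 25}}

```text
clock: 33.6
ee_pos: [425.4, 165.1, 132.9]
tcp_rot: [-0.639, 1.821, -1.834]
ft_force: [-0.0, -0.3, 0.2]
grip_width: 50.0
```

```bash
python3 -c "
from plan import *
settle(2)
cplan(-92,-6,60,-89.99)"
```

```text
33.7 [425.6 165.  133. ] [-0.643  1.818 -1.831] F [0.3 0.2 0.3] w 42.0
[[-0.776, 0.008, 0.631], [-0.631, -0.005, -0.776], [-0.003, -1.0, 0.008]] [ 0.11  0.    1.98 -0.01  1.15  1.  ]
az0 -50.87 -> t [-0.0005  0.073   0.0011] yaw 0.8198
caddy TCP [-93.8  -5.4]
```

>>> {"op": "move_arm", "data": {"targets": [0.03,0.0,0.02,0.001,0.82,0.03,0.0,0.04,0.001,0.82,0.03,0.0,0.073,0.001,0.82,0.03,0.0,0.073,0.001,0.82,0.03,0.0,0.073,0.001,0.82]}}

```text
clock: 34.2
ee_pos: [424.6, 163.9, 57.4]
tcp_rot: [-0.077, -2.183, 2.194]
ft_force: [0.1, -0.1, 0.4]
grip_width: 30.2
```

```bash
python3 -c "
from plan import *
settle(2)
cplan(-92,-6,20,-89.99)"
```

```text
34.3 [425.7 164.   58.6] [-0.076 -2.187  2.197] F [-1.   0.9  0.2] w 30.1
[[-0.998, 0.005, -0.064], [0.064, -0.005, -0.998], [-0.006, -1.0, 0.004]] [ 0.11  0.13  2.02 -0.01  0.99  1.75]
az0 -93.65 -> t [-0.0014  0.0386 -0.0004] yaw 0.0732
caddy TCP [-93.6  -6.4]
```

>>> {"op": "move_arm", "data": {"targets": [0.03,0.0,0.02,0.0,0.073,0.03,0.0,0.045,0.0,0.073,0.03,0.0,0.058,0.0,0.073,0.03,0.0,0.06,0.0,0.073,0.03,0.0,0.06,0.0,0.073]}}

```text
clock: 34.8
ee_pos: [425.5, 163.7, -1.8]
tcp_rot: [-0.148, -2.15, 2.16]
ft_force: [0.9, -0.4, 0.2]
grip_width: 29.9
```

```bash
python3 -c "
from plan import *
settle(2)
d=snap('wrist','w26.png')
cplan(-70,-6,-7,-89.99)"
```

```text
34.95 [426.7 163.8  -0.7] [-0.153 -2.15   2.159] F [0.2 0.6 0.6] w 30.1
[[-0.991, 0.007, -0.134], [0.134, -0.005, -0.991], [-0.007, -1.0, 0.004]] [ 0.11  0.25  2.04 -0.01  0.85  1.82]
az0 -97.73 -> t [-0.0225  0.0065 -0.0003] yaw 0.002
caddy TCP [-92.6  -6.4]
```

View pics/w26.png

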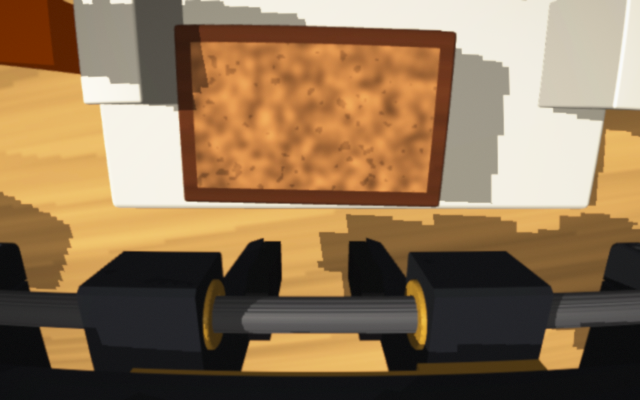

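>>> {"op": "move_arm", "data": {"targets": [0.03,0.0,0.003,0.0,0.002,0.03,0.0,0.006,0.0,0.002,0.03,-0.005,0.006,0.0,0.002,0.03,-0.01,0.006,0.0,0.002,0.03,-0.015,0.006,0.0,0.002]}}

```text
clock: 35.45
ee_pos: [442.4, 161.7, -6.4]
tcp_rot: [-0.156, -2.15, 2.158]
ft_force: [0.2, 0.2, -0.1]
grip_width: 30.0
```

```bash
python3 -c "
from plan import *
settle(2)
cplan(-50,-6,-6.5,-89.99)"
```

```text
35.55 [442.9 161.6  -6.3] [-0.157 -2.15   2.158] F [ 0.2  0.1 -0.1] w 29.8
[[-0.991, 0.008, -0.137], [0.137, -0.005, -0.991], [-0.008, -1.0, 0.003]] [ 0.1   0.29  2.   -0.01  0.84  1.81]
az0 -97.86 -> t [-0.0262  0.0005 -0.0003] yaw -0.0004
caddy TCP [-76.2  -6.3]
```

Over the floor with no contact. Push on gently.

>>> {"op": "move_arm", "data": {"targets": [0.03,-0.003,0.0,0.0,0.0,0.03,-0.006,0.0,0.0,0.0,0.03,-0.009,0.0,0.0,0.0,0.03,-0.012,0.0,0.0,0.0,0.03,-0.014,0.0,0.0,0.0]}}

```text
clock: 36.05
ee_pos: [457.0, 159.7, -6.2]
tcp_rot: [-0.157, -2.15, 2.158]
ft_force: [0.2, 0.0, -0.4]
grip_width: 29.7
```

```bash
python3 -c "
from plan import *
settle(2)
snap('wrist','w27.png')
cplan(-50,-6,-6.5,-89.99)"
```

```text
36.2 [457.2 159.7  -6.1] [-0.158 -2.15   2.159] F [ 0.6  0.1 -0.1] w 29.9
[[-0.991, 0.008, -0.137], [0.137, -0.005, -0.991], [-0.009, -1.0, 0.003]] [ 0.09  0.31  1.97 -0.01  0.85  1.81]
az0 -97.87 -> t [-0.0118  0.0005 -0.0003] yaw -0.0005
caddy TCP [-61.8  -6.3]
```

View pics/w27.png

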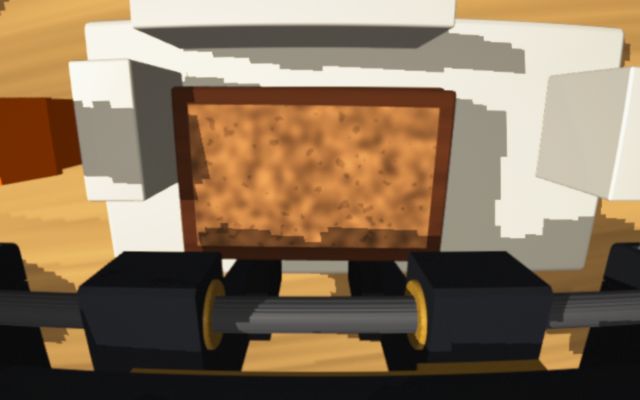

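>>> {"op": "move_arm", "data": {"targets": [0.03,-0.003,0.0,0.0,0.0,0.03,-0.006,0.0,0.0,0.0,0.03,-0.009,0.0,0.0,0.0,0.03,-0.012,0.0,0.0,0.0,0.03,-0.012,0.0,0.0,0.0]}}

```text
clock: 36.7
ee_pos: [469.8, 158.0, -5.9]
tcp_rot: [-0.159, -2.15, 2.159]
ft_force: [-1.0, -0.3, -0.6]
grip_width: 29.9
```

```bash
python3 -c "
from plan import *
from seg import wr
settle(2)
d=snap('wrist','w28.png'); wr(d,z=44)
cplan(-50,-6,-6.5,-89.99)"
```

```text
px [319. 162.] c [514.9 152.1] size [94.3 58.3] short az -8.0
36.85 [469.4 158.1  -5.9] [-0.158 -2.15   2.159] F [0.2 0.3 0.3] w 29.7
[[-0.991, 0.009, -0.137], [0.137, -0.005, -0.991], [-0.01, -1.0, 0.003]] [ 0.09  0.33  1.95 -0.01  0.86  1.8 ]
az0 -97.87 -> t [ 0.0005  0.0006 -0.0003] yaw -0.0005
caddy TCP [-49.5  -6.3]
```

View pics/w28.png

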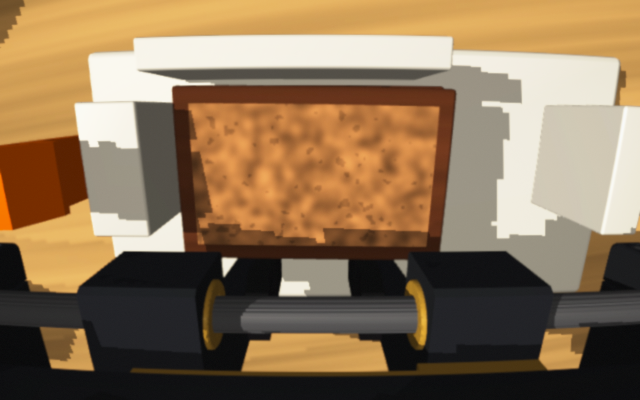

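>>> {"op": "move_arm", "data": {"targets": [0.03,0.015,0.0,0.0,0.0,0.03,0.035,-0.01,0.0,0.0,0.03,0.035,-0.06,0.0,-0.15,0.05,0.035,-0.1,0.0,-0.3,0.088,0.0,-0.11,0.0,-0.45]}}

```text
clock: 37.35
ee_pos: [468.8, 159.8, 109.2]
tcp_rot: [-0.315, 2.035, -2.048]
ft_force: [0.5, 0.2, -0.2]
grip_width: 43.5
```

```bash
python3 -c "
from plan import *
settle(2)
cplan(0,-5,100,0)"
```

```text
37.45 [474.1 158.4 108.3] [-0.306  2.036 -2.05 ] F [ 0.5  0.1 -0.2] w 52.0
[[-0.95, 0.02, 0.31], [-0.311, -0.004, -0.951], [-0.017, -1.0, 0.01]] [ 0.09  0.13  1.9  -0.01  1.09  1.35]
az0 -71.91 -> t [-0.0404  0.0092  0.0193] yaw -1.1181
caddy TCP [-44.9  -5.3]
```

>>> {"op": "move_arm", "data": {"targets": [0.0881,-0.04,0.0,0.019,-1.118,0.0881,-0.04,0.0,0.019,-1.118,0.0881,-0.04,0.0,0.019,-1.118,0.0881,-0.04,0.0,0.019,-1.118,0.0881,-0.04,0.0,0.019,-1.118]}}

```text
clock: 37.95
ee_pos: [517.0, 152.7, 108.0]
tcp_rot: [-0.917, 1.556, -1.578]
ft_force: [0.8, -0.2, -0.1]
grip_width: 87.9
```

```bash
python3 -c "
from plan import *
settle(2)
cplan(0.3,-5,100,0)"
```

```text
38.05 [517.  152.7 108.2] [-0.914  1.559 -1.581] F [ 0.7  0.5 -0.5] w 87.8
[[-0.487, 0.014, 0.874], [-0.874, -0.006, -0.487], [-0.002, -1.0, 0.015]] [ 0.07  0.22  1.8  -0.01  1.11  0.58]
az0 -29.12 -> t [-0.0007  0.0082  0.0017] yaw -0.3712
caddy TCP [-1.7 -5. ]
```

>>> {"op": "move_arm", "data": {"targets": [0.0881,-0.001,0.0,0.002,-0.371,0.0881,-0.001,0.0,0.002,-0.371,0.0881,-0.001,0.02,0.002,-0.371,0.0881,-0.001,0.04,0.002,-0.371,0.0881,-0.001,0.04,0.002,-0.371]}}

```text
clock: 38.55
ee_pos: [516.9, 152.2, 65.2]
tcp_rot: [-1.136, 1.304, -1.321]
ft_force: [-1.1, 0.6, 0.8]
grip_width: 88.3
```

```bash
python3 -c "
from plan import *
from seg import wr
settle(3)
d=snap('wrist','w29.png'); wr(d,z=44)
cplan(0.3,-5,45,0)"
```

```text
px [299. 221.] c [513.8 154.9] size [97.  60.5] short az -8.7
38.75 [520.3 152.5  69.1] [-1.132  1.297 -1.322] F [ 0.2  0.4 -0.1] w 88.5
[[-0.139, 0.015, 0.99], [-0.99, -0.006, -0.138], [0.003, -1.0, 0.016]] [ 0.07  0.28  1.81 -0.01  1.04  0.21]
az0 -7.96 -> t [ 0.0001  0.0241 -0.0018] yaw -0.0019
caddy TCP [ 1.7 -4.8]
```

View pics/w29.png

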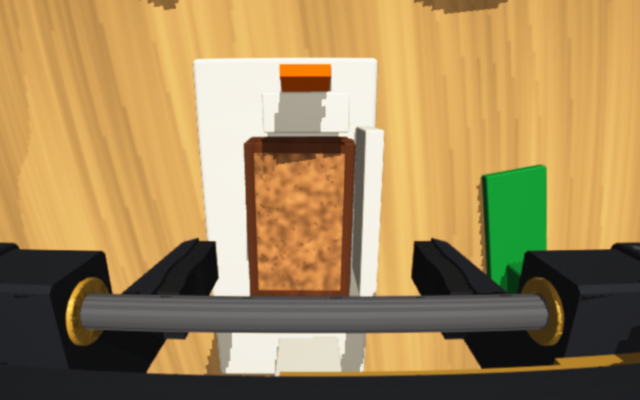

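>>> {"op": "move_arm", "data": {"targets": [0.0881,0.0,0.02,0.001,-0.002,0.0881,0.0,0.035,0.001,-0.002,0.0881,0.0,0.035,0.001,-0.002,0.0881,0.0,0.035,0.001,-0.002]}}

```text
clock: 39.15
ee_pos: [521.6, 152.2, 34.1]
tcp_rot: [-1.133, 1.296, -1.32]
ft_force: [-0.9, -1.0, -0.3]
grip_width: 88.1
```

```bash
python3 -c "
from plan import *
from seg import wr
settle(2)
d=snap('wrist','w30.png')
cv2.imwrite('pics/w30c.png',cv2.resize(d['color'][40:310,170:450],None,fx=2.2,fy=2.2,interpolation=cv2.INTER_CUBIC)[:,:,::-1])
cplan(0.3,-5,45,0)"
```

```text
39.3 [522.5 152.2  34.9] [-1.132  1.294 -1.321] F [-0.9  1.3 -0. ] w 88.0
[[-0.137, 0.017, 0.99], [-0.991, -0.005, -0.137], [0.003, -1.0, 0.017]] [ 0.07  0.34  1.82 -0.01  0.97  0.21]
az0 -7.86 -> t [ 0.0002 -0.0101 -0.0034] yaw -0.0001
caddy TCP [ 3.9 -4.8]
```

View pics/w30c.png

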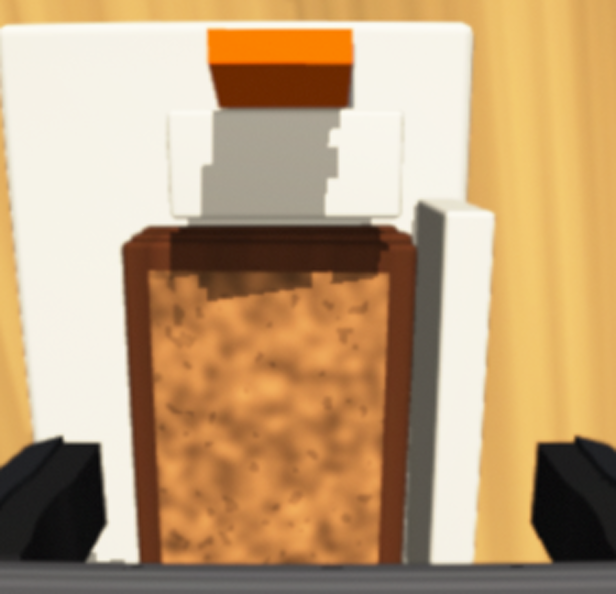

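>>> {"op": "move_arm", "data": {"targets": [0.0881,0.0,0.005,-0.003,0.0,0.0881,0.0,0.02,-0.003,0.0,0.0881,0.0,0.035,-0.003,0.0,0.0881,0.0,0.035,-0.003,0.0]}}

```text
clock: 39.7
ee_pos: [517.6, 152.2, -3.2]
tcp_rot: [-1.136, 1.298, -1.319]
ft_force: [-0.1, 0.4, 1.1]
grip_width: 88.4
```

```bash
python3 -c "
from plan import *
settle(2)
cplan(1.5,-5,-6.5,0)"
```

```text
39.8 [519.2 152.4  -1.3] [-1.134  1.296 -1.32 ] F [-0.9 -0.8 -0.2] w 88.1
[[-0.137, 0.014, 0.991], [-0.991, -0.006, -0.137], [0.004, -1.0, 0.015]] [ 0.07  0.4   1.83 -0.01  0.9   0.21]
az0 -7.86 -> t [-0.0001  0.0052  0.0008] yaw -0.0001
caddy TCP [ 0.6 -5.1]
```

Lower the last bit, then close gently with low force.

>>> {"op": "move_arm", "data": {"targets": [0.0881,0.0,0.0025,0.0,0.0,0.0881,0.0,0.0045,0.0,0.0,0.084,0.0,0.0045,0.0,0.0,0.081,0.0,0.0045,0.0,0.0,0.078,0.0,0.0045,0.0,0.0], "force": 8}}

```text
clock: 40.3
ee_pos: [519.4, 152.4, -5.6]
tcp_rot: [-1.133, 1.296, -1.32]
ft_force: [-0.9, 0.1, -0.1]
grip_width: 78.4
```

>>> {"op": "move_arm", "data": {"targets": [0.076,0.0,0.0,0.0,0.0,0.074,0.0,0.0,0.0,0.0,0.072,0.0,0.0,0.0,0.0,0.07,0.0,0.0,0.0,0.0,0.07,0.0,0.0,0.0,0.0], "force": 8}}

```text
clock: 40.8
ee_pos: [521.3, 152.1, -5.3]
tcp_rot: [-1.13, 1.293, -1.322]
ft_force: [6.8, -0.0, -7.6]
grip_width: 72.3
```

>>> {"op": "move_arm", "data": {"targets": [0.068,0.0,0.0,0.001,0.0,0.068,0.0,0.0,0.001,0.0,0.068,0.0,0.0,0.001,0.0], "force": 20}}

```text
clock: 41.1
ee_pos: [521.3, 152.1, -5.4]
tcp_rot: [-1.132, 1.295, -1.321]
ft_force: [-5.6, -0.7, 4.8]
grip_width: 72.2
```

```bash
python3 -c "
from plan import *
settle(2)
cplan(1.5,-5,-6.5,0)
d=snap('wrist','w31.png')
cv2.imwrite('pics/w31c.png',cv2.resize(d['color'][40:310,170:450],None,fx=2.2,fy=2.2,interpolation=cv2.INTER_CUBIC)[:,:,::-1])"
```

```text
41.2 [521.3 152.1  -5.4] [-1.132  1.295 -1.321] F [-5.5  1.   5.3] w 71.8
[[-0.137, 0.017, 0.99], [-0.991, -0.006, -0.137], [0.003, -1.0, 0.017]] [ 0.07  0.41  1.83 -0.01  0.89  0.21]
az0 -7.86 -> t [-0.0001  0.0011 -0.0012] yaw -0.0002
caddy TCP [ 2.7 -5.1]
```

View pics/w31c.png

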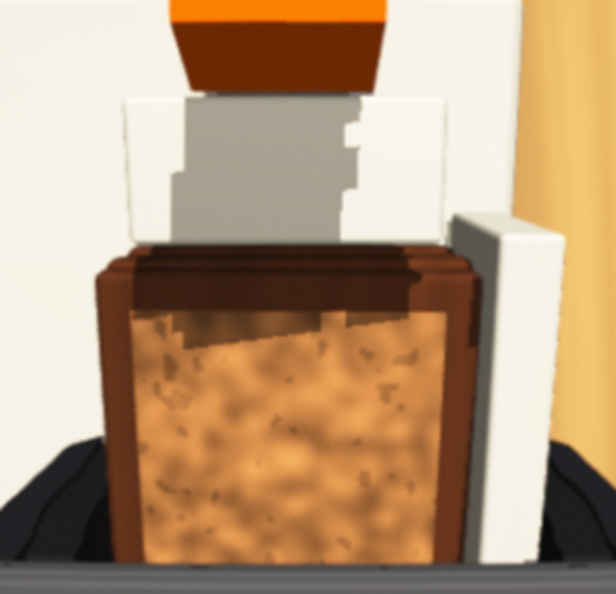

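```bash
sed -i 's/^CAD=.*/CAD=[516.7,157.8,-7.85]/' plan.py
```

>>> {"op": "move_arm", "data": {"targets": [0.082,0.0,0.0,0.0,0.0,0.082,0.0,0.0,0.0,0.0,0.084,0.0,-0.03,0.0,0.0,0.084,0.0,-0.07,0.0,0.0,0.05,0.04,-0.1,-0.005,0.0]}}

```text
clock: 41.75
ee_pos: [511.3, 116.0, 97.0]
tcp_rot: [-1.13, 1.289, -1.319]
ft_force: [1.4, -0.9, 1.7]
grip_width: 78.0
```

```bash
python3 -c "
from plan import *
settle(3)
cplan(0,-80,60,0)"
```

```text
41.9 [511.4 112.7  97. ] [-1.126  1.292 -1.325] F [-0.5 -0.5  0.2] w 66.0
[[-0.139, 0.022, 0.99], [-0.99, -0.006, -0.139], [0.003, -1.0, 0.023]] [-0.01  0.19  1.85 -0.01  1.07  0.14]
az0 -7.99 -> t [ 0.0345  0.037  -0.0016] yaw -0.0025
caddy TCP [  0.9 -45.4]
```

>>> {"op": "move_arm", "data": {"targets": [0.02,0.029,0.0,-0.001,-0.002,0.02,0.029,0.0,-0.001,-0.002,0.02,0.029,0.025,-0.001,-0.002,0.02,0.029,0.05,-0.001,-0.002,0.02,0.029,0.05,-0.001,-0.002]}}

```text
clock: 42.4
ee_pos: [504.1, 84.8, 42.9]
tcp_rot: [-1.133, 1.297, -1.32]
ft_force: [-0.2, 0.4, -0.5]
grip_width: 26.2
```

```bash
python3 -c "
from plan import *
settle(3)
d=snap('wrist','w32.png')
cplan(0,-74,-6,0)"
```

```text
42.6 [508.2  84.3  47.7] [-1.127  1.29  -1.324] F [ 0.2 -0.4  0.4] w 20.0
[[-0.137, 0.023, 0.99], [-0.991, -0.006, -0.137], [0.002, -1.0, 0.024]] [-0.06  0.26  1.9  -0.01  0.97  0.08]
az0 -7.86 -> t [-0.0001  0.0537 -0.0029] yaw -0.0002
caddy TCP [  1.6 -74. ]
```

View pics/w32.png

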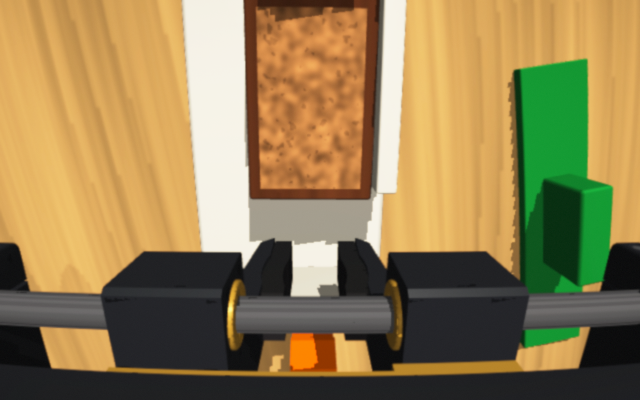

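>>> {"op": "move_arm", "data": {"targets": [0.02,0.0,0.015,-0.002,0.0,0.02,0.0,0.035,-0.002,0.0,0.02,0.0,0.048,-0.002,0.0,0.02,0.0,0.048,-0.002,0.0]}}

```text
clock: 43.0
ee_pos: [506.4, 84.5, -1.3]
tcp_rot: [-1.128, 1.291, -1.323]
ft_force: [0.0, 0.0, 0.1]
grip_width: 20.1
```

```bash
python3 -c "
from plan import *
settle(3)
cplan(0,-64,-6,0)"
```

```text
43.15 [5.08e+02 8.43e+01 5.00e-01] [-1.126  1.289 -1.324] F [ 0.4  0.3 -0.1] w 19.9
[[-0.137, 0.025, 0.99], [-0.991, -0.006, -0.137], [0.002, -1.0, 0.025]] [-0.06  0.34  1.91 -0.01  0.87  0.08]
az0 -7.85 -> t [-0.01    0.0065 -0.0016] yaw -0.0001
caddy TCP [  1.5 -74. ]
```

>>> {"op": "move_arm", "data": {"targets": [0.02,0.0,0.003,-0.001,0.0,0.02,0.0,0.006,-0.001,0.0,0.02,-0.003,0.006,-0.001,0.0,0.02,-0.006,0.006,-0.001,0.0,0.02,-0.009,0.006,-0.001,0.0]}}

```text
clock: 43.65
ee_pos: [508.6, 93.6, -5.4]
tcp_rot: [-1.126, 1.288, -1.324]
ft_force: [-0.1, -0.5, -0.9]
grip_width: 19.9
```

>>> {"op": "move_arm", "data": {"targets": [0.02,-0.002,0.0,0.0,0.0,0.02,-0.003,0.0,0.0,0.0,0.02,-0.004,0.0,0.0,0.0]}}

```text
clock: 43.95
ee_pos: [509.1, 97.6, -5.4]
tcp_rot: [-1.126, 1.288, -1.324]
ft_force: [-0.9, -2.4, 1.3]
grip_width: 20.3
```

```bash
python3 -c "
from plan import *
settle(1)
cplan(0,-57,-6,0)
d=snap('wrist','w33.png')"
```

```text
44.0 [509.1  97.7  -5.4] [-1.126  1.288 -1.324] F [-0.1 -0.9  0.4] w 20.2
[[-0.137, 0.025, 0.99], [-0.991, -0.006, -0.136], [0.002, -1.0, 0.025]] [-0.04  0.36  1.9  -0.01  0.86  0.1 ]
az0 -7.84 -> t [-0.0036  0.0006 -0.0007] yaw 0.0001
caddy TCP [  0.7 -60.6]
```

View pics/w33.png

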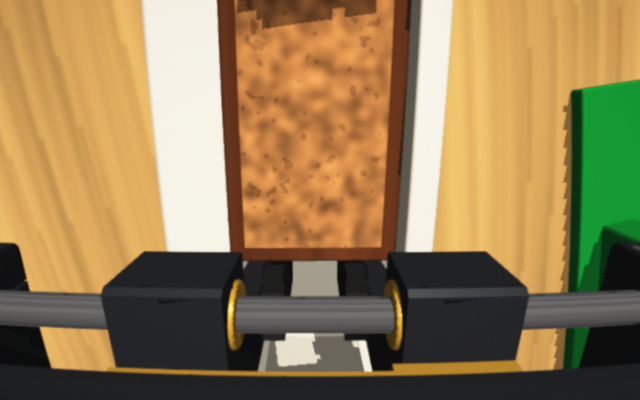

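Pushing (−2.4 N peak). Continue until force rises.

>>> {"op": "move_arm", "data": {"targets": [0.02,-0.001,0.0,0.0,0.0,0.02,-0.002,0.0,0.0,0.0,0.02,-0.002,0.0,0.0,0.0]}}

```text
clock: 44.35
ee_pos: [509.4, 99.7, -5.4]
tcp_rot: [-1.126, 1.288, -1.324]
ft_force: [0.0, -1.0, 0.4]
grip_width: 20.0
```

>>> {"op": "move_arm", "data": {"targets": [0.02,-0.001,0.0,0.0,0.0,0.02,-0.0015,0.0,0.0,0.0,0.02,-0.0015,0.0,0.0,0.0]}}

```text
clock: 44.65
ee_pos: [509.5, 100.2, -5.4]
tcp_rot: [-1.127, 1.288, -1.325]
ft_force: [-0.7, -7.4, 2.4]
grip_width: 20.3
```

>>> {"op": "move_arm", "data": {"targets": [0.02,-0.001,0.0,0.0,0.0,0.02,-0.0015,0.0,0.0,0.0,0.02,-0.0015,0.0,0.0,0.0]}}

```text
clock: 44.95
ee_pos: [509.5, 100.2, -5.4]
tcp_rot: [-1.129, 1.287, -1.326]
ft_force: [-2.3, -9.9, 3.1]
grip_width: 19.9
```

>>> {"op": "move_arm", "data": {"targets": [0.02,-0.002,0.0,0.0,0.0,0.02,-0.003,0.0,0.0,0.0,0.02,-0.003,0.0,0.0,0.0]}}

```text
clock: 45.25
ee_pos: [509.5, 100.1, -5.3]
tcp_rot: [-1.134, 1.286, -1.329]
ft_force: [-5.1, -18.1, 4.4]
grip_width: 20.3
```

>>> {"op": "move_arm", "data": {"targets": [0.02,-0.002,0.0,0.0,0.0,0.02,-0.003,0.0,0.0,0.0,0.02,-0.003,0.0,0.0,0.0]}}

```text
clock: 45.55
ee_pos: [509.5, 99.9, -5.3]
tcp_rot: [-1.139, 1.284, -1.332]
ft_force: [-4.2, -18.6, 4.9]
grip_width: 20.0
```

```bash
python3 -c "
from plan import *
cplan(0,-57,-6,0)
d=snap('wrist','w34.png')"
```

```text
45.55 [509.5  99.9  -5.3] [-1.139  1.284 -1.332] F [ -4.2 -18.6   4.9] w 20.0
[[-0.135, 0.02, 0.991], [-0.991, -0.019, -0.135], [0.016, -1.0, 0.022]] [-0.02  0.37  1.89 -0.02  0.86  0.13]
az0 -7.77 -> t [-0.0014  0.0007 -0.0008] yaw 0.0015
caddy TCP [  0.8 -58.4]
```

>>> {"op": "move_arm", "data": {"targets": [0.02,0.004,0.0,0.0,0.0,0.02,0.01,0.0,0.0,0.0,0.02,0.014,-0.03,0.0,0.0,0.05,0.014,-0.07,0.0,0.0,0.0881,0.0,-0.1,0.005,0.0]}}

```text
clock: 46.1
ee_pos: [512.2, 100.6, 96.4]
tcp_rot: [-1.138, 1.285, -1.332]
ft_force: [1.2, 0.3, 0.3]
grip_width: 34.2
```

```bash
python3 -c "
from plan import *
from seg import wr
settle(3)
d=snap('wrist','w35.png'); wr(d,z=44)
cv2.imwrite('pics/w35c.png',cv2.resize(d['color'][0:260,200:440],None,fx=2.3,fy=2.3,interpolation=cv2.INTER_CUBIC)[:,:,::-1])
cplan(5,0,90,0)
print(wc(516.7,157.8))"
```

```text
px [302. 120.] c [518. 158.] size [94.3 60.6] short az -7.9
46.3 [512.8 101.4  95.2] [-1.138  1.283 -1.331] F [ 0.7  0.1 -0.6] w 49.8
[[-0.135, 0.022, 0.991], [-0.991, -0.018, -0.134], [0.015, -1.0, 0.024]] [-0.02  0.2   1.85 -0.02  1.07  0.12]
az0 -7.72 -> t [-0.0564  0.0043  0.0012] yaw 0.0022
caddy TCP [  3.8 -56.4]
(np.float64(0.0), np.float64(0.0))
```

View pics/w35c.png

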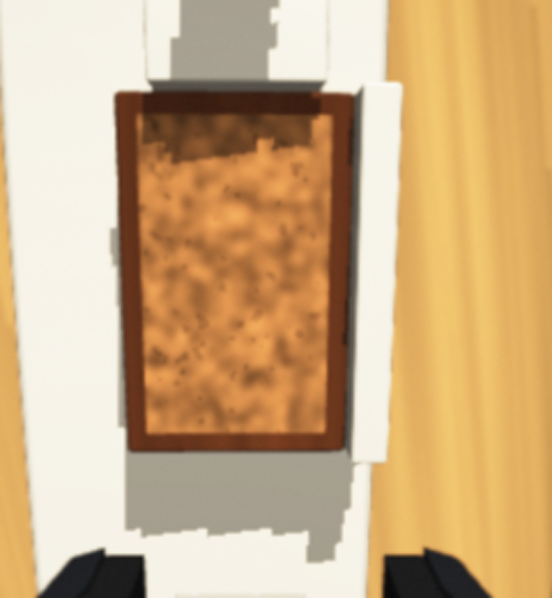

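```bash
python3 -c "
from plan import *
plan(420,-380,330,None)"
```

```text
46.3 [512.8 101.4  95.2] [-1.138  1.283 -1.331] F [ 0.7  0.1 -0.6] w 49.8
[[-0.135, 0.022, 0.991], [-0.991, -0.018, -0.134], [0.015, -1.0, 0.024]] [-0.02  0.2   1.85 -0.02  1.07  0.12]
az0 -7.72 -> t [ 0.4931 -0.2278 -0.0216] yaw 0
```

>>> {"op": "move_arm", "data": {"targets": [0.0881,0.493,-0.228,-0.022,0.0,0.0881,0.493,-0.228,-0.022,0.0,0.0881,0.493,-0.228,-0.022,0.0,0.0881,0.493,-0.228,-0.022,0.0,0.0881,0.493,-0.228,-0.022,0.0]}}

```text
clock: 46.8
ee_pos: [467.9, -121.2, 201.8]
tcp_rot: [-1.139, 1.285, -1.329]
ft_force: [0.8, -0.5, 0.0]
grip_width: 87.6
```

```bash
python3 -c "
from plan import *
settle(4)
plan(420,-380,330,None)"
```

```text
47.0 [ 468.8 -120.7  201.6] [-1.137  1.287 -1.332] F [0.4 0.1 0.2] w 88.0
[[-0.138, 0.02, 0.99], [-0.99, -0.017, -0.137], [0.014, -1.0, 0.022]] [-0.49 -0.03  1.86 -0.01  1.29 -0.35]
az0 -7.9 -> t [ 0.2654 -0.1249 -0.0099] yaw 0
```

>>> {"op": "move_arm", "data": {"targets": [0.0881,0.265,-0.125,-0.01,0.0,0.0881,0.265,-0.125,-0.01,0.0,0.0881,0.265,-0.125,-0.01,0.0,0.0881,0.265,-0.125,-0.01,0.0,0.0881,0.265,-0.125,-0.01,0.0]}}

```text
clock: 47.5
ee_pos: [427.3, -340.6, 309.6]
tcp_rot: [-1.137, 1.288, -1.326]
ft_force: [0.5, -0.5, 0.7]
grip_width: 88.0
```

```bash
python3 -c "
from plan import *
settle(4)
plan(420,-380,330,None)"
```

```text
47.7 [ 427.5 -340.2  309.1] [-1.136  1.29  -1.328] F [-0.2 -0.1 -0.6] w 88.2
[[-0.138, 0.018, 0.99], [-0.99, -0.014, -0.137], [0.011, -1.0, 0.02]] [-0.89  0.03  1.58  0.01  1.51 -0.76]
az0 -7.9 -> t [ 0.0406 -0.0204 -0.0015] yaw 0
```

>>> {"op": "move_arm", "data": {"targets": [0.0881,0.0,0.05,0.0,0.0]}}

```text
clock: 47.8
ee_pos: [431.4, -341.6, 265.5]
tcp_rot: [-1.136, 1.28, -1.335]
ft_force: [0.2, -0.9, -0.0]
grip_width: 88.3
```

>>> {"op": "move_arm", "data": {"targets": [0.0881,0.0,0.05,0.0,0.0]}}

```text
clock: 47.9
ee_pos: [433.5, -339.9, 213.1]
tcp_rot: [-1.137, 1.278, -1.332]
ft_force: [-0.6, -0.8, -1.2]
grip_width: 88.3
```

>>> {"op": "move_arm", "data": {"targets": [0.0881,0.0,0.05,0.0,0.0]}}

```text
clock: 48.0
ee_pos: [435.3, -337.7, 162.6]
tcp_rot: [-1.138, 1.277, -1.329]
ft_force: [0.3, -0.4, -0.4]
grip_width: 88.2
```

```bash
python3 -c "
from plan import *
st(); settle(4); st()"
```

```text
48.0 [ 435.3 -337.7  162.6] [-1.138  1.277 -1.329] F [ 0.3 -0.4 -0.4] w 88.2
[[-0.13, 0.025, 0.991], [-0.991, -0.018, -0.13], [0.015, -1.0, 0.027]] [-0.88  0.16  1.74  0.01  1.21 -0.75]
48.2 [ 434.8 -338.4  164.6] [-1.138  1.28  -1.327] F [0.1 0.  0.5] w 88.6
[[-0.131, 0.023, 0.991], [-0.991, -0.016, -0.13], [0.013, -1.0, 0.025]] [-0.88  0.16  1.74  0.01  1.22 -0.75]
```

>>> {"op": "move_arm", "data": {"targets": [0.0881,0.0,-0.05,0.0,0.0]}}

```text
clock: 48.3
ee_pos: [432.0, -334.2, 210.9]
tcp_rot: [-1.138, 1.288, -1.317]
ft_force: [0.1, -1.3, 0.6]
grip_width: 87.8
```

>>> {"op": "move_arm", "data": {"targets": [0.0881,0.0,-0.02,0.0,0.0]}}

```text
clock: 48.4
ee_pos: [434.1, -335.5, 238.2]
tcp_rot: [-1.139, 1.279, -1.324]
ft_force: [0.8, -1.0, 1.1]
grip_width: 88.3
```

```bash
python3 -c "
from plan import *
st(); settle(4); st()"
```

```text
48.4 [ 434.1 -335.5  238.2] [-1.139  1.279 -1.324] F [ 0.8 -1.   1.1] w 88.3
[[-0.128, 0.022, 0.992], [-0.992, -0.015, -0.128], [0.012, -1.0, 0.024]] [-0.88  0.08  1.67  0.01  1.36 -0.75]
48.6 [ 432.5 -334.4  233. ] [-1.139  1.284 -1.32 ] F [-0.2  0.4  0. ] w 88.3
[[-0.129, 0.019, 0.992], [-0.992, -0.011, -0.128], [0.009, -1.0, 0.02]] [-0.88  0.09  1.68  0.01  1.36 -0.75]
```

>>> {"op": "move_arm", "data": {"targets": [0.0881,0.0,-0.05,0.0,0.0]}}

```text
clock: 48.7
ee_pos: [428.9, -330.4, 274.2]
tcp_rot: [-1.138, 1.296, -1.308]
ft_force: [0.0, -1.0, 0.3]
grip_width: 88.1
```

>>> {"op": "move_arm", "data": {"targets": [0.0881,0.0,0.02,0.0,0.0,0.0881,0.0,0.04,0.0,0.0,0.0881,0.0,0.05,0.0,0.0,0.0881,0.0,0.05,0.0,0.0,0.0881,0.0,0.05,0.0,0.0]}}

```text
clock: 49.2
ee_pos: [429.4, -330.4, 224.2]
tcp_rot: [-1.138, 1.296, -1.308]
ft_force: [0.2, -0.5, -0.2]
grip_width: 88.5
```

>>> {"op": "move_arm", "data": {"targets": [0.0881,0.0,-0.05,0.0,0.0]}}

```text
clock: 49.3
ee_pos: [426.5, -327.6, 268.6]
tcp_rot: [-1.138, 1.307, -1.297]
ft_force: [0.2, -0.2, -0.5]
grip_width: 88.1
```

>>> {"op": "move_arm", "data": {"targets": [0.0881,0.0,0.02,0.0,0.0,0.0881,0.0,0.04,0.0,0.0,0.0881,0.0,0.05,0.0,0.0,0.0881,0.0,0.05,0.0,0.0,0.0881,0.0,0.05,0.0,0.0]}}

```text
clock: 49.8
ee_pos: [426.9, -327.5, 219.4]
tcp_rot: [-1.138, 1.307, -1.298]
ft_force: [0.6, 0.2, -0.2]
grip_width: 88.1
```

```bash
python3 -c "
from plan import *
st(); settle(4); st()"
```

```text
49.8 [ 426.9 -327.5  219.4] [-1.138  1.307 -1.298] F [ 0.6  0.2 -0.2] w 88.1
[[-0.129, 0.002, 0.992], [-0.992, 0.009, -0.129], [-0.009, -1.0, 0.001]] [-0.88  0.1   1.69  0.01  1.36 -0.75]
50.0 [ 427.  -327.6  219.6] [-1.138  1.306 -1.299] F [ 0.8 -0.3  0.1] w 87.9
[[-0.129, 0.003, 0.992], [-0.992, 0.008, -0.129], [-0.008, -1.0, 0.002]] [-0.88  0.1   1.69  0.01  1.36 -0.75]
```

```bash
python3 -c "
from plan import *
cplan(4.5,0,130,0)"
```

```text
50.0 [ 427.  -327.6  219.6] [-1.138  1.306 -1.299] F [ 0.8 -0.3  0.1] w 87.9
[[-0.129, 0.003, 0.992], [-0.992, 0.008, -0.129], [-0.008, -1.0, 0.002]] [-0.88  0.1   1.69  0.01  1.36 -0.75]
az0 -7.4 -> t [-0.4921  0.0937  0.0308] yaw 0.0079
caddy TCP [ -22.6 -493.1]
```

>>> {"op": "move_arm", "data": {"targets": [0.0881,-0.22,0.01,0.03,0.008,0.0881,-0.22,0.01,0.03,0.008,0.0881,-0.22,0.01,0.03,0.008,0.0881,-0.22,0.01,0.03,0.008,0.0881,-0.22,0.01,0.03,0.008]}}

```text
clock: 50.5
ee_pos: [485.7, -109.7, 212.0]
tcp_rot: [-1.134, 1.309, -1.302]
ft_force: [-0.5, -0.0, -0.7]
grip_width: 87.9
```

```bash
python3 -c "
from plan import *
settle(3)
cplan(4.5,0,130,0)"
```

```text
50.65 [ 485.5 -112.3  212. ] [-1.135  1.308 -1.303] F [ 0.3  0.4 -0.2] w 88.6
[[-0.134, 0.003, 0.991], [-0.991, 0.007, -0.134], [-0.008, -1.0, 0.002]] [-0.47  0.01  1.8   0.01  1.33 -0.34]
az0 -7.68 -> t [-0.2712  0.0841 -0.0009] yaw 0.003
caddy TCP [   6.  -271.8]
```

>>> {"op": "move_arm", "data": {"targets": [0.0881,-0.271,0.04,-0.001,0.003,0.0881,-0.271,0.04,-0.001,0.003,0.0881,-0.271,0.04,-0.001,0.003,0.0881,-0.271,0.04,-0.001,0.003,0.0881,-0.271,0.04,-0.001,0.003]}}

```text
clock: 51.15
ee_pos: [518.6, 132.4, 177.8]
tcp_rot: [-1.132, 1.311, -1.308]
ft_force: [1.0, 0.0, 0.1]
grip_width: 87.9
```

```bash
python3 -c "
from plan import *
settle(4)
cplan(4.5,0,130,0)"
```

```text
51.35 [517.9 131.9 177.4] [-1.135  1.309 -1.305] F [0.4 0.9 0.6] w 88.1
[[-0.135, 0.003, 0.991], [-0.991, 0.007, -0.135], [-0.007, -1.0, 0.002]] [0.02 0.12 1.75 0.01 1.26 0.16]
az0 -7.77 -> t [-0.0252  0.0475 -0.0003] yaw 0.0014
caddy TCP [  4.7 -25.5]
```

>>> {"op": "move_arm", "data": {"targets": [0.0881,-0.025,0.02,0.0,0.001,0.0881,-0.025,0.065,0.0,0.001,0.0881,-0.025,0.11,0.0,0.001,0.0881,-0.025,0.14,0.0,0.001,0.0881,-0.025,0.14,0.0,0.001]}}

```text
clock: 51.85
ee_pos: [518.6, 154.7, 33.5]
tcp_rot: [-1.14, 1.318, -1.305]
ft_force: [-0.1, 0.3, 0.2]
grip_width: 88.0
```

```bash
python3 -c "
from plan import *
settle(4)
d=snap('wrist','w36.png')
cv2.imwrite('pics/w36c.png',cv2.resize(d['color'][40:310,170:450],None,fx=2.2,fy=2.2,interpolation=cv2.INTER_CUBIC)[:,:,::-1])
cplan(4.5,0,-5.5,0)"
```

```text
52.1 [524.1 156.9  40.1] [-1.13   1.308 -1.308] F [ 0.   0.6 -0.6] w 88.1
[[-0.137, 0.008, 0.991], [-0.991, 0.007, -0.137], [-0.008, -1.0, 0.007]] [0.07 0.34 1.81 0.01 0.99 0.2 ]
az0 -7.89 -> t [ 0.0005  0.0456 -0.0032] yaw -0.0007
caddy TCP [7.4 0.2]
```

View pics/w36c.png

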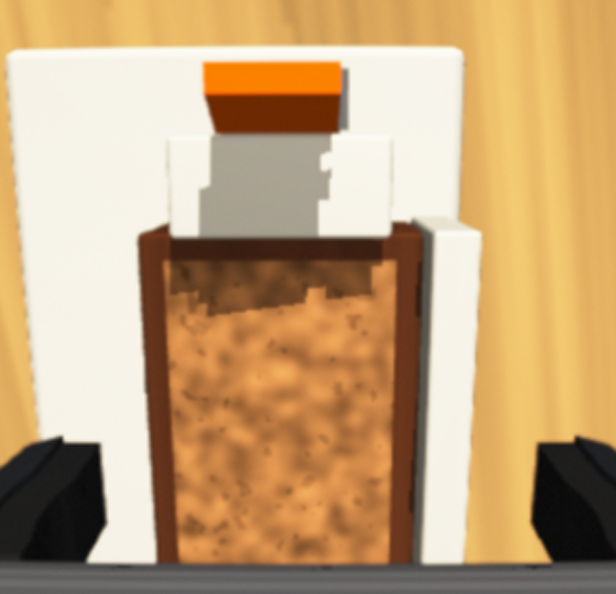

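>>> {"op": "move_arm", "data": {"targets": [0.0881,0.0,0.005,-0.003,0.0,0.0881,0.0,0.025,-0.003,0.0,0.0881,0.0,0.04,-0.003,0.0,0.0881,0.0,0.04,-0.003,0.0,0.0881,0.0,0.043,-0.003,0.0]}}

```text
clock: 52.6
ee_pos: [521.5, 157.7, -2.7]
tcp_rot: [-1.13, 1.308, -1.308]
ft_force: [-0.5, 0.5, 0.2]
grip_width: 88.3
```

```bash
python3 -c "
from plan import *
settle(4)
cplan(4.5,0,-5.5,0)"
```

```text
52.8 [521.9 157.7  -2.4] [-1.13   1.307 -1.308] F [-1.1  0.1  0.1] w 88.3
[[-0.137, 0.009, 0.991], [-0.991, 0.007, -0.137], [-0.008, -1.0, 0.007]] [0.07 0.41 1.82 0.01 0.9  0.2 ]
az0 -7.88 -> t [ 0.0007  0.0031 -0.0007] yaw -0.0006
caddy TCP [5.1 0.7]
```

>>> {"op": "move_arm", "data": {"targets": [0.0881,0.001,0.003,0.0,0.0,0.084,0.001,0.003,0.0,0.0,0.079,0.001,0.003,0.0,0.0,0.076,0.001,0.003,0.0,0.0,0.074,0.001,0.003,0.0,0.0], "force": 10}}

```text
clock: 53.3
ee_pos: [521.8, 156.8, -5.4]
tcp_rot: [-1.13, 1.307, -1.308]
ft_force: [0.9, -0.4, 0.8]
grip_width: 74.1
```

>>> {"op": "move_arm", "data": {"targets": [0.071,0.0,0.0,0.0,0.0,0.068,0.0,0.0,0.0,0.0,0.068,0.0,0.0,0.0,0.0,0.068,0.0,0.0,0.0,0.0], "force": 15}}

```text
clock: 53.7
ee_pos: [521.6, 156.8, -5.4]
tcp_rot: [-1.13, 1.308, -1.308]
ft_force: [-0.7, -0.3, 1.3]
grip_width: 71.5
```

```bash
python3 -c "
from plan import *
cplan(4.5,0,-5.5,0)"
```

```text
53.7 [521.6 156.8  -5.4] [-1.13   1.308 -1.308] F [-0.7 -0.3  1.3] w 71.5
[[-0.137, 0.008, 0.991], [-0.991, 0.007, -0.137], [-0.008, -1.0, 0.007]] [0.07 0.41 1.82 0.01 0.9  0.2 ]
az0 -7.89 -> t [-0.0003  0.0001 -0.0005] yaw -0.0006
caddy TCP [ 5.  -0.3]
```

>>> {"op": "move_arm", "data": {"targets": [0.08,0.0,0.0,0.0,0.0,0.084,0.0,0.0,0.0,0.0,0.084,0.0,-0.04,0.0,0.0,0.084,0.0,-0.075,0.0,0.0,0.084,0.0,-0.075,0.0,0.0]}}

```text
clock: 54.2
ee_pos: [525.1, 156.6, 74.6]
tcp_rot: [-1.122, 1.301, -1.311]
ft_force: [0.1, 1.2, 0.5]
grip_width: 84.2
```

```bash
python3 -c "
from plan import *
settle(4)
cplan(0,-74,45,0)"
```

```text
54.4 [520.1 156.2  68.5] [-1.131  1.309 -1.307] F [-0.2  0.   0.1] w 84.0
[[-0.137, 0.006, 0.991], [-0.991, 0.007, -0.137], [-0.008, -1.0, 0.005]] [0.07 0.29 1.81 0.01 1.04 0.2 ]
az0 -7.89 -> t [ 0.073   0.0229 -0.0037] yaw -0.0006
caddy TCP [ 3.6 -1.1]
```

>>> {"op": "move_arm", "data": {"targets": [0.05,0.035,0.0,-0.003,0.0,0.02,0.073,0.0,-0.003,0.0,0.02,0.073,0.02,-0.003,0.0,0.02,0.073,0.05,-0.003,0.0,0.02,0.073,0.06,-0.003,0.0]}}

```text
clock: 54.9
ee_pos: [504.1, 84.5, 4.2]
tcp_rot: [-1.136, 1.315, -1.305]
ft_force: [-1.4, -0.3, -0.5]
grip_width: 46.3
```

```bash
python3 -c "
from plan import *
settle(5)
cplan(0,-66,-5.5,0)"
```

```text
55.15 [508.   84.9   8.5] [-1.131  1.308 -1.307] F [0.5 0.3 0.2] w 26.2
[[-0.137, 0.007, 0.991], [-0.991, 0.007, -0.137], [-0.008, -1.0, 0.006]] [-0.07  0.34  1.89  0.01  0.9   0.06]
az0 -7.86 -> t [-0.0073  0.0141 -0.0014] yaw -0.0001
caddy TCP [  1.3 -73.4]
```

>>> {"op": "move_arm", "data": {"targets": [0.02,0.0,0.007,-0.001,0.0,0.02,0.0,0.014,-0.001,0.0,0.02,-0.004,0.014,-0.001,0.0,0.02,-0.008,0.014,-0.001,0.0,0.02,-0.011,0.014,-0.001,0.0]}}

```text
clock: 55.65
ee_pos: [508.8, 96.5, -5.3]
tcp_rot: [-1.131, 1.307, -1.307]
ft_force: [-0.7, 0.0, 0.6]
grip_width: 20.1
```

>>> {"op": "move_arm", "data": {"targets": [0.02,-0.002,0.0,0.0,0.0,0.02,-0.003,0.0,0.0,0.0,0.02,-0.003,0.0,0.0,0.0]}}

```text
clock: 55.95
ee_pos: [509.3, 99.6, -5.1]
tcp_rot: [-1.131, 1.307, -1.307]
ft_force: [1.0, 0.5, -0.0]
grip_width: 20.2
```

>>> {"op": "move_arm", "data": {"targets": [0.02,-0.001,0.0,0.0,0.0,0.02,-0.002,0.0,0.0,0.0,0.02,-0.002,0.0,0.0,0.0]}}

```text
clock: 56.25
ee_pos: [509.5, 100.6, -5.0]
tcp_rot: [-1.133, 1.306, -1.308]
ft_force: [-1.5, -6.1, 1.1]
grip_width: 20.1
```

```bash
python3 -c "
from plan import *
cplan(0,-57,-5.5,0)"
```

```text
56.25 [509.5 100.6  -5. ] [-1.133  1.306 -1.308] F [-1.5 -6.1  1.1] w 20.1
[[-0.136, 0.007, 0.991], [-0.991, 0.005, -0.136], [-0.006, -1.0, 0.006]] [-0.04  0.37  1.89  0.01  0.88  0.09]
az0 -7.81 -> t [-0.0006  0.0005 -0.0007] yaw 0.0007
caddy TCP [  0.7 -57.6]
```

>>> {"op": "move_arm", "data": {"targets": [0.02,-0.002,0.0,0.0,0.0,0.02,-0.002,0.0,0.0,0.0]}}

```text
clock: 56.45
ee_pos: [509.4, 100.5, -5.0]
tcp_rot: [-1.136, 1.306, -1.31]
ft_force: [-2.3, -10.7, 2.6]
grip_width: 19.9
```

>>> {"op": "move_arm", "data": {"targets": [0.02,0.006,0.0,0.0,0.0,0.02,0.015,0.0,0.0,0.0,0.02,0.016,-0.03,0.0,0.0,0.02,0.016,-0.07,0.0,0.0,0.04,0.016,-0.11,0.0,0.0]}}

```text
clock: 56.95
ee_pos: [505.8, 84.1, 105.6]
tcp_rot: [-1.136, 1.307, -1.309]
ft_force: [1.0, -0.4, 0.3]
grip_width: 26.1
```

```bash
python3 -c "
from plan import *
settle(5)
d=snap('wrist','w37.png')
d=snap('top','t37.png')
cplan(0,-40,200,0)"
```

```text
57.3 [505.3  84.4 103.3] [-1.138  1.308 -1.308] F [-0.1  0.4  0.3] w 39.7
[[-0.136, 0.003, 0.991], [-0.991, 0.002, -0.136], [-0.003, -1.0, 0.003]] [-0.07  0.17  1.86  0.    1.11  0.07]
az0 -7.81 -> t [-0.0345 -0.0966  0.0015] yaw 0.0007
caddy TCP [ -1.3 -74.2]
```

>>> {"op": "move_arm", "data": {"targets": [0.06,-0.035,-0.05,0.05,0.0,0.06,-0.035,-0.07,0.05,0.0,0.06,-0.035,-0.07,0.05,0.0,0.06,-0.035,-0.07,0.05,0.0]}}

```text
clock: 57.7
ee_pos: [559.2, 112.3, 172.6]
tcp_rot: [-1.139, 1.308, -1.307]
ft_force: [0.1, -0.6, -0.2]
grip_width: 60.3
```

```bash
python3 -c "
from plan import *
from seg import wr
settle(4)
d=snap('wrist','w38.png'); wr(d,z=44)
cv2.imwrite('pics/w38c.png',cv2.resize(d['color'][0:250,150:550],None,fx=2,fy=2,interpolation=cv2.INTER_CUBIC)[:,:,::-1])
g=(cv2.cvtColor(d['color'],cv2.COLOR_RGB2LAB)[...,1]<110).astype(np.uint8); g[240:]=0
k,L,S,C=cv2.connectedComponentsWithStats(g)
for i in range(1,k):
    if S[i,4]>300:
        ct,_=cv2.findContours((L==i).astype(np.uint8),0,1)
        w=onz(d,ct[0].reshape(-1,2).astype(float),8)[:,:2]; print(S[i],cv2.minAreaRect(w.astype(np.float32)))
st()"
```

```text
px [259. 137.] c [518.5 158.3] size [93.6 59.3] short az -7.8
[ 395  111   58  129 5734] ((665.31298828125, 92.91694641113281), (44.30772018432617, 129.24497985839844), 2.5289506912231445)
57.95 [557.9 111.9 171.8] [-1.14   1.311 -1.307] F [0.2 0.  0.9] w 60.1
[[-0.136, -0.0, 0.991], [-0.991, 0.002, -0.136], [-0.002, -1.0, -0.001]] [-0.01  0.21  1.66  0.    1.27  0.12]
```

View pics/w38c.png

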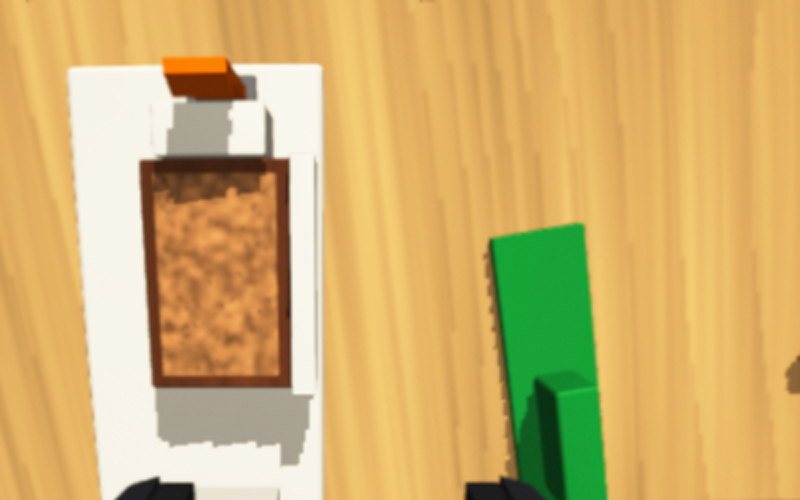

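```bash
cat > bar.py <<'E'
from h import *
def bar(d,z=8,amin=300,rows=400):
    g=(cv2.cvtColor(d['color'],cv2.COLOR_RGB2LAB)[...,1]<110).astype(np.uint8); g[rows:]=0
    k,L,S,C=cv2.connectedComponentsWithStats(g)
    for i in range(1,k):
        if S[i,4]>amin:
            ct,_=cv2.findContours((L==i).astype(np.uint8),0,1)
            w=onz(d,ct[0].reshape(-1,2).astype(float),z)[:,:2]; r=cv2.minAreaRect(w.astype(np.float32))
            print(S[i],np.round(r[0],1),np.round(r[1],1),round(r[2],1))
E
python3 -c "
from bar import *
from plan import *
bar(snap('top','t38.png')); bar(snap('scene','s38.png'))
plan(668,45,200,2)"
```

```text
[444 131  27  41 418] [ 705. -471.] [ 32.7 146.1] 62.5
[284 154  41  13 485] [661.8  29.3] [ 40.7 130.2] 1.5
[346 190  55  51 914] [667.9  57.5] [ 44.2 197. ] 2.6
[357 333  27  28 599] [ 896. -228.] [58.7 61.1] 41.5
[221 336  28  64 956] [ 713.1 -473.6] [ 33. 145.] 62.8
58.05 [558.6 112.  172.6] [-1.139  1.309 -1.308] F [0.5 0.4 0.4] w 60.1
[[-0.136, 0.001, 0.991], [-0.991, 0.002, -0.136], [-0.002, -1.0, 0.001]] [-0.01  0.21  1.66  0.    1.27  0.12]
az0 -7.82 -> t [ 0.0514 -0.0274  0.1176] yaw -0.1715
```

>>> {"op": "move_arm", "data": {"targets": [0.06,0.06,-0.03,0.117,-0.182,0.06,0.06,-0.03,0.117,-0.182,0.06,0.06,-0.03,0.117,-0.182,0.06,0.06,-0.03,0.117,-0.182,0.06,0.06,-0.03,0.117,-0.182]}}

```text
clock: 58.55
ee_pos: [665.8, 36.1, 201.6]
tcp_rot: [-1.228, 1.178, -1.175]
ft_force: [-0.5, 0.4, -0.1]
grip_width: 59.9
```

```bash
python3 -c "
from bar import *
from plan import *
settle(4)
d=snap('wrist','w39.png'); bar(d)
plan(666,57.5,100,2.5)"
```

```text
[ 294   50   45  191 8131] [667.4  58.7] [ 44.  196.2] 2.5
58.8 [665.3  37.6 202.3] [-1.229  1.176 -1.173] F [0.5 0.3 0.2] w 60.2
[[0.047, 0.0, 0.999], [-0.999, 0.002, 0.047], [-0.002, -1.0, 0.0]] [-0.12  0.39  1.37  0.    1.38 -0.17]
az0 2.67 -> t [-0.0196  0.1024  0.0016] yaw 0.003
```

View pics/w39.png

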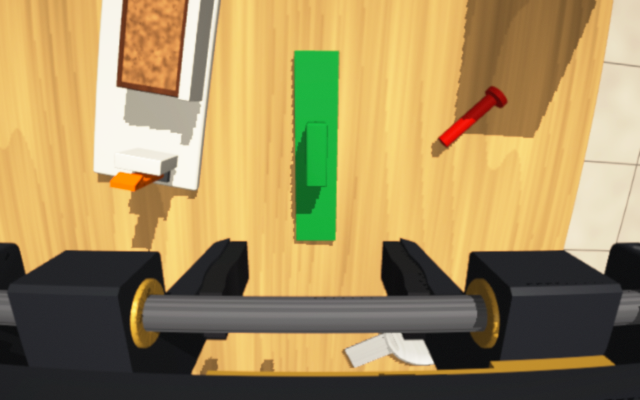

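```bash
python3 -c "
from plan import *
plan(667,58.7,45,2.5)"
```

```text
58.8 [665.3  37.6 202.3] [-1.229  1.176 -1.173] F [0.5 0.3 0.2] w 60.2
[[0.047, 0.0, 0.999], [-0.999, 0.002, 0.047], [-0.002, -1.0, 0.0]] [-0.12  0.39  1.37  0.    1.38 -0.17]
az0 2.67 -> t [-0.0206  0.1574  0.0026] yaw 0.003
```

>>> {"op": "move_arm", "data": {"targets": [0.05,-0.021,0.03,0.003,0.003,0.05,-0.021,0.08,0.003,0.003,0.05,-0.021,0.13,0.003,0.003,0.05,-0.021,0.155,0.003,0.003,0.05,-0.021,0.157,0.003,0.003]}}

```text
clock: 59.3
ee_pos: [663.1, 60.1, 40.5]
tcp_rot: [-1.234, 1.184, -1.17]
ft_force: [-0.8, -0.5, -0.5]
grip_width: 50.2
```

```bash
python3 -c "
from plan import *
settle(5)
d=snap('wrist','w40.png')
plan(667,58.7,-6,2.5)"
```

```text
59.6 [669.3  59.   48.2] [-1.225  1.174 -1.178] F [-0.1  0.5  0.3] w 50.1
[[0.044, 0.005, 0.999], [-0.999, 0.002, 0.044], [-0.002, -1.0, 0.005]] [-0.09  0.56  1.46  0.    1.12 -0.13]
az0 2.51 -> t [ 0.0003  0.0542 -0.0025] yaw 0.0001
```

View pics/w40.png

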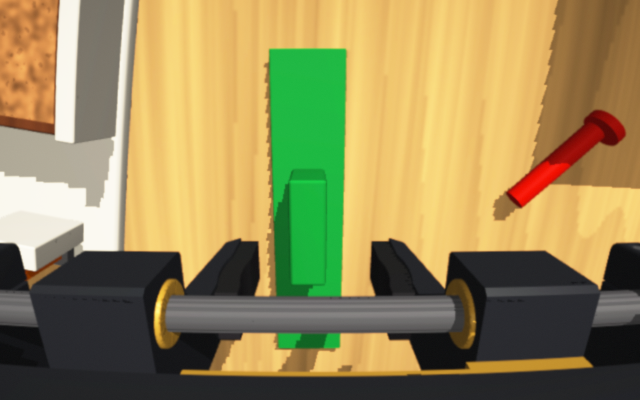

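>>> {"op": "move_arm", "data": {"targets": [0.05,0.0,0.01,-0.002,0.0,0.05,0.0,0.03,-0.002,0.0,0.045,0.0,0.05,-0.002,0.0,0.04,0.0,0.054,-0.002,0.0,0.04,0.0,0.054,-0.002,0.0]}}

```text
clock: 60.1
ee_pos: [666.9, 59.0, -6.4]
tcp_rot: [-1.225, 1.175, -1.177]
ft_force: [0.4, 0.4, 1.2]
grip_width: 40.1
```

```bash
python3 -c "
from plan import *
settle(4)
plan(667,58.7,-10,2.5)"
```

```text
60.3 [668.6  58.9  -4.4] [-1.223  1.172 -1.179] F [-0.3 -0.2  0.4] w 39.3
[[0.044, 0.007, 0.999], [-0.999, 0.002, 0.044], [-0.002, -1.0, 0.007]] [-0.09  0.63  1.47  0.    1.03 -0.13]
az0 2.51 -> t [ 0.0002  0.0056 -0.0016] yaw 0.0001
```

>>> {"op": "move_arm", "data": {"targets": [0.04,0.0,0.004,-0.001,0.0,0.04,0.0,0.006,-0.001,0.0,0.04,0.0,0.006,-0.001,0.0]}}

```text
clock: 60.6
ee_pos: [667.4, 58.9, -10.6]
tcp_rot: [-1.223, 1.173, -1.179]
ft_force: [0.2, -0.6, 0.3]
grip_width: 40.1
```

>>> {"op": "move_arm", "data": {"targets": [0.04,0.0,0.0015,0.0,0.0,0.04,0.0,0.0015,0.0,0.0]}}

```text
clock: 60.8
ee_pos: [667.2, 58.9, -12.4]
tcp_rot: [-1.224, 1.173, -1.179]
ft_force: [-0.9, -0.3, -0.6]
grip_width: 40.3
```

>>> {"op": "move_arm", "data": {"targets": [0.04,0.0,0.0015,0.0,0.0,0.04,0.0,0.0015,0.0,0.0]}}

```text
clock: 61.0
ee_pos: [667.0, 59.0, -14.1]
tcp_rot: [-1.224, 1.173, -1.178]
ft_force: [-0.1, 0.6, -0.1]
grip_width: 39.8
```

>>> {"op": "move_arm", "data": {"targets": [0.04,0.0,0.0015,0.0,0.0,0.04,0.0,0.0015,0.0,0.0]}}

```text
clock: 61.2
ee_pos: [667.2, 59.0, -15.5]
tcp_rot: [-1.224, 1.173, -1.179]
ft_force: [0.7, -0.0, 1.3]
grip_width: 40.0
```

>>> {"op": "move_arm", "data": {"targets": [0.04,0.0,-0.001,0.0,0.0,0.01,0.0,-0.001,0.0,0.0,0.01,0.0,-0.001,0.0,0.0,0.01,0.0,-0.001,0.0,0.0,0.01,0.0,-0.001,0.0,0.0], "force": 40}}

```text
clock: 61.7
ee_pos: [667.1, 59.0, -14.6]
tcp_rot: [-1.224, 1.173, -1.178]
ft_force: [-0.5, -0.5, 1.3]
grip_width: 19.6
```

```bash
python3 -c "
from plan import *
settle(2)
plan(667,58.7,-10,2.5)"
```

```text
61.8 [667.   59.  -14.6] [-1.224  1.173 -1.178] F [-1.  -0.4  1.2] w 19.9
[[0.044, 0.006, 0.999], [-0.999, 0.002, 0.044], [-0.002, -1.0, 0.006]] [-0.09  0.65  1.48  0.    1.01 -0.14]
az0 2.51 -> t [ 0.0003 -0.0046 -0.    ] yaw 0.0001
```

>>> {"op": "move_arm", "data": {"targets": [0.01,0.0,-0.02,0.0,0.0,0.01,0.0,-0.055,0.0,0.0,0.01,0.0,-0.09,0.0,0.0,0.01,0.0,-0.115,0.0,0.0,0.01,0.0,-0.12,0.0,0.0]}}

```text
clock: 62.3
ee_pos: [668.8, 58.6, 109.4]
tcp_rot: [-1.22, 1.168, -1.182]
ft_force: [1.0, -0.6, -1.3]
grip_width: 19.1
```

```bash
python3 -c "
from plan import *
settle(5)
d=snap('wrist','w41.png')
cplan(0,-26,105,0)"
```

```text
62.6 [664.9  58.9 102.9] [-1.226  1.177 -1.176] F [-0.4 -0.9 -0.7] w 19.8
[[0.044, 0.002, 0.999], [-0.999, 0.002, 0.044], [-0.002, -1.0, 0.002]] [-0.09  0.49  1.44  0.    1.21 -0.14]
az0 2.51 -> t [-0.0798 -0.0022 -0.1484] yaw 0.1807
caddy TCP [160.3 -77.8]
```

View pics/w41.png

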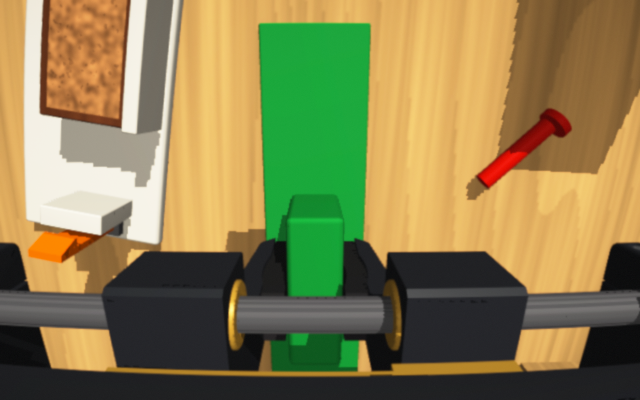

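```bash
cat > barend.py <<'E'
from h import *
def barend(d,px,ty=-22.6):
    M=np.array(d['mount'])
    p=cv2.undistortPoints(np.array(px,float).reshape(-1,1,2),np.array(d['K'],float),np.array(d['dist_coeffs'],float)).reshape(-1,2)
    r=np.c_[p[:,0],-p[:,1],-np.ones(len(p))]@M[:3,:3].T
    return M[:3,3]+r*((ty-M[1,3])/r[:,1])[:,None]
E
python3 -c "
from barend import *
d=load('wrist')
c=cv2.resize(d['color'][0:60,240:390],None,fx=5,fy=5,interpolation=cv2.INTER_CUBIC); cv2.imwrite('pics/w41c.png',c[:,:,::-1])
print(np.round(barend(d,[(259.5,24),(370,24.5),(315,24.2),(266,160),(367,160)]),1))
M=np.array(d['mount']); d['world_from_camera']=M; P=cloud(d); print(P[40:100,300:330].reshape(-1,3).mean(0))"
```

```text
[[-97.2 -22.6 -19.4]
 [-97.  -22.6  23.4]
 [-97.  -22.6   2.1]
 [-44.  -22.6 -18.4]
 [-44.  -22.6  24. ]]
[nan nan nan]
```

View pics/w41c.png

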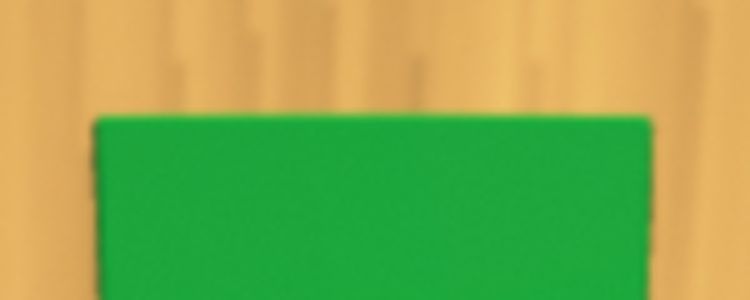

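>>> {"op": "move_arm", "data": {"targets": [0.01,-0.08,-0.005,-0.148,0.18,0.01,-0.08,-0.005,-0.148,0.18,0.01,-0.08,-0.005,-0.148,0.18,0.01,-0.08,-0.005,-0.148,0.18,0.01,-0.08,-0.005,-0.148,0.18]}}

```text
clock: 63.1
ee_pos: [509.9, 133.6, 106.3]
tcp_rot: [-1.143, 1.31, -1.304]
ft_force: [0.2, -0.5, -1.7]
grip_width: 19.8
```

```bash
python3 -c "
from plan import *
settle(5)
d=snap('wrist','w42.png')
cplan(0,-25.2,80,0)"
```

```text
63.4 [514.6 131.6 107.7] [-1.138  1.309 -1.309] F [-0.2  0.3 -0.9] w 19.6
[[-0.137, 0.002, 0.991], [-0.991, 0.002, -0.137], [-0.002, -1.0, 0.002]] [0.03 0.21 1.81 0.   1.12 0.16]
az0 -7.87 -> t [-0.001   0.0277 -0.0016] yaw -0.0004
caddy TCP [  1.5 -26.2]
```

View pics/w42.png

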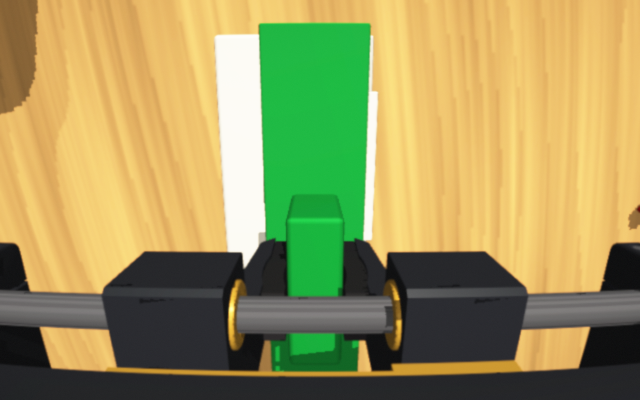

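>>> {"op": "move_arm", "data": {"targets": [0.01,-0.001,0.01,-0.0015,0.0,0.01,-0.001,0.022,-0.0015,0.0,0.01,-0.001,0.032,-0.0015,0.0,0.01,-0.001,0.033,-0.0015,0.0,0.01,-0.001,0.033,-0.0015,0.0]}}

```text
clock: 63.9
ee_pos: [512.8, 132.8, 73.8]
tcp_rot: [-1.139, 1.31, -1.308]
ft_force: [-0.8, 0.4, -1.0]
grip_width: 19.7
```

```bash
python3 -c "
from plan import *
settle(5)
d=snap('wrist','w43.png')
s=snap('scene')
cv2.imwrite('pics/s43.png',cv2.resize(s['color'][90:220,270:430],None,fx=4.5,fy=4.5,interpolation=cv2.INTER_CUBIC)[:,:,::-1])
cv2.imwrite('pics/w43c.png',cv2.resize(d['color'][0:120,200:420],None,fx=3.5,fy=3.5,interpolation=cv2.INTER_CUBIC)[:,:,::-1])
cplan(0,-25.2,70,0)"
```

```text
64.25 [513.7 132.9  75.1] [-1.137  1.308 -1.309] F [-0.1  0.5  0.2] w 19.4
[[-0.137, 0.003, 0.991], [-0.991, 0.002, -0.137], [-0.003, -1.0, 0.003]] [0.03 0.25 1.83 0.   1.05 0.16]
az0 -7.86 -> t [ 0.0001  0.0051 -0.0004] yaw -0.0002
caddy TCP [  0.4 -25.1]
```

View pics/w43c.png

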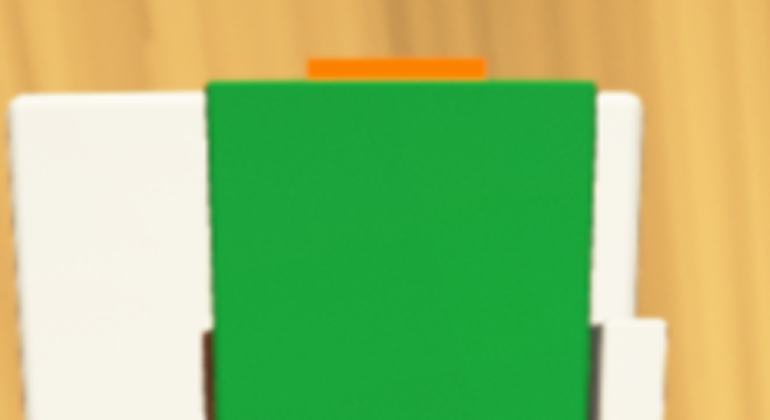

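View pics/s43.png

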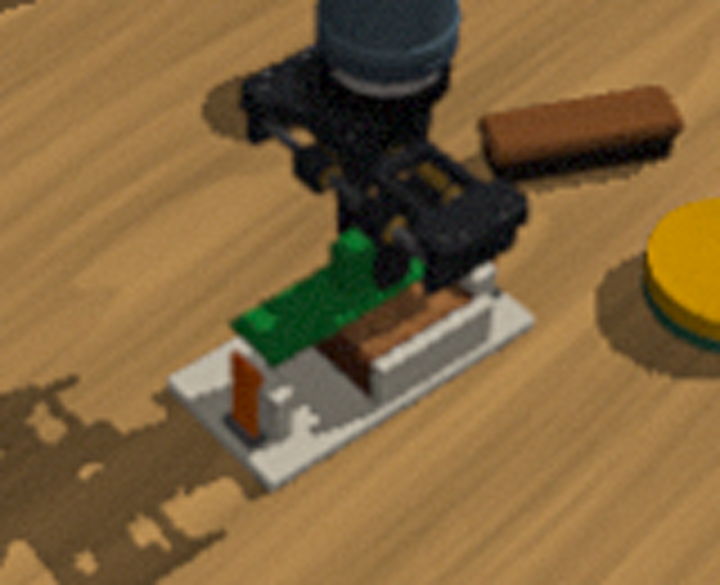

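>>> {"op": "move_arm", "data": {"targets": [0.01,0.0,0.003,0.0,0.0,0.01,0.0,0.006,0.0,0.0,0.01,0.0,0.008,0.0,0.0,0.01,0.0,0.008,0.0,0.0], "force": 50}}

```text
clock: 64.65
ee_pos: [513.3, 132.9, 66.6]
tcp_rot: [-1.138, 1.309, -1.309]
ft_force: [0.5, 0.8, -0.8]
grip_width: 19.9
```

```bash
python3 -c "
from plan import *
settle(3)
d=snap('wrist','w44.png')
cv2.imwrite('pics/w44c.png',cv2.resize(d['color'][0:120,200:420],None,fx=3.5,fy=3.5,interpolation=cv2.INTER_CUBIC)[:,:,::-1])
cplan(0,-25.2,60,0)"
```

```text
64.85 [513.7 132.9  67.1] [-1.137  1.308 -1.309] F [-0.6 -0.  -0.8] w 19.6
[[-0.137, 0.003, 0.991], [-0.991, 0.002, -0.137], [-0.003, -1.0, 0.003]] [0.03 0.27 1.83 0.   1.04 0.16]
az0 -7.86 -> t [ 0.0001  0.0071 -0.0004] yaw -0.0002
caddy TCP [  0.4 -25.1]
```

View pics/w44c.png

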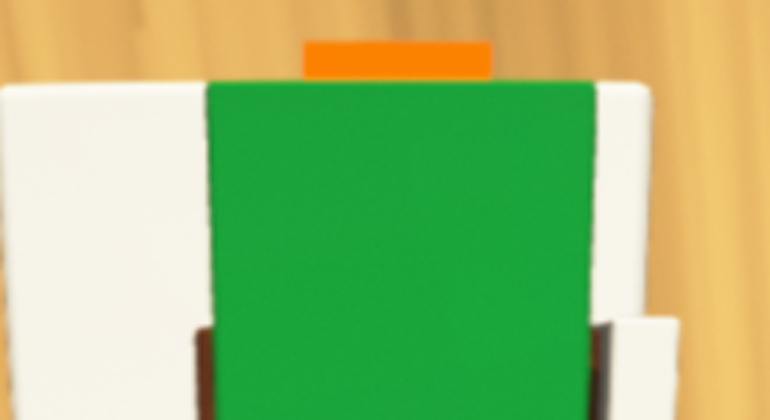

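>>> {"op": "move_arm", "data": {"targets": [0.01,0.0,0.002,0.0,0.0,0.01,0.0,0.004,0.0,0.0,0.01,0.0,0.005,0.0,0.0]}}

```text
clock: 65.15
ee_pos: [513.9, 132.8, 62.1]
tcp_rot: [-1.137, 1.308, -1.309]
ft_force: [0.1, -1.1, 0.9]
grip_width: 19.8
```

>>> {"op": "move_arm", "data": {"targets": [0.01,0.0,0.002,0.0,0.0,0.01,0.0,0.003,0.0,0.0]}}

```text
clock: 65.35
ee_pos: [514.3, 132.9, 59.3]
tcp_rot: [-1.136, 1.308, -1.31]
ft_force: [-0.8, -0.2, 3.1]
grip_width: 20.0
```

>>> {"op": "move_arm", "data": {"targets": [0.01,0.0,0.002,0.0,0.0,0.01,0.0,0.003,0.0,0.0]}}

```text
clock: 65.55
ee_pos: [514.8, 132.9, 56.6]
tcp_rot: [-1.135, 1.307, -1.31]
ft_force: [-0.4, -0.3, 5.8]
grip_width: 19.7
```

```bash
python3 -c "
from plan import *
cplan(0,-25.2,60,0)
print(np.round(sense()['moment'],2))"
```

```text
65.55 [514.8 132.9  56.6] [-1.135  1.307 -1.31 ] F [-0.4 -0.3  5.8] w 19.7
[[-0.137, 0.005, 0.991], [-0.991, 0.002, -0.137], [-0.003, -1.0, 0.005]] [0.03 0.28 1.84 0.   1.02 0.16]
az0 -7.87 -> t [ 0.0002 -0.0034 -0.0015] yaw -0.0004
caddy TCP [  1.5 -24.9]
[-0.02 -0.03  0.05]
```

>>> {"op": "move_arm", "data": {"targets": [0.01,0.0,0.002,-0.001,0.0,0.01,0.0,0.003,-0.001,0.0]}}

```text
clock: 65.75
ee_pos: [514.7, 133.1, 54.2]
tcp_rot: [-1.134, 1.306, -1.311]
ft_force: [-0.4, -0.4, 6.8]
grip_width: 19.8
```

>>> {"op": "move_arm", "data": {"targets": [0.01,0.0,0.002,0.0,0.0,0.01,0.0,0.003,0.0,0.0]}}

```text
clock: 65.95
ee_pos: [515.2, 133.2, 51.5]
tcp_rot: [-1.133, 1.305, -1.311]
ft_force: [-1.1, -0.5, 6.6]
grip_width: 20.0
```

>>> {"op": "move_arm", "data": {"targets": [0.01,0.0,0.002,0.0,0.0,0.01,0.0,0.003,0.0,0.0]}}

```text
clock: 66.15
ee_pos: [515.2, 133.1, 48.3]
tcp_rot: [-1.133, 1.305, -1.311]
ft_force: [-0.2, -0.1, 2.1]
grip_width: 19.9
```

```bash
python3 -c "
from plan import *
cplan(0,-25.2,42,0)
d=snap('wrist','w45.png')
cv2.imwrite('pics/w45c.png',cv2.resize(d['color'][0:120,200:420],None,fx=3.5,fy=3.5,interpolation=cv2.INTER_CUBIC)[:,:,::-1])"
```

```text
66.15 [515.2 133.1  48.3] [-1.133  1.305 -1.311] F [-0.2 -0.1  2.1] w 19.9
[[-0.137, 0.008, 0.991], [-0.991, 0.002, -0.137], [-0.003, -1.0, 0.008]] [0.03 0.3  1.84 0.   1.   0.16]
az0 -7.88 -> t [ 0.0005  0.0063 -0.002 ] yaw -0.0006
caddy TCP [  1.9 -24.7]
```

View pics/w45c.png

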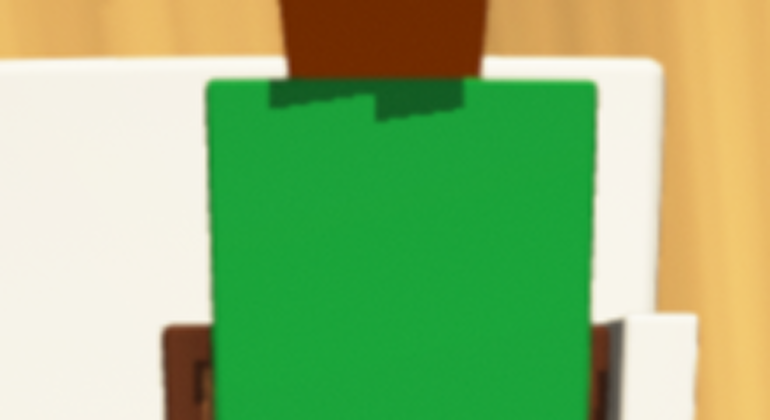

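>>> {"op": "move_arm", "data": {"targets": [0.01,0.0,0.002,-0.0015,0.0,0.01,0.0,0.003,-0.0015,0.0]}}

```text
clock: 66.4
ee_pos: [513.4, 133.2, 44.8]
tcp_rot: [-1.134, 1.305, -1.311]
ft_force: [1.1, -0.9, 1.3]
grip_width: 19.2
```

>>> {"op": "move_arm", "data": {"targets": [0.01,0.0,0.0015,0.0,0.0,0.01,0.0,0.0025,0.0,0.0]}}

```text
clock: 66.6
ee_pos: [512.7, 133.1, 41.6]
tcp_rot: [-1.135, 1.306, -1.311]
ft_force: [-0.1, 0.6, -0.2]
grip_width: 19.6
```

>>> {"op": "move_arm", "data": {"targets": [0.01,0.0,0.0015,0.0,0.0,0.01,0.0,0.0025,0.0,0.0]}}

```text
clock: 66.8
ee_pos: [512.8, 133.1, 41.3]
tcp_rot: [-1.136, 1.306, -1.31]
ft_force: [-12.5, -2.4, 32.3]
grip_width: 19.8
```

>>> {"op": "move_arm", "data": {"targets": [0.01,0.0,-0.0005,0.0,0.0,0.01,0.0,-0.0005,0.0,0.0]}}

```text
clock: 67.0
ee_pos: [512.4, 133.3, 41.6]
tcp_rot: [-1.136, 1.307, -1.31]
ft_force: [-1.7, -0.5, 0.1]
grip_width: 19.7
```

```bash
python3 -c "
from plan import *
cplan(0,-25.2,42,0)
d=snap('wrist','w46.png')
cv2.imwrite('pics/w46c.png',cv2.resize(d['color'][0:120,200:420],None,fx=3.5,fy=3.5,interpolation=cv2.INTER_CUBIC)[:,:,::-1])
s=snap('scene')
cv2.imwrite('pics/s46.png',cv2.resize(s['color'][90:220,270:430],None,fx=4.5,fy=4.5,interpolation=cv2.INTER_CUBIC)[:,:,::-1])
"
```

```text
67.0 [512.4 133.3  41.6] [-1.136  1.307 -1.31 ] F [-1.7 -0.5  0.1] w 19.7
[[-0.136, 0.005, 0.991], [-0.991, 0.002, -0.136], [-0.002, -1.0, 0.005]] [0.03 0.3  1.85 0.   0.98 0.16]
az0 -7.84 -> t [ 0.0004 -0.0003  0.0009] yaw 0.0002
caddy TCP [ -0.9 -24.8]
```

View pics/w46c.png

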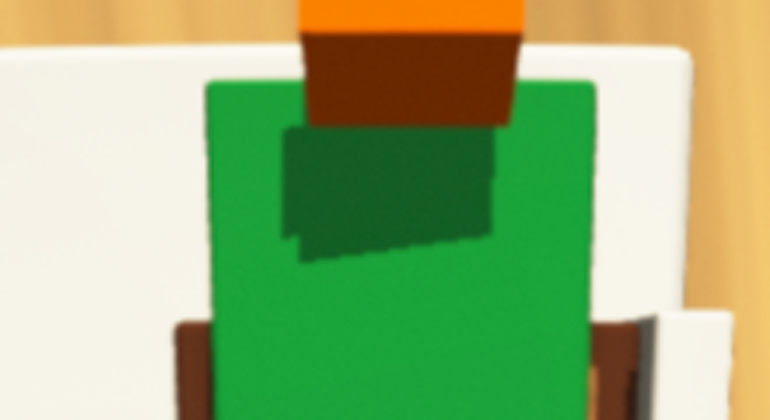

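View pics/s46.png

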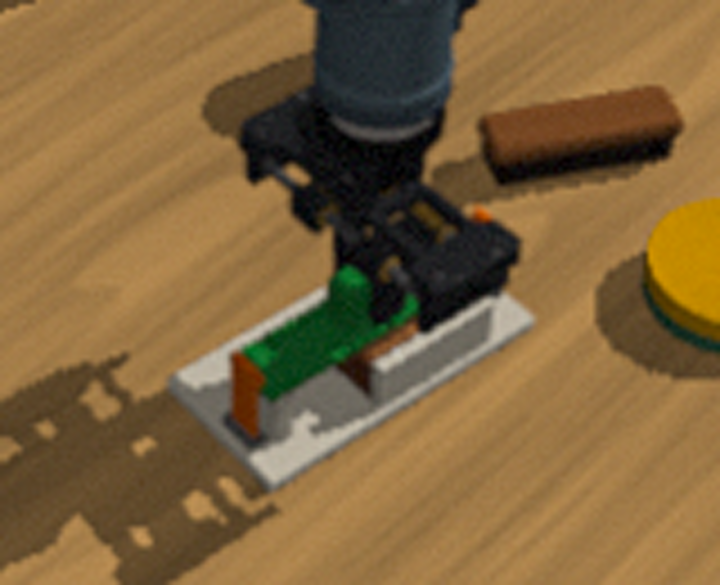

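>>> {"op": "move_arm", "data": {"targets": [0.01,0.0,0.0,0.001,0.0,0.01,0.0,0.0,0.001,0.0]}}

```text
clock: 67.3
ee_pos: [512.3, 133.3, 41.3]
tcp_rot: [-1.139, 1.308, -1.308]
ft_force: [-4.7, 0.9, 8.1]
grip_width: 19.5
```

>>> {"op": "move_arm", "data": {"targets": [0.035,0.0,0.0,0.0,0.0,0.035,0.0,0.0,0.0,0.0,0.04,0.0,0.0,0.0,0.0,0.044,0.0,-0.02,0.0,0.0,0.044,0.0,-0.06,0.0,0.0]}}

```text
clock: 67.8
ee_pos: [509.3, 133.0, 98.7]
tcp_rot: [-1.144, 1.314, -1.306]
ft_force: [1.1, 0.5, 0.6]
grip_width: 43.8
```

```bash
python3 -c "
from plan import *
settle(4); cplan(0,-100,190,0)"
```

```text
68.0 [513.  133.2 102.2] [-1.137  1.307 -1.309] F [ 0.1 -1.8 -0.6] w 44.3
[[-0.136, 0.004, 0.991], [-0.991, 0.002, -0.136], [-0.003, -1.0, 0.004]] [0.03 0.21 1.82 0.   1.11 0.16]
az0 -7.83 -> t [ 0.0749 -0.088   0.0006] yaw 0.0004
caddy TCP [ -0.3 -24.9]
```

>>> {"op": "move_arm", "data": {"targets": [0.06,0.0,-0.05,0.0,0.0,0.06,0.04,-0.1,0.0,0.0,0.06,0.075,-0.12,0.0,0.0,0.06,0.075,-0.12,0.0,0.0]}}

```text
clock: 68.4
ee_pos: [503.9, 55.5, 224.8]
tcp_rot: [-1.132, 1.304, -1.315]
ft_force: [0.2, 0.6, -0.5]
grip_width: 60.1
```

```bash
python3 -c "
from plan import *
from seg import wr
settle(4)
d=snap('wrist','w47.png'); st()
cv2.imwrite('pics/w47c.png',cv2.resize(d['color'][0:250,170:470],None,fx=2.3,fy=2.3,interpolation=cv2.INTER_CUBIC)[:,:,::-1])
s=snap('scene','s47.png')
cv2.imwrite('pics/s47c.png',cv2.resize(s['color'][120:220,290:410],None,fx=6,fy=6,interpolation=cv2.INTER_CUBIC)[:,:,::-1])
"
```

```text
68.65 [501.1  59.7 219.6] [-1.139  1.31  -1.307] F [ 0.2 -0.1 -0.5] w 59.9
[[-0.136, 0.001, 0.991], [-0.991, 0.003, -0.136], [-0.003, -1.0, 0.0]] [-0.12  0.02  1.78  0.    1.35  0.02]
```

View pics/w47c.png

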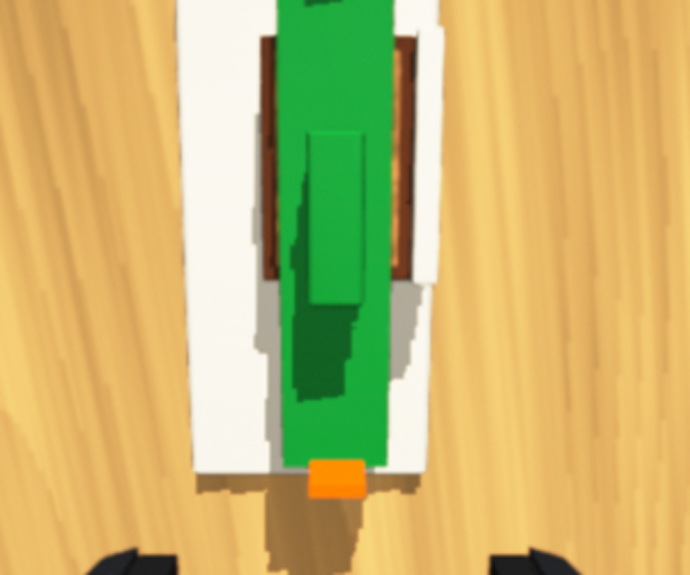

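View pics/s47c.png

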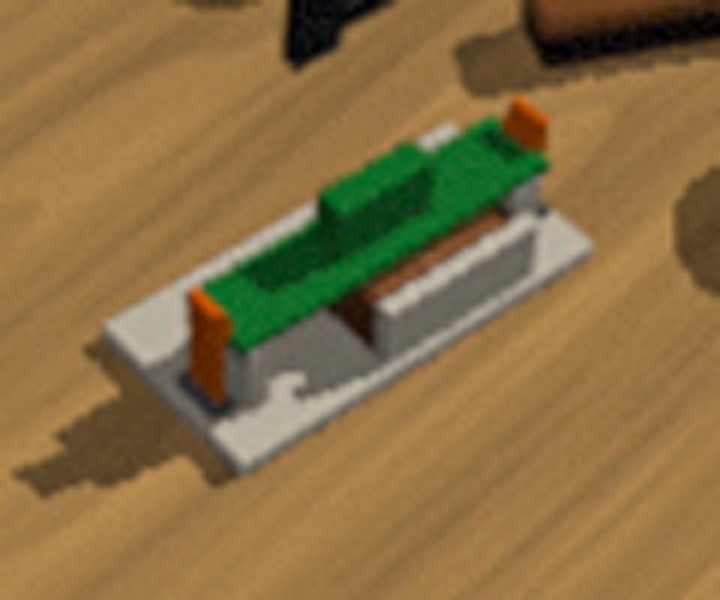

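View pics/s47.png

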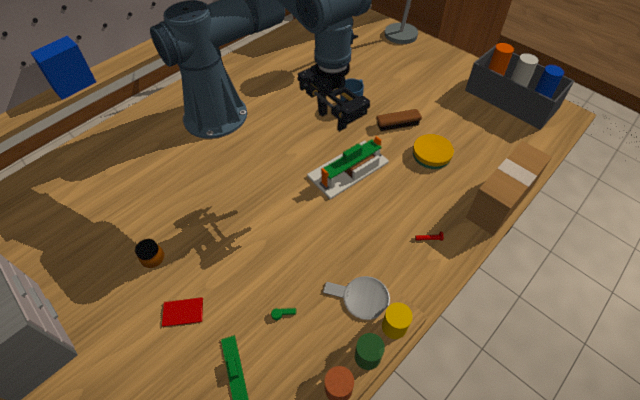

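```bash
python3 -c "
from h import *
from bar import *
d=load('wrist'); P=cloud(d)
def at(u,v): 
    u=int(u/2.3+170); v=int(v/2.3); return np.round(np.nanmedian(P[v-2:v+3,u-2:u+3].reshape(-1,3),0),1)
for p in [(335,30),(335,100),(370,340),(340,430),(300,440),(375,440),(290,50),(380,50),(336,200)]: print(p,at(*p))
bar(d,z=64)
s=load('scene'); S=cloud(s)
for p in [(240,320),(520,165),(290,290),(470,180)]:
    u,v=int(p[0]/6+290),int(p[1]/6+120); print(p,np.round(S[v,u],1))
"
```

```text
(335, 30) [523.3 201.5  63.6]
(335, 100) [520.  177.6  63.5]
(370, 340) [521.5  86.5  63.9]
(340, 430) [504.7  51.8  63.7]
(300, 440) [488.1  49.2  64. ]
(375, 440) [519.1  44.8  63.8]
(290, 50) [506.4 197.7  63.7]
(380, 50) [539.3 192.9  64. ]
(336, 200) [515.6 139.9  98.7]
[ 290    0   52  204 9898] [512.9 123.8] [178.2  44.1] 82.3
(240, 320) [508.5  47.7  61. ]
(520, 165) [539.  214.2  64.4]
(290, 290) [513.9  75.1  64.1]
(470, 180) [530.1 187.8  64.9]
```

Bar top is level at 64 mm at both ends (fully home). Handing in.

```bash
python3 -c "
from h import *
print(order.job_done())"
```

```text
the job is handed in; nothing more can be done
None
```

I stacked all four dark coasters in the caddy, pushed the stack flush against both stops, and pressed the green bar home between the hooks. The job is handed in, with the clock at about 69 s.

**Coasters:** I pushed the stack part-way with the finger sides. I then closed the fingers across the stack and the back stop, and tapped the stack against the side stop, twice each.
- The last squeeze read 71.5 mm across stack and back stop. That fits 72 mm, because the fingers read about 0.5 mm low on the 62 mm coasters too.
- The last tap stopped solid against the side stop at 6 to 11 N. The stack's edges were within about 0.1° of square.

**Bar:** It had been knocked a few centimetres aside during the run, so I found it again before gripping it.
- It took about 7 N to pass the barbs and then seated hard.
- In the final images both barbs lie over the bar. Its top is at about 64 mm at both ends, which is level on the seats.

**Faults and disagreements:**
- The fingertips sit about 22 mm short of the reported TCP, so the first grasps closed over the coaster.
- One coaster slipped while being gripped near the spoon rest and was picked again. The spoon rest did not move.
- The overhead and wrist cameras disagreed by 6 to 8 mm in x. I used the wrist camera, corrected by touch.
- With the bar on, I could not re-check the lower coasters directly. That they are flush rests on the squeeze width, the tap contact and the picture from above.

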